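Clear the panel jig, load the slats, close the jaw and press the caul on

TASK

First clear every wooden offcut out of the panel jig into the grey scrap box, then lay all the pale slats there are flat in the channel, side by side across it, between the sliding jaw and the end fence. Then slide the jaw towards the fence until the slats are tight together between them, and last set the red caul on top, centred, its length running from jaw to fence so that it bears on every slat, press it down firmly and leave it lying level. Leave the other things on the bench alone.

Things in the scene. Friction and masses are not known exactly. Their poses are not given: they have to be found in the camera images.
- jig: Fixed panel jig: plywood bed 140 (x) x 334 (y) mm, bed surface 12 mm above the bench. Origin: on the bench under the channel's middle; x across the channel, y along it to the fence. Channel 116 mm wide (x -58 to 58 mm) between aluminium rails (10 mm wide, 8 mm above the bed). Dark steel end fence: face at y = 135 mm, 18 mm thick, 26 mm above the bed; the jaw closes the other end.
- fence_face (a point): Middle of the fence's face that looks at the jaw, at bed height; axes as the jig's, so the channel lies at its -y.
- jaw (a joint): Sliding jaw's travel in m along the jig's +y: 0 = fully open (face 270 mm from the fence), 0.20 = end of travel; clear distance jaw to fence = 0.270 - value. It slides with about 2.5 N of friction and stays where it is left.
- jaw_grip (a point): Grip point in the jaw's black upright handle: handle is 36 mm (jig x) x 20 mm (jig y), its top 13 mm above this point and its foot 23 mm below it (on top of the green jaw block, 108 x 36 mm, whose top is 27 mm above the bed). The point is 62 mm above the bench. Axes as the jig's.
- jaw_face (a point): Middle of the jaw's face that looks at the fence, at bed height, axes as the jig's: the channel lies at its +y.
- caul: Caul (pressing block): a red plate 80 (x) x 40 (y) x 16 mm with a wooden grip bar 50 (x) x 20 (y) x 22 mm along its top, 38 mm tall in all, about 0.25 kg; a push of about 10 N on it is firm. Origin: centre of its underside; x along its length, z up.
- scrap_box: Grey open scrap box fixed to the bench, 170 (x) x 230 (y) x 60 mm, walls and floor 6 mm. Origin: centre of its underside, z up.
- slat_0: Pale wooden slat 110 (x) x 46 (y) x 18 (z) mm, about 70 g, lying flat on the bench at the start; may be absent; either face may be up in the jig. Origin: centre of its underside.
- slat_1: Pale wooden slat 110 (x) x 46 (y) x 18 (z) mm, about 70 g, lying flat on the bench at the start; may be absent; either face may be up in the jig. Origin: centre of its underside.
- slat_2: Pale wooden slat 110 (x) x 46 (y) x 18 (z) mm, about 70 g, lying flat on the bench at the start; may be absent; either face may be up in the jig. Origin: centre of its underside.
- offcut_0: Wooden offcut block 46 (x) x 34 (y) x 28 (z) mm, about 50 g, lying in the jig's channel at the start; may be absent. Origin: centre of its underside.
- offcut_1: Wooden offcut block 42 (x) x 30 (y) x 32 (z) mm, about 50 g, lying in the jig's channel at the start; may be absent. Origin: centre of its underside.
- offcut_2: Wooden offcut block 46 (x) x 32 (y) x 24 (z) mm, about 50 g, lying in the jig's channel at the start; may be absent. Origin: centre of its underside.
- offcut_3: Wooden offcut block 44 (x) x 34 (y) x 30 (z) mm, about 50 g, lying in the jig's channel at the start; may be absent. Origin: centre of its underside.
- glue: Bystander, leave alone: closed white glue bottle with an orange cap, 54 mm wide, 130 mm tall.
- hammer: Bystander, leave alone: hammer lying flat at the left side of the bench.
- brush: Bystander, leave alone: hand brush lying flat.
- disc: Bystander, leave alone: round wooden blank, 130 mm across, 14 mm thick, lying flat.
- tape: Bystander, leave alone: yellow tape-measure case, 62 x 34 x 60 mm.
- mug: Bystander, leave alone: blue mug, 76 mm wide, 85 mm tall.
Mind the look-alikes: they are no part of the job. What is shaped like the offcut_3 but pink is not meant.

How it is judged:
On the way, in this order (a step that is already met when the one before it is completed fails the run):
1. every offcut is in the scrap box (x of offcut_0 in the frame of scrap_box between -0.085 and 0.085 m and y of offcut_0 in the frame of scrap_box between -0.115 and 0.115 m and height (world z) of each of offcut_0, offcut_1, offcut_2, offcut_3 below 0.058 m and x of offcut_1 in the frame of scrap_box between -0.085 and 0.085 m and y of offcut_1 in the frame of scrap_box between -0.115 and 0.115 m and x of offcut_2 in the frame of scrap_box between -0.085 and 0.085 m and y of offcut_2 in the frame of scrap_box between -0.115 and 0.115 m and x of offcut_3 in the frame of scrap_box between -0.085 and 0.085 m and y of offcut_3 in the frame of scrap_box between -0.115 and 0.115 m), for 0.2 s.
2. every slat lies flat in the channel, across it, between jaw and fence (x of slat_0 in the frame of jig between -0.008 and 0.008 m and ((z of slat_0 in the frame of jig between 0.008 and 0.016 m and angle between slat_0's own z axis and vertical below 0.05 rad) or (z of slat_0 in the frame of jig between 0.026 and 0.034 m and angle between slat_0's own z axis and vertical above 3.0916 rad)) and y of slat_0 in the frame of jig between -0.135 and 0.135 m and angle between the x axis of each of slat_0, slat_1, slat_2 and the x axis of jig, either way round below 0.1 rad and y of each of slat_0, slat_1, slat_2 in the frame of jaw_face above 0.018 m and x of slat_1 in the frame of jig between -0.008 and 0.008 m and ((z of slat_1 in the frame of jig between 0.008 and 0.016 m and angle between slat_1's own z axis and vertical below 0.05 rad) or (z of slat_1 in the frame of jig between 0.026 and 0.034 m and angle between slat_1's own z axis and vertical above 3.0916 rad)) and y of slat_1 in the frame of jig between -0.135 and 0.135 m and x of slat_2 in the frame of jig between -0.008 and 0.008 m and ((z of slat_2 in the frame of jig between 0.008 and 0.016 m and angle between slat_2's own z axis and vertical below 0.05 rad) or (z of slat_2 in the frame of jig between 0.026 and 0.034 m and angle between slat_2's own z axis and vertical above 3.0916 rad)) and y of slat_2 in the frame of jig between -0.135 and 0.135 m), for 0.2 s.
3. the jaw is closed and the slats are tight between it and the fence (all of step 2 and y of any of slat_0, slat_1, slat_2 in the frame of fence_face above -0.027 m and y of any of slat_0, slat_1, slat_2 in the frame of jaw_face below 0.027 m and (y of slat_0 in the frame of fence_face above -0.027 m or horizontal distance between slat_0 and slat_1 below 0.0505 m or horizontal distance between slat_0 and slat_2 below 0.0505 m) and (y of slat_0 in the frame of jaw_face below 0.027 m or horizontal distance between slat_0 and slat_1 below 0.0505 m or horizontal distance between slat_0 and slat_2 below 0.0505 m) and (y of slat_1 in the frame of fence_face above -0.027 m or horizontal distance between slat_1 and slat_0 below 0.0505 m or horizontal distance between slat_1 and slat_2 below 0.0505 m) and (y of slat_1 in the frame of jaw_face below 0.027 m or horizontal distance between slat_1 and slat_0 below 0.0505 m or horizontal distance between slat_1 and slat_2 below 0.0505 m) and (y of slat_2 in the frame of fence_face above -0.027 m or horizontal distance between slat_2 and slat_0 below 0.0505 m or horizontal distance between slat_2 and slat_1 below 0.0505 m) and (y of slat_2 in the frame of jaw_face below 0.027 m or horizontal distance between slat_2 and slat_0 below 0.0505 m or horizontal distance between slat_2 and slat_1 below 0.0505 m)), for 0.2 s.
4. the caul lies level over every slat and is pressed down with more than 2.5 N on a slat (z of caul in the frame of jig between 0.026 and 0.034 m and angle between caul's own z axis and vertical below 0.05 rad and x of caul in the frame of jig between -0.03 and 0.03 m and angle between the x axis of caul and the y axis of jig, either way round below 0.26 rad and y of slat_0 in the frame of caul between -0.05 and 0.05 m and x of slat_0 in the frame of caul between -0.06 and 0.06 m and y of slat_1 in the frame of caul between -0.05 and 0.05 m and x of slat_1 in the frame of caul between -0.06 and 0.06 m and y of slat_2 in the frame of caul between -0.05 and 0.05 m and x of slat_2 in the frame of caul between -0.06 and 0.06 m and (contact force between caul and slat_0 above 2.5 N or contact force between caul and slat_1 above 2.5 N or contact force between caul and slat_2 above 2.5 N)), for 0.1 s.
At the end, for the whole second after the job is handed in: Offcuts in the scrap box; slats flat on the bed (4 mm, 0.05 rad) and square across it (0.10 rad); jaw, slats and fence tight (gaps under 4 mm); caul level on every slat (4 mm, 0.05 rad), within 30 mm of the middle line and 0.26 rad of the channel; all released and at rest (all of step 1 and all of step 3 and z of caul in the frame of jig between 0.026 and 0.034 m and angle between caul's own z axis and vertical below 0.05 rad and x of caul in the frame of jig between -0.03 and 0.03 m and angle between the x axis of caul and the y axis of jig, either way round below 0.26 rad and y of slat_0 in the frame of caul between -0.05 and 0.05 m and x of slat_0 in the frame of caul between -0.06 and 0.06 m and y of slat_1 in the frame of caul between -0.05 and 0.05 m and x of slat_1 in the frame of caul between -0.06 and 0.06 m and y of slat_2 in the frame of caul between -0.05 and 0.05 m and x of slat_2 in the frame of caul between -0.06 and 0.06 m and linear speed of each of slat_0, slat_1, slat_2, offcut_0, offcut_1, offcut_2, offcut_3, caul below 0.02 m/s and velocity of joint jaw between -0.01 and 0.01 m/s); the robot touches nothing.
It fails at once if a bystander (glue, hammer, brush, disc, tape or mug) is moved more than 30 mm (distance of any of glue, hammer, brush, disc, tape, mug from where it was at the start of the episode above 0.03 m).
Of offcut_0, offcut_1, offcut_2, offcut_3 only 3 to 4 are there at a start; the rules pass over those that are not, and their reading is None.
Of slat_0, slat_1, slat_2 only 2 to 3 are there at a start; the rules pass over those that are not, and their reading is None.
At some moment in a run one of offcut_0, offcut_1, offcut_2, offcut_3, caul may be knocked a few centimetres aside while the robot is not near it.
Once in a run the grip may slacken for a moment while it holds something.
It also fails if it takes over 210 s, if anything falls off the work surface, if the arm or the gripper's body presses on something with over 40 N, if the wrist force passes 120 N, or if a joint passes its speed limit or range.

ROBOT

A 6-joint arm with a two-finger parallel gripper is mounted at the origin on the work surface. World frame = base frame: x ahead of the robot, y to its left, z up, the work surface at z = 0. Lengths are in m, angles in rad, forces in N, time in s.
With the tool pointing down it reaches from about 0.25 to 0.775 m from the base axis. Payload 4 kg.
Tool frame: the origin (TCP) lies at the very end of the fingers, on their centre line; the grasp point (between the pads) lies 19 mm behind it; z points along the fingers, x is the direction in which the jaws open and shut, and the axes are right-handed (so a half turn about z gives the same grasp; the last joint's range is limited). The gripper opens to 94 mm and grips with 3 to 60 N. Pads are 16 mm wide; open, the fingers measure 119 mm over their backs; the gripper's body (75 mm by 177 mm) begins 78 mm behind the grasp point.
Start: joints at [-1.263, 0.087, 1.371, -0, 1.684, -0.103], TCP at [0.22, -0.504, 0.206] pointing down, gripper open.
Joint ranges: [-3.1, 3.1], [-0.76, 2.03], [0.27, 2.55], [-1.08, 4.22], [0.17, 2.65], [-2.57, 2.57]. Speed limits (rad/s): [2.79, 2.79, 3.14, 3.14, 3.14, 3.14].

INTERFACE

Orientations are given as [roll, pitch, yaw] about the fixed x, y, z axes, in that order (R = Rz(yaw) Ry(pitch) Rx(roll)).
In Python, from bench import robot, cams, ticket gives the robot as it stands.
- The arm moves only by the tool jog_arm, never from a script. Its argument "series" is a list of rows, each an object of numbers: "x", "y", "z": the shift along the tool's x, y, z in m; "rx", "ry", "rz": the turn, a rotation vector about the tool's x, y, z in degrees. A call has 1 to 12 rows; each row shifts and turns the pose as measured when the row begins, along the tool's axes as they then stand; what a row does not reach is not made up. A row lasts 1/12 s, in which the tool goes at most 41.7 mm and 7.16 degrees, less where a joint would pass 70% of its speed; a pose out of reach is approached as far as the arm can. A call with a gripper value outside its range is refused whole. "claw" is the opening, from 0 (shut) to 1 (fully open), set as the call begins (left out, the last holds). The fingers move at their own pace and stop on an object; the grip force is fixed at half the most. Time passes only in rows, so rows that do not move let the fingers close. It gives the time, the measured TCP pose, the force and the opening at its end, in the units of the state.
- robot.get_obs(): the state, without advancing time (a new reading comes with each control period).
- cams.snapshot(name): name is "scene" or "side" or "wrist"; returns a dict with "img" (384x512x3 uint8, red, green, blue), "mtx" (3x3 intrinsics, pixels), "origin" and "attitude" of the camera in the world. Camera axes: x right, y down, z forward; pixel columns grow to the right and rows downward; lengths in m; the calibration is good to about 2 mm. A picture is of the moment at which its call begins. There is no depth.
- ticket.close_job(): hands the job in, once; it reports no verdict.
Trained networks look in a picture, given as the dict that the camera call returned (one of the last four; its "shot" number tells which), for a name from the list of things; names that differ only in an ending like _2 or _b are one class to them, and where a whole thing is asked for, a point or a joint stands for the part that bears it (a point fixed in the world has none). Each returns a list of dicts, best first, with "p" (0 to 1); they miss things now and then, are a little off and sometimes report something else, mostly with a low value. They report only what shows in the picture. A call takes as long as a camera call. They do not tell look-alikes from the thing itself.
- cams.look_for(thing, picture): "bbox" ([left, top, width, height] in pixels, round what is visible of it).
The state is a dict: "time": time; "joint_positions": joint angles; "qvel": joint speeds; "joint_torque": joint torques, N m; "tool_pos": TCP position; "ee_rot": TCP orientation; "wrist_force": force on the tool from outside, world axes, zero at the start; "wrist_torque": the same for the moment, N m; "width": finger opening in m.
Only numpy, scipy, OpenCV 4.12 (cv2) and the standard library are available. Lean on these libraries where they do the work, as an engineer would, in place of code of your own. Each camera call takes 0.05 s, during which the arm holds its last target.

## Working session

There is one attempt and no reset: what is moved stays moved. The work goes in short steps, Python scripts to look and compute and a tool call to move; the robot and the scene stay as the last step left them, time stands still between calls to the robot, and variables do not carry over. Pictures are saved under pics/ and viewed, and the job is handed in when it is done.

Besides the shell and the picture viewer there is one more tool, called after ">>>" in YAML: its name, and indented under it one key for each argument. jog_arm: Moves the arm, as the interface text tells. Its arguments: {"type":"object","properties":{"series":{"type":"array","items":{"type":"object","properties":{"x":{"type":"number"},"y":{"type":"number"},"z":{"type":"number"},"rx":{"type":"number"},"ry":{"type":"number"},"rz":{"type":"number"}}}},"claw":{"type":"number"}},"required":["series"]}

```bash
mkdir -p pics; ls
cat > h.py <<'E'
import numpy as np, cv2
from bench import robot, cams, ticket
from scipy.spatial.transform import Rotation as R
def rot(a):
    a=np.array(a,float)
    if a.shape==(3,3): return a
    return R.from_euler('xyz',a).as_matrix() if a.size==3 else R.from_quat(a).as_matrix()
def save(p,n): cv2.imwrite('pics/'+n+'.png',cv2.cvtColor(p['img'],cv2.COLOR_RGB2BGR))
def w(p,u,v,z):
    d=rot(p['attitude'])@np.linalg.inv(p['mtx'])@np.array([u,v,1.]); o=np.array(p['origin'])
    return o+d*(z-o[2])/d[2]
def px(p,P):
    q=np.array(p['mtx'])@(rot(p['attitude']).T@(np.array(P)-np.array(p['origin']))); return q[:2]/q[2]
E
python3 - <<'E'
from h import *
print(robot.get_obs())
for n in ['scene','side','wrist']:
    p=cams.snapshot(n); save(p,n+'0'); print(n,p['mtx'],p['origin'],p['attitude'])
E
```

```text
pics
{'time': 0.0, 'joint_positions': array([-1.26309868e+00,  8.79527048e-02,  1.37223198e+00, -4.25940512e-06,
        1.68360410e+00, -1.03120473e-01]), 'qvel': array([ 0.00151726,  0.00140187,  0.000236  , -0.001433  , -0.00126854,
        0.00015467]), 'joint_torque': array([ 4.54821002e-04, -3.40183353e+01, -3.02424037e+01,  7.16809463e-02,
        3.29589285e-02, -1.58921021e-04]), 'tool_pos': array([ 0.21946561, -0.50372089,  0.20431674]), 'ee_rot': array([-3.14137080e+00,  2.18489686e-03, -1.15997844e+00]), 'wrist_force': array([-0.37748017, -0.32496086,  0.48618186]), 'wrist_torque': array([ 0.04124601, -0.04989808, -0.02719545]), 'width': 0.09384076529706921}
scene [[367.01967778   0.         254.46635902]
 [  0.         367.01967778 194.59801862]
 [  0.           0.           1.        ]] [ 1.18709292 -0.38895031  1.07629141] [-2.48626500e+00 -4.05496926e-04  1.03671903e+00]
side [[365.77926608   0.         254.1830734 ]
 [  0.         365.77926608 190.01130656]
 [  0.           0.           1.        ]] [-0.22584025  0.74964548  0.89480537] [-2.23381304  0.01930388 -2.35169688]
wrist [[333.30684624   0.         254.84473648]
 [  0.         333.30684624 194.4029336 ]
 [  0.           0.           1.        ]] [ 0.29704688 -0.47147646  0.38387796] [ 2.85175171e+00  1.74710698e-03 -1.16112623e+00]
```

View pics/scene0.png

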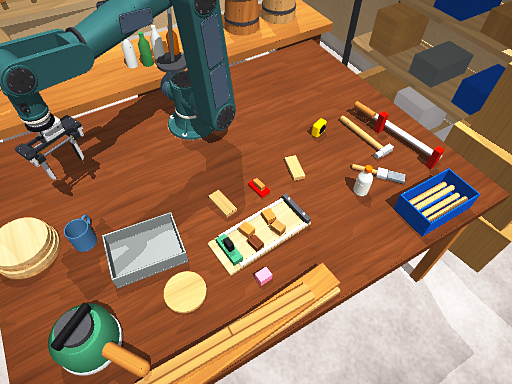

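View pics/side0.png

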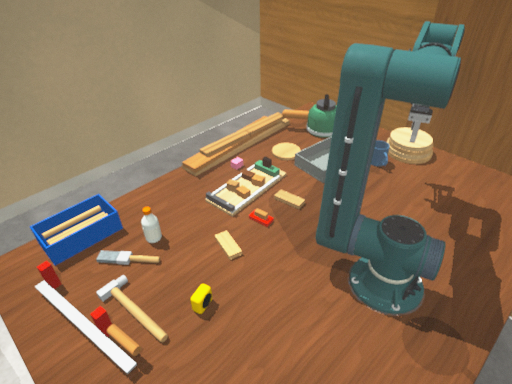

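View pics/wrist0.png

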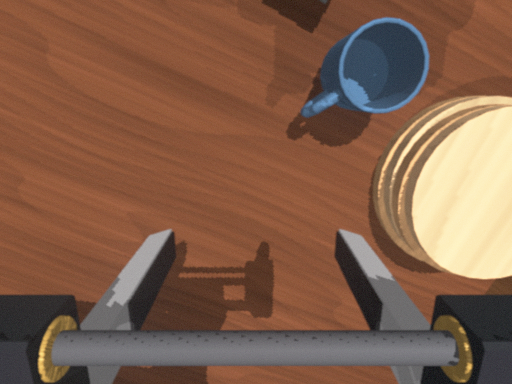

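The scene image shows:
- two pale slats, at (222,203) and (294,167)
- the red caul at (259,187)
- the jig around (262,233), with blocks in it
- the pink look-alike at (263,276)
- the scrap box at (146,248)
- the sticks in the blue bin at (440,200) and the beams at (250,330), neither part of the job

I'll crop in close before going further.

Run:
```python
from h import *
s=cams.snapshot('scene'); d=cams.snapshot('side')
for p in (s,d):
  for t in ['slat','offcut','caul','jaw','jig','scrap_box']:
    try: print(t,[(x['bbox'],round(x['p'],2)) for x in cams.look_for(t if t not in('slat','offcut') else t+'_0',p)])
    except Exception as e: print(t,e)
a=cv2.resize(s['img'][150:290,190:325],None,fx=5.5,fy=5.5,interpolation=cv2.INTER_CUBIC)[:,:,::-1]; cv2.imwrite('pics/c1.png',a[:600*2][:770])
a=cv2.resize(d['img'][140:260,190:320],None,fx=5,fy=5,interpolation=cv2.INTER_CUBIC)[:,:,::-1]; cv2.imwrite('pics/c2.png',a)
print(robot.get_obs()['time'])
```

```text
slat [([284.7, 157.0, 22.3, 22.2], 0.77), ([63.8, 215.7, 33.7, 33.9], 0.73), ([205.6, 194.1, 31.2, 21.7], 0.58)]
offcut [([240.6, 222.0, 15.7, 14.5], 0.75), ([252.9, 269.1, 21.4, 12.5], 0.63), ([262.0, 208.4, 13.8, 13.7], 0.59), ([269.4, 218.9, 16.9, 12.9], 0.53), ([249.0, 235.3, 12.3, 15.4], 0.52)]
caul [([250.5, 173.0, 18.3, 26.1], 0.8)]
jaw [([218.1, 233.3, 23.1, 32.6], 0.97)]
jig [([212.9, 194.2, 102.2, 82.5], 0.72)]
scrap_box [([101.7, 209.8, 84.6, 78.3], 0.72), ([349.6, 163.0, 52.8, 22.3], 0.22)]
slat [([216.6, 231.3, 26.9, 28.7], 0.69), ([275.1, 192.1, 27.5, 15.1], 0.56), ([256.4, 158.5, 23.1, 16.3], 0.43)]
offcut [([240.0, 169.1, 13.2, 7.0], 0.67), ([247.0, 174.1, 20.9, 13.7], 0.61), ([229.6, 158.0, 15.7, 10.0], 0.51), ([234.9, 184.6, 14.1, 13.4], 0.49), ([229.0, 178.8, 13.1, 13.9], 0.4)]
caul []
jaw [([254.2, 157.4, 21.2, 19.1], 0.75)]
jig [([203.3, 158.8, 81.6, 61.5], 0.91)]
scrap_box [([293.2, 138.7, 38.7, 44.5], 0.68)]
0.85
```

View pics/c1.png

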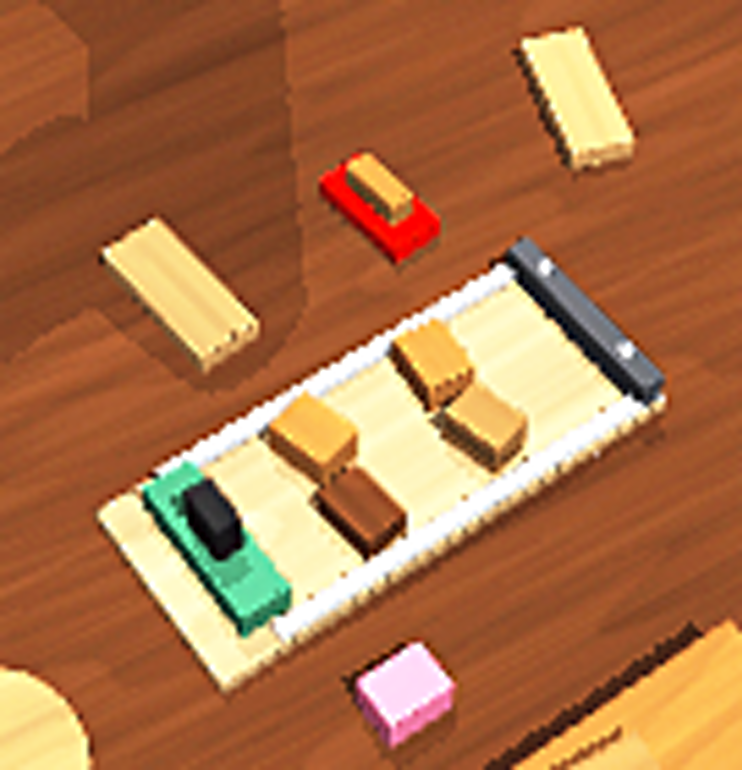

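View pics/c2.png

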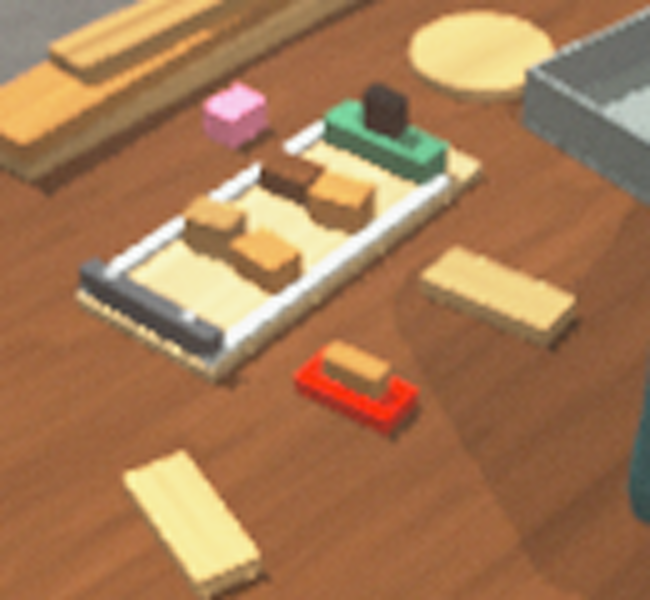

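Run:
```python
from h import *
s=cams.snapshot('scene')
c=lambda x,y,z:np.round(w(s,190+x/5.5,150+y/5.5,z),3)
for n,x,y,z in [('bedA',98,513,.012),('bedB',228,690,.012),('fenceTopL',520,240,.038),('fenceTopR',663,385,.038),('jawhandle',213,500,.075),
 ('slA1',155,218,.018),('slA2',102,255,.018),('slA3',205,360,.018),('slA4',258,322,.018),('slB1',582,28,.018),('slB2',520,40,.018),('slB3',576,158,.018),('slB4',632,145,.018),
 ('ca',322,185,.016),('cb',400,252,.016),('cc',440,220,.016),('cd',360,150,.016),('o1',312,428,.042),('o2',432,345,.042),('o3',485,415,.042),('o4',362,500,.042),('pink',405,680,.03)]: print(n,c(x,y,z))
for n,u,v,z in [('boxa',104,246,.06),('boxb',173,214,.06),('boxc',187,255,.06),('boxd',112,284,.06),('mug',80,235,.08),('disc',185,292,.014),('glue',364,180,.06)]: print(n,np.round(w(s,u,v,z),3))
```

```text
bedA [ 0.58  -0.209  0.012]
bedB [ 0.721 -0.196  0.012]
fenceTopL [0.551 0.112 0.038]
fenceTopR [0.69  0.126 0.038]
jawhandle [ 0.641 -0.16   0.075]
slA1 [ 0.4   -0.078  0.018]
slA2 [ 0.409 -0.122  0.018]
slA3 [ 0.518 -0.103  0.018]
slA4 [ 0.509 -0.06   0.018]
slB1 [0.4   0.267 0.018]
slB2 [0.388 0.222 0.018]
slB3 [0.499 0.194 0.018]
slB4 [0.509 0.234 0.018]
ca [0.43  0.034 0.016]
cb [0.506 0.049 0.016]
cc [0.497 0.086 0.016]
cd [0.417 0.072 0.016]
o1 [ 0.61  -0.077  0.042]
o2 [0.595 0.018 0.042]
o3 [0.655 0.018 0.042]
o4 [ 0.668 -0.076  0.042]
pink [ 0.774 -0.111  0.03 ]
boxa [ 0.45  -0.503  0.06 ]
boxb [ 0.447 -0.268  0.06 ]
boxc [ 0.612 -0.291  0.06 ]
boxd [ 0.587 -0.521  0.06 ]
mug [ 0.386 -0.555  0.08 ]
disc [ 0.698 -0.344  0.014]
glue [0.659 0.383 0.06 ]
```

```bash
cat >> h.py <<'E'
import json
def plan(*wps, step=0.040, ang=7.0, start=None):
    """wps: (x,y,z,psi_deg). prints rows"""
    o=robot.get_obs()
    p=np.array(o['tool_pos']); M=rot(o['ee_rot'])
    print('t',round(o['time'],2),'at',np.round(p,4),'psi',round(np.degrees(np.arctan2(M[1,0],M[0,0])),1),'tilt',round(np.degrees(np.arccos(-M[2,2])),2),'w',round(o['width'],4),'F',np.round(o['wrist_force'],1))
    rows=[]
    for x,y,z,psi in wps:
        T=R.from_euler('z',psi,degrees=True).as_matrix()@np.diag([1,-1,-1.])
        for _ in range(60):
            dp=np.array([x,y,z])-p; dr=R.from_matrix(M.T@T).as_rotvec(degrees=True)
            n=np.linalg.norm(dp); a=np.linalg.norm(dr)
            if n<0.0007 and a<0.3: break
            k=max(n/step,a/ang,1)
            if k>1: k=np.ceil(k)
            d=np.round(M.T@dp/k,3 if k>1 else 4); r=np.round(dr/k,1)
            row={}
            for kk,v in zip(['x','y','z','rx','ry','rz'],list(d)+list(r)):
                if v!=0: row[kk]=float(v)
            rows.append(row); p=p+M@d; M=M@R.from_rotvec(r,degrees=True).as_matrix()
    for i in range(0,len(rows),12): print(json.dumps(rows[i:i+12]).replace(' ',''))
    print('end',np.round(p,4))
E
python3 - <<'E'
from h import *
plan((.6,-.08,.33,5.5))
E
```

```text
t 0.9 at [ 0.2196 -0.5043  0.2055] psi -66.5 tilt 0.01 w 0.0942 F [0.3 0.1 0.1]
[{"x":-0.016,"y":-0.035,"z":-0.008,"rz":-4.8},{"x":-0.013,"y":-0.036,"z":-0.008,"rz":-4.8},{"x":-0.01,"y":-0.037,"z":-0.008,"rz":-4.8},{"x":-0.007,"y":-0.037,"z":-0.008,"rz":-4.8},{"x":-0.004,"y":-0.038,"z":-0.008,"rz":-4.8},{"y":-0.038,"z":-0.008,"rz":-4.8},{"x":0.003,"y":-0.038,"z":-0.009,"rz":-4.8},{"x":0.006,"y":-0.037,"z":-0.008,"rz":-4.8},{"x":0.009,"y":-0.037,"z":-0.009,"rz":-4.8},{"x":0.012,"y":-0.036,"z":-0.008,"rz":-4.8},{"x":0.015,"y":-0.035,"z":-0.009,"rz":-4.8},{"x":0.018,"y":-0.033,"z":-0.008,"rz":-4.8}]
[{"x":0.021,"y":-0.032,"z":-0.009,"rz":-4.8},{"x":0.023,"y":-0.03,"z":-0.008,"rz":-4.8},{"x":0.0256,"y":-0.0274,"z":-0.0085,"rz":-4.8}]
end [ 0.6  -0.08  0.33]
```

>>> jog_arm:
  series:
    - {"x": -0.016,"y": -0.035,"z": -0.008,"rz": -4.8}
    - {"x": -0.013,"y": -0.036,"z": -0.008,"rz": -4.8}
    - {"x": -0.01,"y": -0.037,"z": -0.008,"rz": -4.8}
    - {"x": -0.007,"y": -0.037,"z": -0.008,"rz": -4.8}
    - {"x": -0.004,"y": -0.038,"z": -0.008,"rz": -4.8}
    - {"y": -0.038,"z": -0.008,"rz": -4.8}
    - {"x": 0.003,"y": -0.038,"z": -0.009,"rz": -4.8}
    - {"x": 0.006,"y": -0.037,"z": -0.008,"rz": -4.8}
    - {"x": 0.009,"y": -0.037,"z": -0.009,"rz": -4.8}
    - {"x": 0.012,"y": -0.036,"z": -0.008,"rz": -4.8}
    - {"x": 0.015,"y": -0.035,"z": -0.009,"rz": -4.8}
    - {"x": 0.018,"y": -0.033,"z": -0.008,"rz": -4.8}

```text
invalid input
```

Run:
```python
from h import *
plan((.6,-.08,.33,5.5))
```

```text
t 0.9 at [ 0.2196 -0.5043  0.2055] psi -66.5 tilt 0.01 w 0.0942 F [0.3 0.1 0.1]
[{"x":-0.016,"y":-0.035,"z":-0.008,"rz":-4.8},{"x":-0.013,"y":-0.036,"z":-0.008,"rz":-4.8},{"x":-0.01,"y":-0.037,"z":-0.008,"rz":-4.8},{"x":-0.007,"y":-0.037,"z":-0.008,"rz":-4.8},{"x":-0.004,"y":-0.038,"z":-0.008,"rz":-4.8},{"y":-0.038,"z":-0.008,"rz":-4.8},{"x":0.003,"y":-0.038,"z":-0.009,"rz":-4.8},{"x":0.006,"y":-0.037,"z":-0.008,"rz":-4.8},{"x":0.009,"y":-0.037,"z":-0.009,"rz":-4.8},{"x":0.012,"y":-0.036,"z":-0.008,"rz":-4.8},{"x":0.015,"y":-0.035,"z":-0.009,"rz":-4.8},{"x":0.018,"y":-0.033,"z":-0.008,"rz":-4.8}]
[{"x":0.021,"y":-0.032,"z":-0.009,"rz":-4.8},{"x":0.023,"y":-0.03,"z":-0.008,"rz":-4.8},{"x":0.0256,"y":-0.0274,"z":-0.0085,"rz":-4.8}]
end [ 0.6  -0.08  0.33]
```

>>> jog_arm:
  series:
    - {"x": -0.016,"y": -0.035,"z": -0.008,"rx": 0,"ry": 0,"rz": -4.8}
  claw: 1

```text
time: 0.98
tool_pos: [0.2419, -0.478, 0.211]
ee_rot: [3.139, 0.003, -1.082]
wrist_force: [0.7, -0.1, -0.3]
width: 0.0941
```

>>> jog_arm:
  series:
    - {"x": -0.013,"y": -0.036,"z": -0.008,"rz": -4.8}
  claw: 1

```text
invalid input
```

```bash
sed -i 's/                if v!=0: row\[kk\]=float(v)/                row[kk]=float(v) if v else 0/; s/print(json.dumps(rows\[i:i+12\]).replace/print(len(rows[i:i+12]),json.dumps(rows[i:i+12]).replace/' h.py
python3 - <<'E'
from h import *
plan((.6,-.08,.33,5.5))
E
```

```text
t 0.98 at [ 0.2419 -0.478   0.211 ] psi -62.0 tilt 0.24 w 0.0941 F [ 0.7 -0.1 -0.3]
12 [{"x":-0.013,"y":-0.036,"z":-0.009,"rx":0,"ry":0,"rz":-4.8},{"x":-0.01,"y":-0.037,"z":-0.009,"rx":0,"ry":0,"rz":-4.8},{"x":-0.007,"y":-0.038,"z":-0.008,"rx":0,"ry":0,"rz":-4.8},{"x":-0.004,"y":-0.038,"z":-0.009,"rx":0,"ry":0,"rz":-4.8},{"x":-0.001,"y":-0.038,"z":-0.008,"rx":0,"ry":0,"rz":-4.8},{"x":0.003,"y":-0.038,"z":-0.009,"rx":0,"ry":0,"rz":-4.8},{"x":0.006,"y":-0.038,"z":-0.008,"rx":0,"ry":0,"rz":-4.8},{"x":0.009,"y":-0.037,"z":-0.009,"rx":0,"ry":0,"rz":-4.8},{"x":0.012,"y":-0.036,"z":-0.008,"rx":0,"ry":0,"rz":-4.8},{"x":0.015,"y":-0.035,"z":-0.009,"rx":0,"ry":0,"rz":-4.9},{"x":0.018,"y":-0.034,"z":-0.008,"rx":0,"ry":0.1,"rz":-4.8},{"x":0.021,"y":-0.032,"z":-0.009,"rx":0,"ry":0,"rz":-4.9}]
2 [{"x":0.023,"y":-0.03,"z":-0.008,"rx":0,"ry":0.1,"rz":-4.8},{"x":0.0259,"y":-0.0286,"z":-0.0087,"rx":-0.1,"ry":0,"rz":-4.9}]
end [ 0.6  -0.08  0.33]
```

>>> jog_arm:
  series:
    - {"x": -0.013,"y": -0.036,"z": -0.009,"rx": 0,"ry": 0,"rz": -4.8}
    - {"x": -0.01,"y": -0.037,"z": -0.009,"rx": 0,"ry": 0,"rz": -4.8}
    - {"x": -0.007,"y": -0.038,"z": -0.008,"rx": 0,"ry": 0,"rz": -4.8}
    - {"x": -0.004,"y": -0.038,"z": -0.009,"rx": 0,"ry": 0,"rz": -4.8}
    - {"x": -0.001,"y": -0.038,"z": -0.008,"rx": 0,"ry": 0,"rz": -4.8}
    - {"x": 0.003,"y": -0.038,"z": -0.009,"rx": 0,"ry": 0,"rz": -4.8}
    - {"x": 0.006,"y": -0.038,"z": -0.008,"rx": 0,"ry": 0,"rz": -4.8}
    - {"x": 0.009,"y": -0.037,"z": -0.009,"rx": 0,"ry": 0,"rz": -4.8}
    - {"x": 0.012,"y": -0.036,"z": -0.008,"rx": 0,"ry": 0,"rz": -4.8}
    - {"x": 0.015,"y": -0.035,"z": -0.009,"rx": 0,"ry": 0,"rz": -4.9}
    - {"x": 0.018,"y": -0.034,"z": -0.008,"rx": 0,"ry": 0,"rz": -4.8}
    - {"x": 0.021,"y": -0.032,"z": -0.009,"rx": 0,"ry": 0,"rz": -4.9}

```text
time: 1.98
tool_pos: [0.5521, -0.1158, 0.3185]
ee_rot: [-3.14, 0.001, -0.032]
wrist_force: [0.0, -0.3, -0.0]
width: 0.0942
```

Run:
```python
from h import *
plan((.6,-.08,.33,5.5))
```

```text
t 1.98 at [ 0.5521 -0.1158  0.3185] psi -1.8 tilt 0.09 w 0.0942 F [ 0.  -0.3 -0. ]
2 [{"x":0.023,"y":-0.019,"z":-0.006,"rx":0,"ry":0,"rz":-3.7},{"x":0.0248,"y":-0.0167,"z":-0.0055,"rx":-0.1,"ry":0,"rz":-3.6}]
end [ 0.6  -0.08  0.33]
```

>>> jog_arm:
  series:
    - {"x": 0.023,"y": -0.019,"z": -0.006,"rx": 0,"ry": 0,"rz": -3.7}
    - {"x": 0.025,"y": -0.017,"z": -0.006,"rx": 0,"ry": 0,"rz": -3.6}
    - {"x": 0,"y": 0,"z": 0,"rx": 0,"ry": 0,"rz": 0}

```text
time: 2.23
tool_pos: [0.6056, -0.0705, 0.3322]
ee_rot: [-3.139, -0.003, 0.115]
wrist_force: [-0.5, -0.1, 0.1]
width: 0.0938
```

Run:
```python
from h import *
s=cams.snapshot('wrist');save(s,'w1');print(robot.get_obs()['tool_pos'],s['origin'])
s=cams.snapshot('scene');save(s,'s1')
cv2.imwrite('pics/s1.png',cv2.resize(s['img'],(768,576))[:,:,::-1])
```

```text
[ 0.60403738 -0.07206514  0.33214475] [0.59590243 0.01144314 0.51184412]
```

View pics/w1.png

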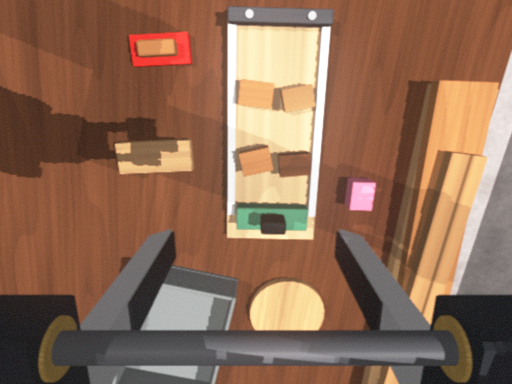

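View pics/s1.png

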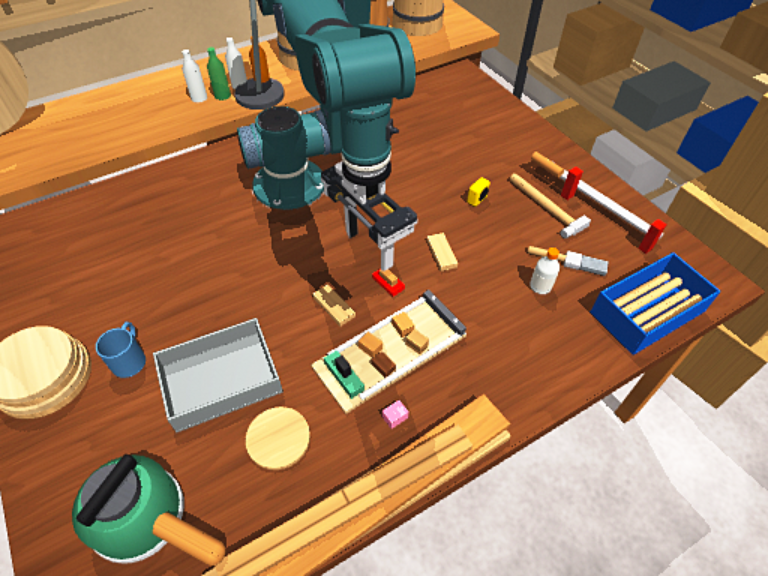

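From the wrist view, the jig runs from the fence (278,16) to the jaw (272,218). The four offcuts are at (255,94), (298,97), (256,160) and (295,163). The caul is at (160,48) and the pink look-alike at (362,195), outside the jig. The scene view shows no third slat. I'll zoom in to measure.

Run:
```python
from h import *
s=cams.snapshot('wrist')
a=cv2.resize(s['img'][0:250,215:345],None,fx=5,fy=5,interpolation=cv2.INTER_CUBIC)[:,:,::-1]
cv2.imwrite('pics/w2a.png',a[330:930]);cv2.imwrite('pics/w2b.png',a[0:330]);cv2.imwrite('pics/w2c.png',a[900:1250])
np.save('w2.npy',s,allow_pickle=True)
```

```text
(no output)
```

View pics/w2a.png

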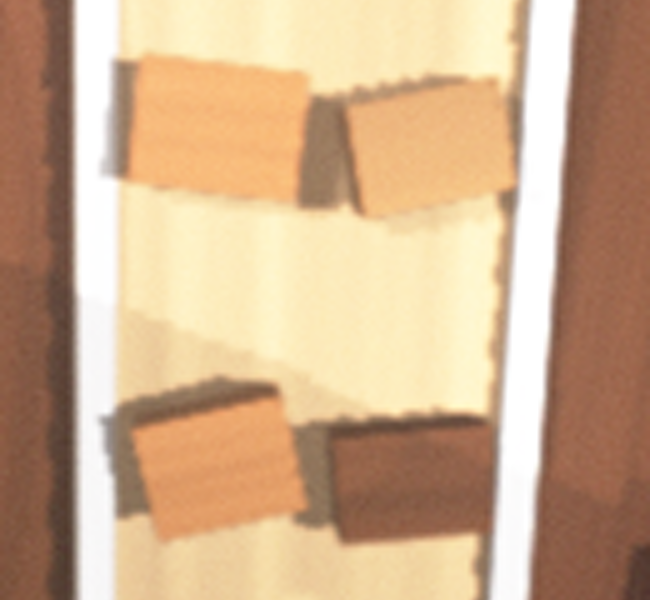

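View pics/w2b.png

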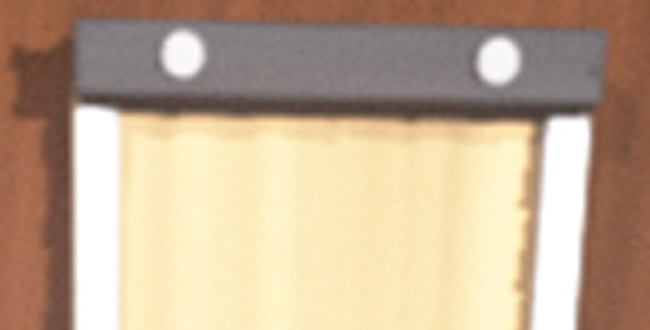

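View pics/w2c.png

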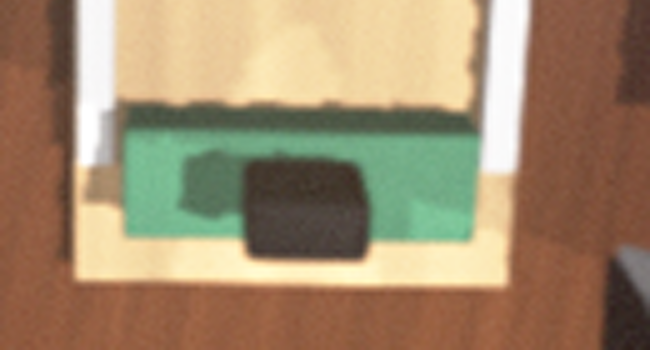

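```bash
cat > m.py <<'E'
from h import *
s=np.load('w2.npy',allow_pickle=True).item()
c=lambda X,Y,z:w(s,215+(X+.5)/5-.5,(Y+.5)/5-.5,z)
from scipy.optimize import least_squares
# jig fit
obs=[((78,20),(-70,153,38)),((605,33),(70,153,38)),((76,1180),(-70,-181,12)),((508,1187),(70,-181,12))]
def f(q):
    th=q[2];Rm=np.array([[np.cos(th),-np.sin(th)],[np.sin(th),np.cos(th)]])
    r=[]
    for (X,Y),P in obs:
        r+=list(c(X,Y,P[2]/1000)[:2]-(Rm@(np.array(P[:2])/1000)+q[:2]))
    return r
q=least_squares(f,[.63,-.03,.09]).x; print('jig',q,np.degrees(q[2]),np.round(np.array(f(q))*1000,1))
J=q
def tojig(P):
    th=q[2];d=np.array(P[:2])-q[:2]
    return np.array([np.cos(th)*d[0]+np.sin(th)*d[1],-np.sin(th)*d[0]+np.cos(th)*d[1]])
print('jawtop face',tojig(c(125,1028,.039)),tojig(c(478,1032,.039)),'handle',[tojig(c(X,Y,.075)) for X,Y in((246,1060),(365,1063),(366,1155),(250,1158))])
B={'A':[(140,52),(308,72),(300,202),(130,180)],'B':[(345,103),(497,78),(516,188),(370,217)],'C':[(132,432),(282,396),(305,510),(160,540)],'D':[(332,437),(490,424),(492,533),(342,544)]}
for k,v in B.items():
    for h in (24,28,30,32):
        P=np.array([c(X,Y+330,.012+h/1000)[:2] for X,Y in v])
        e=np.linalg.norm(np.roll(P,-1,0)-P,axis=1)*1000
        m=P.mean(0); dx=(P[1]-P[0]+P[2]-P[3]); print(k,h,np.round(e,1),np.round(m,4),'ang',round(np.degrees(np.arctan2(dx[1],dx[0])),1),'jig',np.round(tojig(m)*1000,1))
E
python3 m.py
```

```text
jig [ 0.63208033 -0.02858299  0.08892797] 5.095197333063752 [ 3.2 -1.7 -2.9 -2.6 -0.4  2.1  0.1  2.2]
jawtop face [-0.05352144 -0.11751666] [ 0.05208752 -0.11688242] handle [array([-0.01842209, -0.11423398]), array([ 0.0146756 , -0.11452513]), array([ 0.0162448, -0.1420807]), array([-0.01652023, -0.14357875])]
A 24 [45.6 34.  47.2 33.4] [0.5994 0.0146] ang -0.6 jig [-28.8  46. ]
A 28 [45.3 33.7 46.8 33.1] [0.5993 0.0146] ang -0.6 jig [-28.8  45.9]
A 30 [45.1 33.6 46.6 32.9] [0.5993 0.0146] ang -0.6 jig [-28.8  45.9]
A 32 [44.9 33.4 46.4 32.8] [0.5993 0.0146] ang -0.6 jig [-28.8  45.9]
B 24 [41.5 29.5 40.8 31. ] [0.6577 0.0157] ang 16.1 jig [29.5 41.9]
B 28 [41.1 29.2 40.4 30.7] [0.6572 0.0157] ang 16.1 jig [28.9 41.8]
B 30 [41.  29.1 40.2 30.6] [0.6569 0.0156] ang 16.1 jig [28.7 41.8]
B 32 [40.8 29.  40.1 30.5] [0.6566 0.0156] ang 16.1 jig [28.4 41.8]
C 24 [44.1 33.9 43.2 32.7] [ 0.6098 -0.0794] ang 18.9 jig [-26.7 -48.6]
C 28 [43.8 33.6 42.8 32.4] [ 0.6097 -0.0787] ang 18.9 jig [-26.7 -47.9]
C 30 [43.6 33.5 42.6 32.3] [ 0.6096 -0.0783] ang 18.9 jig [-26.8 -47.5]
C 32 [43.4 33.3 42.5 32.2] [ 0.6096 -0.0779] ang 18.9 jig [-26.8 -47.1]
D 24 [45.4 32.1 43.9 31.7] [ 0.6663 -0.0777] ang 10.7 jig [ 29.7 -52. ]
D 28 [45.  31.8 43.5 31.5] [ 0.6657 -0.077 ] ang 10.7 jig [ 29.2 -51.2]
D 30 [44.8 31.6 43.3 31.3] [ 0.6654 -0.0766] ang 10.7 jig [ 28.9 -50.8]
D 32 [44.6 31.5 43.1 31.2] [ 0.6651 -0.0763] ang 10.7 jig [ 28.6 -50.4]
```

```bash
cat > p.py <<'E'
import sys
from h import *
plan(*[tuple(float(v) for v in a.split(',')) for a in sys.argv[1:]])
E
python3 p.py .5993,.0146,.10,-90.6 .5993,.0146,.016,-90.6
```

```text
t 2.38 at [ 0.6021 -0.0745  0.3324] psi 6.1 tilt 0.07 w 0.0937 F [-0.4  0.3  0.3]
12 [{"x":0,"y":-0.006,"z":0.017,"rx":0,"ry":0,"rz":6.9},{"x":0,"y":-0.006,"z":0.017,"rx":0,"ry":0,"rz":6.9},{"x":-0.001,"y":-0.006,"z":0.017,"rx":0,"ry":0,"rz":6.9},{"x":-0.002,"y":-0.006,"z":0.016,"rx":0,"ry":0,"rz":6.9},{"x":-0.003,"y":-0.006,"z":0.017,"rx":0,"ry":0,"rz":6.9},{"x":-0.003,"y":-0.006,"z":0.016,"rx":0,"ry":0,"rz":6.9},{"x":-0.004,"y":-0.005,"z":0.017,"rx":0,"ry":0,"rz":6.9},{"x":-0.004,"y":-0.005,"z":0.016,"rx":0,"ry":0,"rz":6.9},{"x":-0.005,"y":-0.004,"z":0.017,"rx":0,"ry":0,"rz":6.9},{"x":-0.005,"y":-0.003,"z":0.016,"rx":0,"ry":0,"rz":6.9},{"x":-0.006,"y":-0.003,"z":0.017,"rx":0,"ry":0,"rz":6.9},{"x":-0.006,"y":-0.002,"z":0.016,"rx":0,"ry":0,"rz":6.9}]
5 [{"x":-0.006,"y":-0.001,"z":0.017,"rx":0,"ry":0,"rz":7.0},{"x":-0.007,"y":-0.0006,"z":0.0165,"rx":0,"ry":0.1,"rz":6.9},{"x":0,"y":0,"z":0.028,"rx":0,"ry":0,"rz":0},{"x":0,"y":0,"z":0.028,"rx":0,"ry":0,"rz":0},{"x":0,"y":0.0001,"z":0.028,"rx":0,"ry":0,"rz":0}]
end [0.5993 0.0146 0.016 ]
```

>>> jog_arm:
  series:
    - {"x": 0,"y": -0.006,"z": 0.017,"rx": 0,"ry": 0,"rz": 6.9}
    - {"x": 0,"y": -0.006,"z": 0.017,"rx": 0,"ry": 0,"rz": 6.9}
    - {"x": -0.001,"y": -0.006,"z": 0.017,"rx": 0,"ry": 0,"rz": 6.9}
    - {"x": -0.002,"y": -0.006,"z": 0.016,"rx": 0,"ry": 0,"rz": 6.9}
    - {"x": -0.003,"y": -0.006,"z": 0.017,"rx": 0,"ry": 0,"rz": 6.9}
    - {"x": -0.003,"y": -0.006,"z": 0.016,"rx": 0,"ry": 0,"rz": 6.9}
    - {"x": -0.004,"y": -0.005,"z": 0.017,"rx": 0,"ry": 0,"rz": 6.9}
    - {"x": -0.004,"y": -0.005,"z": 0.016,"rx": 0,"ry": 0,"rz": 6.9}
    - {"x": -0.005,"y": -0.004,"z": 0.017,"rx": 0,"ry": 0,"rz": 6.9}
    - {"x": -0.005,"y": -0.003,"z": 0.016,"rx": 0,"ry": 0,"rz": 6.9}
    - {"x": -0.006,"y": -0.003,"z": 0.017,"rx": 0,"ry": 0,"rz": 6.9}
    - {"x": -0.006,"y": -0.002,"z": 0.016,"rx": 0,"ry": 0,"rz": 6.9}
  claw: 0.75

```text
time: 3.38
tool_pos: [0.5906, -0.0182, 0.1334]
ee_rot: [-3.132, -0.01, -1.398]
wrist_force: [0.2, 0.1, -0.2]
width: 0.0704
```

```bash
python3 p.py .5993,.0146,.10,-90.6
```

```text
t 3.38 at [ 0.5906 -0.0182  0.1334] psi -80.1 tilt 0.81 w 0.0704 F [ 0.2  0.1 -0.2]
2 [{"x":-0.016,"y":-0.007,"z":0.017,"rx":-0.3,"ry":-0.3,"rz":5.3},{"x":-0.0156,"y":-0.0056,"z":0.0162,"rx":-0.3,"ry":-0.2,"rz":5.2}]
end [0.5993 0.0146 0.1   ]
```

>>> jog_arm:
  series:
    - {"x": -0.016,"y": -0.007,"z": 0.017,"rx": -0.3,"ry": -0.3,"rz": 5.3}
    - {"x": -0.016,"y": -0.006,"z": 0.016,"rx": -0.3,"ry": -0.2,"rz": 5.2}
    - {"x": 0,"y": 0,"z": 0,"rx": 0,"ry": 0,"rz": 0}
    - {"x": 0,"y": 0,"z": 0,"rx": 0,"ry": 0,"rz": 0}

```text
time: 3.72
tool_pos: [0.5929, 0.0095, 0.0957]
ee_rot: [3.133, -0.002, -1.603]
wrist_force: [-0.4, 0.1, 0.2]
width: 0.0704
```

```bash
python3 p.py .5993,.0146,.05,-90.6 .5993,.0146,.016,-90.6
python3 - <<'E'
from h import *
s=cams.snapshot('wrist');save(s,'w3')
E
```

```text
t 3.72 at [0.5929 0.0095 0.0957] psi -91.8 tilt 0.49 w 0.0704 F [-0.4  0.1  0.2]
3 [{"x":-0.003,"y":-0.003,"z":0.023,"rx":0.2,"ry":-0.1,"rz":-0.6},{"x":-0.0023,"y":-0.0035,"z":0.0227,"rx":0.3,"ry":0,"rz":-0.6},{"x":0,"y":0,"z":0.034,"rx":0,"ry":0,"rz":0}]
end [0.5993 0.0146 0.016 ]
```

View pics/w3.png

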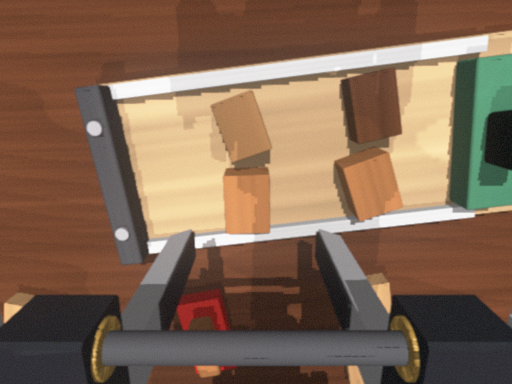

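```bash
python3 - <<'E'
from h import *
s=cams.snapshot('wrist')
for P in [(.5993,.0146,.04),(.657,.0156,.044),(.6096,-.0783,.042),(.666,-.077,.036)]: print(px(s,P))
print(px(s,robot.get_obs()['tool_pos']))
E
python3 p.py .5993,.0146,.05,-90.6 .5993,.0146,.016,-90.6
```

```text
[246.52266384 203.98878076]
[241.46494385 125.56191124]
[373.93442713 187.30294763]
[374.92625687 106.67445006]
[253.53299019 244.28994896]
t 3.82 at [0.5934 0.0095 0.0963] psi -91.9 tilt 0.43 w 0.0707 F [ 0.1 -1.1 -0. ]
3 [{"x":-0.003,"y":-0.003,"z":0.023,"rx":0.2,"ry":-0.1,"rz":-0.6},{"x":-0.0023,"y":-0.0031,"z":0.0233,"rx":0.2,"ry":0,"rz":-0.7},{"x":0,"y":0,"z":0.034,"rx":0,"ry":0,"rz":0}]
end [0.5993 0.0146 0.016 ]
```

Predicted and observed positions agree within 2 px, so I'll descend.

>>> jog_arm:
  series:
    - {"x": -0.003,"y": -0.003,"z": 0.023,"rx": 0.2,"ry": -0.1,"rz": -0.6}
    - {"x": -0.002,"y": -0.003,"z": 0.02,"rx": 0.2,"ry": 0,"rz": -0.7}
    - {"x": 0,"y": 0,"z": 0,"rx": 0,"ry": 0,"rz": 0}

```text
time: 4.07
tool_pos: [0.6027, 0.0101, 0.0594]
ee_rot: [-3.129, -0.002, -1.58]
wrist_force: [-0.9, -0.2, -0.4]
width: 0.0701
```

```bash
python3 p.py .5993,.0146,.016,-90.6
```

```text
t 4.07 at [0.6027 0.0101 0.0594] psi -90.5 tilt 0.73 w 0.0701 F [-0.9 -0.2 -0.4]
2 [{"x":-0.002,"y":0.002,"z":0.022,"rx":-0.4,"ry":-0.1,"rz":0},{"x":-0.0025,"y":0.0018,"z":0.0214,"rx":-0.3,"ry":0,"rz":0.1}]
end [0.5993 0.0146 0.016 ]
```

>>> jog_arm:
  series:
    - {"x": -0.002,"y": 0.002,"z": 0.022,"rx": -0.4,"ry": 0,"rz": 0}
    - {"x": -0.002,"y": 0.002,"z": 0.02,"rx": -0.3,"ry": 0,"rz": 0}
    - {"x": 0,"y": 0,"z": 0,"rx": 0,"ry": 0,"rz": 0}

```text
time: 4.32
tool_pos: [0.6023, 0.0106, 0.0234]
ee_rot: [-3.132, -0.004, -1.581]
wrist_force: [-0.7, 0.7, -0.8]
width: 0.0706
```

```bash
python3 p.py .5993,.0146,.016,-90.6
```

```text
t 4.32 at [0.6023 0.0106 0.0234] psi -90.6 tilt 0.62 w 0.0706 F [-0.7  0.7 -0.8]
1 [{"x":-0.004,"y":0.0031,"z":0.0074,"rx":-0.6,"ry":-0.2,"rz":0}]
end [0.5993 0.0146 0.016 ]
```

>>> jog_arm:
  series:
    - {"x": -0.004,"y": 0.003,"z": 0.006,"rx": -0.6,"ry": 0,"rz": 0}

```text
time: 4.4
tool_pos: [0.6012, 0.0132, 0.0204]
ee_rot: [-3.138, -0.005, -1.582]
wrist_force: [1.4, 0.3, -0.3]
width: 0.0702
```

>>> jog_arm:
  series:
    - {"x": 0,"y": 0,"z": 0.001,"rx": 0,"ry": 0,"rz": 0}
    - {"x": 0,"y": 0,"z": 0,"rx": 0,"ry": 0,"rz": 0}
    - {"x": 0,"y": 0,"z": 0,"rx": 0,"ry": 0,"rz": 0}
    - {"x": 0,"y": 0,"z": 0,"rx": 0,"ry": 0,"rz": 0}
    - {"x": 0,"y": 0,"z": 0,"rx": 0,"ry": 0,"rz": 0}
    - {"x": 0,"y": 0,"z": 0,"rx": 0,"ry": 0,"rz": 0}
  claw: 0

```text
time: 4.9
tool_pos: [0.6045, 0.0125, 0.0263]
ee_rot: [-3.129, -0.006, -1.582]
wrist_force: [-0.3, -0.2, -0.2]
width: 0.0338
```

```bash
python3 p.py .59,-.03,.14,-90.6  .495,-.335,.14,-90.6
```

```text
t 4.9 at [0.6045 0.0125 0.0263] psi -90.6 tilt 0.81 w 0.0338 F [-0.3 -0.2 -0.2]
12 [{"x":0.011,"y":0.003,"z":-0.028,"rx":-0.2,"ry":-0.1,"rz":0},{"x":0.011,"y":0.003,"z":-0.029,"rx":-0.2,"ry":-0.1,"rz":0},{"x":0.011,"y":0.004,"z":-0.028,"rx":-0.2,"ry":-0.1,"rz":0},{"x":0.01,"y":0.0031,"z":-0.0287,"rx":-0.1,"ry":0,"rz":0},{"x":0.038,"y":0.011,"z":0,"rx":0,"ry":0,"rz":0},{"x":0.038,"y":0.012,"z":0,"rx":0,"ry":0,"rz":0},{"x":0.033,"y":0.01,"z":0,"rx":0,"ry":0,"rz":0},{"x":0.033,"y":0.01,"z":0,"rx":0,"ry":0,"rz":0},{"x":0.033,"y":0.01,"z":0,"rx":0,"ry":0,"rz":0},{"x":0.033,"y":0.01,"z":0,"rx":0,"ry":0,"rz":0},{"x":0.033,"y":0.01,"z":0,"rx":0,"ry":0,"rz":0},{"x":0.033,"y":0.009,"z":0,"rx":0,"ry":0,"rz":0}]
1 [{"x":0.0321,"y":0.0096,"z":0.0001,"rx":0,"ry":0,"rz":0}]
end [ 0.495 -0.335  0.14 ]
```

>>> jog_arm:
  series:
    - {"x": 0.011,"y": 0.003,"z": -0.028,"rx": -0.2,"ry": -0.1,"rz": 0}
    - {"x": 0.011,"y": 0.003,"z": -0.029,"rx": -0.2,"ry": -0.1,"rz": 0}
    - {"x": 0.011,"y": 0.004,"z": -0.028,"rx": -0.2,"ry": -0.1,"rz": 0}
    - {"x": 0.01,"y": 0.003,"z": -0.028,"rx": -0.1,"ry": 0,"rz": 0}
    - {"x": 0.038,"y": 0.011,"z": 0,"rx": 0,"ry": 0,"rz": 0}
    - {"x": 0.038,"y": 0.012,"z": 0,"rx": 0,"ry": 0,"rz": 0}
    - {"x": 0.033,"y": 0.01,"z": 0,"rx": 0,"ry": 0,"rz": 0}
    - {"x": 0.033,"y": 0.01,"z": 0,"rx": 0,"ry": 0,"rz": 0}
    - {"x": 0.033,"y": 0.01,"z": 0,"rx": 0,"ry": 0,"rz": 0}
    - {"x": 0.033,"y": 0.01,"z": 0,"rx": 0,"ry": 0,"rz": 0}
    - {"x": 0.033,"y": 0.01,"z": 0,"rx": 0,"ry": 0,"rz": 0}
    - {"x": 0.033,"y": 0.009,"z": 0,"rx": 0,"ry": 0,"rz": 0}

```text
time: 5.9
tool_pos: [0.5054, -0.3092, 0.1474]
ee_rot: [-3.136, -0.002, -1.565]
wrist_force: [0.1, -0.6, 0.1]
width: 0.034
```

```bash
python3 p.py  .495,-.335,.13,-90.6
python3 - <<'E'
from h import *
s=cams.snapshot('wrist');save(s,'w4');np.save('w4.npy',s,allow_pickle=True)
E
```

```text
t 5.9 at [ 0.5054 -0.3092  0.1474] psi -89.7 tilt 0.33 w 0.034 F [ 0.1 -0.6  0.1]
1 [{"x":0.0257,"y":0.0106,"z":0.0174,"rx":-0.3,"ry":-0.1,"rz":0.9}]
end [ 0.495 -0.335  0.13 ]
```

View pics/w4.png

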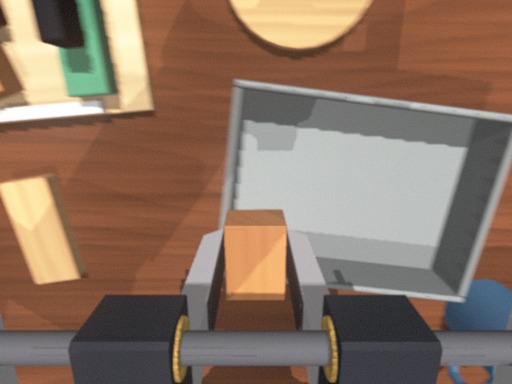

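Run:
```python
from h import *
s=np.load('w4.npy',allow_pickle=True).item()
for u,v in [(235,80),(512,116),(463,300)]: print(w(s,u,v,.06))
```

```text
[ 0.60108497 -0.294704    0.06      ]
[ 0.57533552 -0.51120779  0.06      ]
[ 0.40988756 -0.50254246  0.06      ]
```

```bash
python3 p.py  .475,-.340,.09,-97 .475,-.34,.024,-97
```

```text
t 5.95 at [ 0.5031 -0.3162  0.1472] psi -90.1 tilt 0.5 w 0.0334 F [-0.5 -3.3 -0.4]
4 [{"x":0.012,"y":0.014,"z":0.029,"rx":-0.1,"ry":-0.2,"rz":3.5},{"x":0.0123,"y":0.0135,"z":0.0283,"rx":-0.1,"ry":-0.3,"rz":3.4},{"x":0,"y":0,"z":0.033,"rx":0,"ry":0,"rz":0},{"x":0,"y":0,"z":0.033,"rx":0,"ry":0,"rz":0}]
end [ 0.475 -0.34   0.024]
```

>>> jog_arm:
  series:
    - {"x": 0.012,"y": 0.014,"z": 0.025,"rx": 0,"ry": 0,"rz": 3.5}
    - {"x": 0.012,"y": 0.014,"z": 0.025,"rx": 0,"ry": 0,"rz": 3.4}
    - {"x": 0,"y": 0.003,"z": 0.03,"rx": 0,"ry": 0,"rz": 0}

```text
time: 6.2
tool_pos: [0.475, -0.3488, 0.0748]
ee_rot: [-3.12, -0.019, -1.704]
wrist_force: [0.5, 0.3, -0.5]
width: 0.0338
```

```bash
python3 p.py .475,-.34,.024,-97
```

```text
t 6.2 at [ 0.475  -0.3488  0.0748] psi -97.6 tilt 1.66 w 0.0338 F [ 0.5  0.3 -0.5]
2 [{"x":-0.005,"y":0.001,"z":0.025,"rx":-0.6,"ry":-0.6,"rz":-0.3},{"x":-0.0044,"y":0.001,"z":0.0256,"rx":-0.6,"ry":-0.5,"rz":-0.3}]
end [ 0.475 -0.34   0.024]
```

>>> jog_arm:
  series:
    - {"x": -0.004,"y": 0.001,"z": 0.025,"rx": -0.6,"ry": -0.6,"rz": 0}
    - {"x": -0.003,"y": 0.001,"z": 0.024,"rx": -0.6,"ry": -0.5,"rz": 0}
    - {"x": 0,"y": 0,"z": 0.002,"rx": 0,"ry": 0,"rz": 0}

```text
time: 6.45
tool_pos: [0.4715, -0.3426, 0.0186]
ee_rot: [3.139, 0.002, -1.708]
wrist_force: [0.2, 0.2, 1.0]
width: 0.0339
```

>>> jog_arm:
  series:
    - {"x": 0,"y": 0,"z": 0.001,"rx": 0,"ry": 0,"rz": 0}
    - {"x": 0,"y": 0,"z": 0.001,"rx": 0,"ry": 0,"rz": 0}
  claw: 0.5

```text
time: 6.62
tool_pos: [0.4713, -0.3421, 0.0159]
ee_rot: [3.137, 0.003, -1.708]
wrist_force: [-0.8, 0.2, -0.2]
width: 0.0436
```

>>> jog_arm:
  series:
    - {"x": 0,"y": 0,"z": -0.02,"rx": 0,"ry": 0,"rz": 0}
    - {"x": 0,"y": 0,"z": -0.035,"rx": 0,"ry": 0,"rz": 0}
    - {"x": 0,"y": 0,"z": -0.035,"rx": 0,"ry": 0,"rz": 0}

```text
time: 6.87
tool_pos: [0.467, -0.3375, 0.0994]
ee_rot: [3.12, 0.014, -1.707]
wrist_force: [0.7, -0.6, -0.4]
width: 0.0472
```

```bash
python3 p.py .657,.0156,.12,-73.9
python3 - <<'E'
from h import *
s=cams.snapshot('wrist');save(s,'w5')
E
```

```text
t 6.87 at [ 0.467  -0.3375  0.0994] psi -97.8 tilt 1.48 w 0.0472 F [ 0.7 -0.6 -0.4]
11 [{"x":-0.034,"y":-0.013,"z":-0.002,"rx":0.1,"ry":0.1,"rz":-2.2},{"x":-0.034,"y":-0.014,"z":-0.002,"rx":0.1,"ry":0.1,"rz":-2.2},{"x":-0.033,"y":-0.015,"z":-0.002,"rx":0.1,"ry":0.1,"rz":-2.2},{"x":-0.032,"y":-0.017,"z":-0.002,"rx":0.1,"ry":0.1,"rz":-2.2},{"x":-0.032,"y":-0.018,"z":-0.002,"rx":0.1,"ry":0.1,"rz":-2.2},{"x":-0.031,"y":-0.019,"z":-0.002,"rx":0.1,"ry":0.1,"rz":-2.2},{"x":-0.03,"y":-0.02,"z":-0.002,"rx":0.1,"ry":0.1,"rz":-2.1},{"x":-0.03,"y":-0.021,"z":-0.001,"rx":0.1,"ry":0.1,"rz":-2.2},{"x":-0.029,"y":-0.022,"z":-0.002,"rx":0.1,"ry":0.1,"rz":-2.1},{"x":-0.028,"y":-0.024,"z":-0.001,"rx":0.1,"ry":0.1,"rz":-2.2},{"x":-0.027,"y":-0.0243,"z":-0.0017,"rx":0.1,"ry":0.1,"rz":-2.1}]
end [0.657  0.0156 0.12  ]
```

View pics/w5.png

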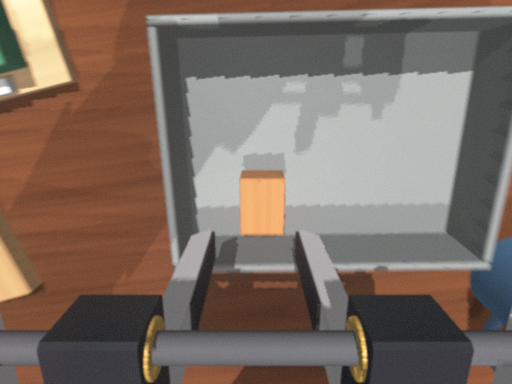

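Offcut_0 is in the box at (262,203). Next is B, offcut_1.

>>> jog_arm:
  series:
    - {"x": -0.034,"y": -0.013,"z": -0.004,"rx": 0.1,"ry": 0.1,"rz": -2.2}
    - {"x": -0.034,"y": -0.014,"z": -0.002,"rx": 0.1,"ry": 0.1,"rz": -2.2}
    - {"x": -0.033,"y": -0.015,"z": -0.002,"rx": 0.1,"ry": 0.1,"rz": -2.2}
    - {"x": -0.032,"y": -0.017,"z": -0.002,"rx": 0.1,"ry": 0.1,"rz": -2.2}
    - {"x": -0.032,"y": -0.018,"z": -0.002,"rx": 0.1,"ry": 0.1,"rz": -2.2}
    - {"x": -0.031,"y": -0.019,"z": -0.002,"rx": 0.1,"ry": 0.1,"rz": -2.2}
    - {"x": -0.03,"y": -0.02,"z": -0.002,"rx": 0.1,"ry": 0.1,"rz": -2.1}
    - {"x": -0.03,"y": -0.021,"z": -0.001,"rx": 0.1,"ry": 0.1,"rz": -2.2}
    - {"x": -0.029,"y": -0.022,"z": -0.002,"rx": 0.1,"ry": 0.1,"rz": -2.1}
    - {"x": -0.028,"y": -0.024,"z": -0.001,"rx": 0.1,"ry": 0.1,"rz": -2.2}
    - {"x": -0.027,"y": -0.024,"z": -0.002,"rx": 0.1,"ry": 0.1,"rz": -2.1}
  claw: 0.75

```text
time: 7.83
tool_pos: [0.6715, 0.0194, 0.1512]
ee_rot: [-3.106, -0.043, -1.283]
wrist_force: [0.3, -1.0, -0.3]
width: 0.0703
```

```bash
python3 p.py .657,.0156,.08,-73.9
python3 - <<'E'
from h import *
s=cams.snapshot('wrist');save(s,'w6')
for P in [(.657,.0156,.044),(.6096,-.0783,.042),(.666,-.077,.036)]: print(px(s,P))
E
```

```text
t 7.83 at [0.6715 0.0194 0.1512] psi -73.5 tilt 3.2 w 0.0703 F [ 0.3 -1.  -0.3]
2 [{"x":-0.002,"y":0.009,"z":0.035,"rx":-1.0,"ry":-1.2,"rz":0.2},{"x":-0.0007,"y":0.008,"z":0.0357,"rx":-1.1,"ry":-1.3,"rz":0.2}]
end [0.657  0.0155 0.08  ]
[248.29962661 213.0491642 ]
[326.82482065 281.50679624]
[343.53788498 226.73638504]
```

View pics/w6.png

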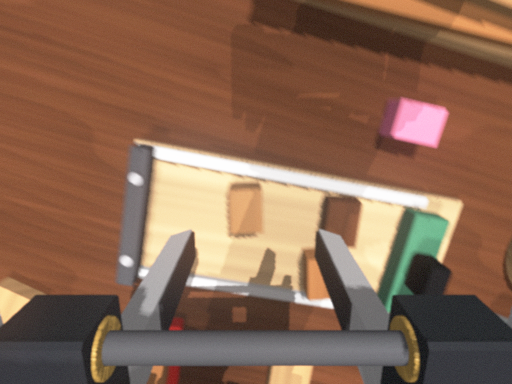

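>>> jog_arm:
  series:
    - {"x": -0.002,"y": 0.009,"z": 0.035,"rx": -1.0,"ry": -1.2,"rz": 0.2}
    - {"x": -0.001,"y": 0.008,"z": 0.035,"rx": -1.1,"ry": -1.3,"rz": 0.2}
    - {"x": 0,"y": 0,"z": 0.002,"rx": 0,"ry": 0,"rz": 0}

```text
time: 8.13
tool_pos: [0.6649, 0.0309, 0.0844]
ee_rot: [-3.124, 0.003, -1.27]
wrist_force: [-0.9, 0.6, -0.6]
width: 0.0705
```

```bash
python3 p.py .657,.0156,.017,-73.9
```

```text
t 8.13 at [0.6649 0.0309 0.0844] psi -72.8 tilt 1.03 w 0.0705 F [-0.9  0.6 -0.6]
2 [{"x":0.006,"y":0.007,"z":0.034,"rx":-0.5,"ry":0.1,"rz":0.6},{"x":0.0065,"y":0.0059,"z":0.0332,"rx":-0.5,"ry":0.1,"rz":0.5}]
end [0.657  0.0156 0.017 ]
```

>>> jog_arm:
  series:
    - {"x": 0.006,"y": 0.006,"z": 0.015,"rx": -0.5,"ry": 0,"rz": 0.6}
    - {"x": 0.006,"y": 0.006,"z": 0.015,"rx": -0.5,"ry": 0,"rz": 0.5}

```text
time: 8.3
tool_pos: [0.6597, 0.0173, 0.0581]
ee_rot: [-3.134, 0.001, -1.288]
wrist_force: [0.0, -0.4, -1.5]
width: 0.0705
```

```bash
python3 p.py .657,.0156,.017,-73.9
```

```text
t 8.3 at [0.6597 0.0173 0.0581] psi -73.8 tilt 0.42 w 0.0705 F [ 0.  -0.4 -1.5]
2 [{"x":0,"y":0.002,"z":0.021,"rx":-0.2,"ry":0,"rz":0.1},{"x":0.001,"y":0.0013,"z":0.0201,"rx":-0.2,"ry":0,"rz":0}]
end [0.657  0.0155 0.017 ]
```

>>> jog_arm:
  series:
    - {"x": 0,"y": 0.002,"z": 0.021,"rx": -0.2,"ry": 0,"rz": 0}
    - {"x": 0,"y": 0.001,"z": 0.02,"rx": -0.2,"ry": 0,"rz": 0}

```text
time: 8.47
tool_pos: [0.6597, 0.0142, 0.0208]
ee_rot: [-3.134, -0.004, -1.29]
wrist_force: [0.2, -0.9, -0.5]
width: 0.0706
```

>>> jog_arm:
  series:
    - {"x": 0,"y": 0,"z": 0,"rx": 0,"ry": 0,"rz": 0}
    - {"x": 0,"y": 0,"z": 0.001,"rx": 0,"ry": 0,"rz": 0}
    - {"x": 0,"y": 0,"z": 0.001,"rx": 0,"ry": 0,"rz": 0}
    - {"x": 0,"y": 0,"z": 0.001,"rx": 0,"ry": 0,"rz": 0}
    - {"x": 0,"y": 0,"z": 0,"rx": 0,"ry": 0,"rz": 0}
  claw: 0

```text
time: 8.88
tool_pos: [0.66, 0.0121, 0.0199]
ee_rot: [-3.133, -0.005, -1.293]
wrist_force: [0.1, 0.3, -0.0]
width: 0.0405
```

```bash
python3 p.py .65,-.01,.14,-80 .544,-.3485,.13,-97
```

```text
t 8.88 at [0.66   0.0121 0.0199] psi -74.1 tilt 0.59 w 0.0405 F [ 0.1  0.3 -0. ]
12 [{"x":0.005,"y":0.004,"z":-0.03,"rx":-0.1,"ry":-0.1,"rz":1.5},{"x":0.005,"y":0.003,"z":-0.03,"rx":-0.1,"ry":0,"rz":1.5},{"x":0.005,"y":0.004,"z":-0.03,"rx":-0.2,"ry":-0.1,"rz":1.5},{"x":0.0045,"y":0.0032,"z":-0.0302,"rx":-0.1,"ry":0,"rz":1.4},{"x":0.035,"y":0.018,"z":0.001,"rx":0,"ry":0,"rz":1.9},{"x":0.036,"y":0.017,"z":0.001,"rx":0,"ry":0,"rz":1.9},{"x":0.036,"y":0.016,"z":0.001,"rx":0,"ry":0,"rz":1.9},{"x":0.037,"y":0.015,"z":0.001,"rx":0,"ry":0,"rz":1.9},{"x":0.037,"y":0.013,"z":0.001,"rx":0,"ry":0,"rz":1.9},{"x":0.037,"y":0.012,"z":0.001,"rx":0,"ry":0,"rz":1.9},{"x":0.038,"y":0.011,"z":0.001,"rx":0,"ry":0,"rz":1.9},{"x":0.038,"y":0.01,"z":0.002,"rx":0,"ry":0,"rz":1.9}]
1 [{"x":0.0384,"y":0.0079,"z":0.0012,"rx":0,"ry":0,"rz":1.8}]
end [ 0.544  -0.3485  0.13  ]
```

>>> jog_arm:
  series:
    - {"x": 0,"y": 0,"z": 0.001,"rx": 0,"ry": 0,"rz": 0}
    - {"x": 0,"y": 0,"z": 0.001,"rx": 0,"ry": 0,"rz": 0}
    - {"x": 0,"y": 0,"z": 0.001,"rx": 0,"ry": 0,"rz": 0}

```text
time: 9.13
tool_pos: [0.6622, 0.0121, 0.0207]
ee_rot: [-3.127, -0.007, -1.293]
wrist_force: [-1.5, -0.3, 2.2]
width: 0.0298
```

Gripped at 30 mm, so it is offcut_1. Carrying it to the box.

>>> jog_arm:
  series:
    - {"x": 0.005,"y": 0.004,"z": -0.03,"rx": -0.1,"ry": -0.1,"rz": 1.5}
    - {"x": 0.005,"y": 0.003,"z": -0.03,"rx": -0.1,"ry": 0,"rz": 1.5}
    - {"x": 0.005,"y": 0.004,"z": -0.03,"rx": -0.2,"ry": -0.1,"rz": 1.5}
    - {"x": 0.005,"y": 0.003,"z": -0.03,"rx": -0.1,"ry": 0,"rz": 1.4}
    - {"x": 0.035,"y": 0.018,"z": 0.001,"rx": 0,"ry": 0,"rz": 1.9}
    - {"x": 0.036,"y": 0.017,"z": 0.001,"rx": 0,"ry": 0,"rz": 1.9}
    - {"x": 0.036,"y": 0.016,"z": 0.001,"rx": 0,"ry": 0,"rz": 1.9}
    - {"x": 0.037,"y": 0.015,"z": 0.001,"rx": 0,"ry": 0,"rz": 1.9}
    - {"x": 0.037,"y": 0.013,"z": 0.001,"rx": 0,"ry": 0,"rz": 1.9}
    - {"x": 0.037,"y": 0.012,"z": 0.001,"rx": 0,"ry": 0,"rz": 1.9}
    - {"x": 0.038,"y": 0.011,"z": 0.001,"rx": 0,"ry": 0,"rz": 1.9}
    - {"x": 0.038,"y": 0.01,"z": 0.002,"rx": 0,"ry": 0,"rz": 1.9}

```text
time: 10.13
tool_pos: [0.5559, -0.3142, 0.1387]
ee_rot: [-3.129, -0.001, -1.659]
wrist_force: [0.9, 0.2, 0.0]
width: 0.0297
```

```bash
python3 p.py .544,-.3485,.08,-97 .544,-.3485,.022,-97
```

```text
t 10.13 at [ 0.5559 -0.3142  0.1387] psi -95.1 tilt 0.71 w 0.0297 F [0.9 0.2 0. ]
4 [{"x":0.018,"y":0.005,"z":0.029,"rx":-0.4,"ry":0,"rz":1.0},{"x":0.0172,"y":0.0041,"z":0.0296,"rx":-0.3,"ry":-0.1,"rz":0.9},{"x":0,"y":0,"z":0.029,"rx":0,"ry":0,"rz":0},{"x":0.0001,"y":0,"z":0.029,"rx":0,"ry":0,"rz":0}]
end [ 0.544  -0.3485  0.022 ]
```

>>> jog_arm:
  series:
    - {"x": 0.015,"y": 0.004,"z": 0.025,"rx": -0.4,"ry": 0,"rz": 1.0}
    - {"x": 0.012,"y": 0.004,"z": 0.027,"rx": -0.3,"ry": 0,"rz": 0.9}
    - {"x": 0,"y": 0,"z": 0.02,"rx": 0,"ry": 0,"rz": 0}

```text
time: 10.38
tool_pos: [0.5448, -0.3547, 0.0723]
ee_rot: [-3.129, -0.013, -1.707]
wrist_force: [0.1, 0.9, -0.2]
width: 0.0298
```

```bash
python3 p.py .544,-.3485,.022,-97
```

```text
t 10.38 at [ 0.5448 -0.3547  0.0723] psi -97.8 tilt 1.05 w 0.0298 F [ 0.1  0.9 -0.2]
2 [{"x":-0.003,"y":0.001,"z":0.025,"rx":-0.4,"ry":-0.4,"rz":-0.4},{"x":-0.0035,"y":0.0011,"z":0.0252,"rx":-0.3,"ry":-0.4,"rz":-0.4}]
end [ 0.544  -0.3485  0.022 ]
```

>>> jog_arm:
  series:
    - {"x": -0.002,"y": 0.001,"z": 0.025,"rx": -0.4,"ry": -0.4,"rz": 0}
    - {"x": -0.002,"y": 0.001,"z": 0.023,"rx": -0.3,"ry": -0.4,"rz": 0}
    - {"x": 0,"y": 0,"z": 0.002,"rx": 0,"ry": 0,"rz": 0}

```text
time: 10.63
tool_pos: [0.5403, -0.3519, 0.0159]
ee_rot: [3.136, 0.004, -1.711]
wrist_force: [-1.0, 0.3, -1.2]
width: 0.03
```

>>> jog_arm:
  series:
    - {"x": 0,"y": 0,"z": 0.001,"rx": 0,"ry": 0,"rz": 0}
    - {"x": 0,"y": 0,"z": 0.001,"rx": 0,"ry": 0,"rz": 0}
  claw: 0.5

```text
time: 10.8
tool_pos: [0.5398, -0.3517, 0.0133]
ee_rot: [3.134, 0.005, -1.711]
wrist_force: [-0.2, 0.5, 0.2]
width: 0.0398
```

>>> jog_arm:
  series:
    - {"x": 0,"y": 0,"z": -0.015,"rx": 0,"ry": 0,"rz": 0}
    - {"x": 0,"y": 0,"z": -0.035,"rx": 0,"ry": 0,"rz": 0}
    - {"x": 0,"y": 0,"z": -0.035,"rx": 0,"ry": 0,"rz": 0}

```text
time: 11.05
tool_pos: [0.5372, -0.3488, 0.0941]
ee_rot: [3.122, 0.012, -1.71]
wrist_force: [0.3, -0.1, 0.3]
width: 0.0474
```

```bash
python3 p.py .6,-.09,.12,-76;  python3 - <<'E'
from h import *
s=cams.snapshot('wrist');save(s,'w7')
s=cams.snapshot('scene');cv2.imwrite('pics/s7.png',cv2.resize(s['img'][150:300,95:325],None,fx=3.4,fy=3.4)[:,:,::-1])
E
```

```text
t 11.05 at [ 0.5372 -0.3488  0.0941] psi -98.0 tilt 1.33 w 0.0474 F [ 0.3 -0.1  0.3]
7 [{"x":-0.038,"y":-0.004,"z":-0.003,"rx":0.1,"ry":0.1,"rz":-3.1},{"x":-0.038,"y":-0.006,"z":-0.003,"rx":0.1,"ry":0.1,"rz":-3.1},{"x":-0.037,"y":-0.008,"z":-0.004,"rx":0.2,"ry":0.1,"rz":-3.2},{"x":-0.037,"y":-0.01,"z":-0.003,"rx":0.1,"ry":0.1,"rz":-3.1},{"x":-0.036,"y":-0.011,"z":-0.004,"rx":0.2,"ry":0.2,"rz":-3.2},{"x":-0.035,"y":-0.014,"z":-0.004,"rx":0.1,"ry":0.2,"rz":-3.1},{"x":-0.035,"y":-0.0154,"z":-0.0034,"rx":0.2,"ry":0.1,"rz":-3.2}]
end [ 0.6  -0.09  0.12]
```

View pics/s7.png

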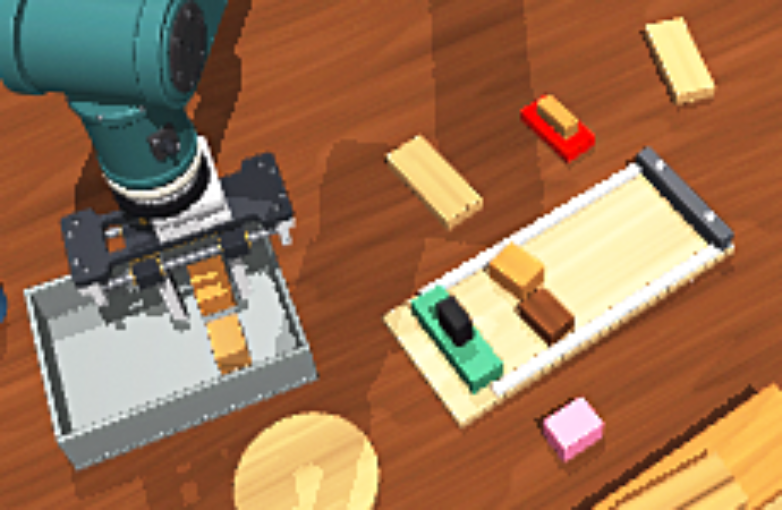

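Two offcuts are in the box and nothing has been knocked. Next is C, offcut_3.

>>> jog_arm:
  series:
    - {"x": -0.038,"y": -0.004,"z": -0.006,"rx": 0.1,"ry": 0.1,"rz": -3.3}
    - {"x": -0.038,"y": -0.006,"z": -0.003,"rx": 0.1,"ry": 0.1,"rz": -3.3}
    - {"x": -0.037,"y": -0.008,"z": -0.003,"rx": 0.2,"ry": 0.1,"rz": -3.4}
    - {"x": -0.037,"y": -0.01,"z": -0.003,"rx": 0.1,"ry": 0.1,"rz": -3.4}
    - {"x": -0.036,"y": -0.011,"z": -0.003,"rx": 0.2,"ry": 0.2,"rz": -3.4}
    - {"x": -0.035,"y": -0.014,"z": 0,"rx": 0.1,"ry": 0.2,"rz": -3.4}
    - {"x": -0.025,"y": -0.015,"z": 0,"rx": 0.2,"ry": 0.1,"rz": -3.4}
  claw: 0.75

```text
time: 11.73
tool_pos: [0.6093, -0.1021, 0.1355]
ee_rot: [-3.108, -0.038, -1.292]
wrist_force: [0.8, -0.2, 0.4]
width: 0.0709
```

```bash
python3 p.py .6096,-.0783,.06,-71.1
```

```text
t 11.73 at [ 0.6093 -0.1021  0.1355] psi -74.0 tilt 2.88 w 0.0709 F [ 0.8 -0.2  0.4]
2 [{"x":-0.013,"y":-0.002,"z":0.037,"rx":-0.9,"ry":-1.1,"rz":-1.4},{"x":-0.0118,"y":-0.0033,"z":0.038,"rx":-0.9,"ry":-1.1,"rz":-1.5}]
end [ 0.6096 -0.0783  0.06  ]
```

>>> jog_arm:
  series:
    - {"x": -0.012,"y": -0.002,"z": 0.033,"rx": -0.9,"ry": -1.1,"rz": -1.4}
    - {"x": -0.006,"y": 0.002,"z": 0.034,"rx": -0.9,"ry": -1.1,"rz": -1.5}
    - {"x": 0,"y": 0.001,"z": 0.002,"rx": 0,"ry": 0,"rz": 0}

```text
time: 11.98
tool_pos: [0.6123, -0.0772, 0.0742]
ee_rot: [-3.123, -0.007, -1.223]
wrist_force: [-0.2, -0.6, -1.8]
width: 0.0705
```

```bash
python3 p.py .6096,-.0783,.017,-71.1;  python3 - <<'E'
from h import *
s=cams.snapshot('wrist');save(s,'w8')
for P in [(.6096,-.0783,.042),(.666,-.077,.036)]: print(px(s,P))
E
```

```text
t 11.98 at [ 0.6123 -0.0772  0.0742] psi -70.1 tilt 1.12 w 0.0705 F [-0.2 -0.6 -1.8]
2 [{"x":0,"y":0.002,"z":0.029,"rx":-0.5,"ry":-0.2,"rz":0.5},{"x":-0.0002,"y":0.0017,"z":0.0282,"rx":-0.5,"ry":-0.2,"rz":0.5}]
end [ 0.6096 -0.0783  0.017 ]
[253.3079483 228.734571 ]
[280.42023822 149.25013394]
```

View pics/w8.png

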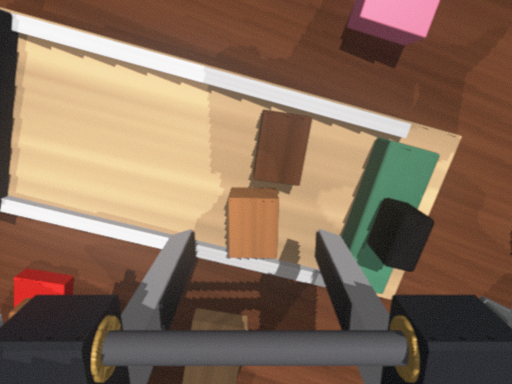

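Block C at (253,225) is centred between the fingers as predicted.

>>> jog_arm:
  series:
    - {"x": 0,"y": 0.002,"z": 0.029,"rx": -0.5,"ry": -0.2,"rz": 0.5}
    - {"x": 0,"y": 0.002,"z": 0.026,"rx": -0.5,"ry": -0.2,"rz": 0.5}

```text
time: 12.2
tool_pos: [0.6179, -0.0814, 0.0324]
ee_rot: [-3.121, -0.014, -1.244]
wrist_force: [-0.7, 0.2, -1.3]
width: 0.0708
```

>>> jog_arm:
  series:
    - {"x": 0,"y": 0,"z": 0,"rx": 0,"ry": 0,"rz": 0}
    - {"x": 0,"y": 0,"z": 0.001,"rx": 0,"ry": 0,"rz": 0}
    - {"x": 0,"y": 0,"z": 0.001,"rx": 0,"ry": 0,"rz": 0}
    - {"x": 0,"y": 0,"z": 0.001,"rx": 0,"ry": 0,"rz": 0}
    - {"x": 0,"y": 0,"z": 0.001,"rx": 0,"ry": 0,"rz": 0}
    - {"x": 0,"y": 0,"z": 0.001,"rx": 0,"ry": 0,"rz": 0}
    - {"x": 0,"y": 0,"z": 0,"rx": 0,"ry": 0,"rz": 0}
  claw: 0

```text
time: 12.78
tool_pos: [0.6223, -0.0858, 0.0376]
ee_rot: [-3.109, -0.022, -1.25]
wrist_force: [0.6, 0.2, -0.7]
width: 0.0335
```

```bash
python3 p.py .6,-.11,.14,-76 .462,-.4495,.14,-97
```

```text
t 12.78 at [ 0.6223 -0.0858  0.0376] psi -71.6 tilt 2.26 w 0.0335 F [ 0.6  0.2 -0.7]
12 [{"x":0.006,"y":0.008,"z":-0.034,"rx":-0.6,"ry":-0.4,"rz":1.5},{"x":0.006,"y":0.009,"z":-0.034,"rx":-0.7,"ry":-0.4,"rz":1.5},{"x":0.0062,"y":0.0091,"z":-0.0348,"rx":-0.6,"ry":-0.4,"rz":1.4},{"x":0.03,"y":0.022,"z":0,"rx":0,"ry":0,"rz":2.1},{"x":0.03,"y":0.02,"z":0,"rx":0,"ry":0,"rz":2.1},{"x":0.031,"y":0.019,"z":0,"rx":0,"ry":0,"rz":2.1},{"x":0.032,"y":0.018,"z":0,"rx":0,"ry":0,"rz":2.1},{"x":0.032,"y":0.017,"z":0,"rx":0,"ry":0,"rz":2.1},{"x":0.033,"y":0.016,"z":0,"rx":0,"ry":0,"rz":2.1},{"x":0.034,"y":0.015,"z":0,"rx":0,"ry":0,"rz":2.1},{"x":0.034,"y":0.014,"z":0,"rx":0,"ry":0,"rz":2.1},{"x":0.035,"y":0.012,"z":0,"rx":0,"ry":0,"rz":2.1}]
1 [{"x":0.0347,"y":0.0107,"z":0,"rx":0,"ry":0,"rz":2.1}]
end [ 0.462  -0.4495  0.14  ]
```

The tips sit too high, at z = 0.0376, so I only have the top few millimetres. I'll reopen, lower and grip again.

>>> jog_arm:
  series:
    - {"x": 0,"y": 0,"z": 0.001,"rx": 0,"ry": 0,"rz": 0}
    - {"x": 0,"y": 0,"z": 0.001,"rx": 0,"ry": 0,"rz": 0}
    - {"x": 0,"y": 0,"z": 0.001,"rx": 0,"ry": 0,"rz": 0}
  claw: 0.7

```text
time: 13.03
tool_pos: [0.6235, -0.0862, 0.0363]
ee_rot: [-3.106, -0.024, -1.25]
wrist_force: [0.4, -0.6, -0.1]
width: 0.0504
```

```bash
python3 p.py .6096,-.0783,.017,-71.1
```

```text
t 13.03 at [ 0.6235 -0.0862  0.0363] psi -71.6 tilt 2.45 w 0.0504 F [ 0.4 -0.6 -0.1]
1 [{"x":-0.0123,"y":0.0114,"z":0.0187,"rx":-2.0,"ry":-1.4,"rz":-0.5}]
end [ 0.6096 -0.0784  0.017 ]
```

>>> jog_arm:
  series:
    - {"x": -0.004,"y": 0.008,"z": 0.001,"rx": -2.0,"ry": -1.4,"rz": 0}
    - {"x": -0.003,"y": 0.004,"z": 0.001,"rx": -0.5,"ry": 0,"rz": 0}

```text
time: 13.2
tool_pos: [0.6098, -0.0835, 0.0339]
ee_rot: [3.132, 0.0, -1.25]
wrist_force: [0.3, -0.1, 0.5]
width: 0.0636
```

```bash
python3 p.py .611,-.081,.017,-71.1;  python3 - <<'E'
from h import *
s=cams.snapshot('wrist');save(s,'w9')
E
```

```text
t 13.2 at [ 0.6098 -0.0835  0.0339] psi -71.6 tilt 0.53 w 0.0636 F [ 0.3 -0.1  0.5]
1 [{"x":-0.002,"y":-0.0021,"z":0.0169,"rx":0.5,"ry":0,"rz":-0.5}]
end [ 0.611 -0.081  0.017]
```

View pics/w9.png

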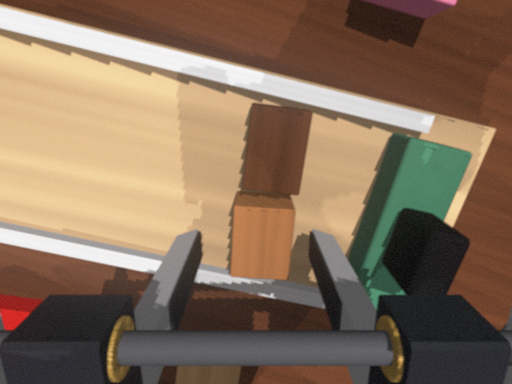

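>>> jog_arm:
  series:
    - {"x": 0,"y": -0.002,"z": 0.012,"rx": 0.4,"ry": 0,"rz": 0}
    - {"x": 0.001,"y": 0,"z": 0.004,"rx": 0,"ry": 0,"rz": 0}

```text
time: 13.42
tool_pos: [0.6119, -0.0826, 0.0181]
ee_rot: [3.141, -0.001, -1.248]
wrist_force: [-1.4, 0.4, -1.2]
width: 0.066
```

>>> jog_arm:
  series:
    - {"x": 0,"y": 0,"z": 0.001,"rx": 0,"ry": 0,"rz": 0}
    - {"x": 0,"y": 0,"z": 0.001,"rx": 0,"ry": 0,"rz": 0}
    - {"x": 0,"y": 0,"z": 0.001,"rx": 0,"ry": 0,"rz": 0}
    - {"x": 0,"y": 0,"z": 0.001,"rx": 0,"ry": 0,"rz": 0}
    - {"x": 0,"y": 0,"z": 0.001,"rx": 0,"ry": 0,"rz": 0}
    - {"x": 0,"y": 0,"z": 0.001,"rx": 0,"ry": 0,"rz": 0}
    - {"x": 0,"y": 0,"z": 0,"rx": 0,"ry": 0,"rz": 0}
  claw: 0

```text
time: 14.0
tool_pos: [0.612, -0.0827, 0.0126]
ee_rot: [-3.141, -0.002, -1.248]
wrist_force: [0.5, 0.1, -1.1]
width: 0.0344
```

```bash
python3 p.py .6,-.11,.14,-76 .462,-.4495,.14,-97
```

```text
t 14.0 at [ 0.612  -0.0827  0.0126] psi -71.5 tilt 0.12 w 0.0344 F [ 0.5  0.1 -1.1]
12 [{"x":0.006,"y":0.005,"z":-0.032,"rx":0,"ry":0,"rz":1.1},{"x":0.006,"y":0.005,"z":-0.032,"rx":0,"ry":0,"rz":1.1},{"x":0.005,"y":0.005,"z":-0.032,"rx":0,"ry":-0.1,"rz":1.1},{"x":0.0058,"y":0.0044,"z":-0.0313,"rx":0,"ry":0,"rz":1.2},{"x":0.03,"y":0.022,"z":0,"rx":0,"ry":0,"rz":2.1},{"x":0.03,"y":0.02,"z":0,"rx":0,"ry":0,"rz":2.1},{"x":0.031,"y":0.019,"z":0,"rx":0,"ry":0,"rz":2.1},{"x":0.032,"y":0.018,"z":0,"rx":0,"ry":0,"rz":2.1},{"x":0.032,"y":0.017,"z":0,"rx":0,"ry":0,"rz":2.1},{"x":0.033,"y":0.016,"z":0,"rx":0,"ry":0,"rz":2.1},{"x":0.034,"y":0.015,"z":0,"rx":0,"ry":0,"rz":2.1},{"x":0.034,"y":0.013,"z":0,"rx":0,"ry":0,"rz":2.1}]
2 [{"x":0.035,"y":0.012,"z":0,"rx":0,"ry":0,"rz":2.1},{"x":0.0348,"y":0.0115,"z":-0.0001,"rx":0,"ry":0,"rz":2.1}]
end [ 0.462  -0.4495  0.14  ]
```

>>> jog_arm:
  series:
    - {"x": 0,"y": 0,"z": -0.032,"rx": 0,"ry": 0,"rz": 0}
    - {"x": 0.006,"y": 0.005,"z": -0.032,"rx": 0,"ry": 0,"rz": 1.1}
    - {"x": 0.006,"y": 0.005,"z": -0.032,"rx": 0,"ry": 0,"rz": 1.1}
    - {"x": 0.006,"y": 0.005,"z": -0.032,"rx": 0,"ry": 0,"rz": 1.2}
    - {"x": 0.03,"y": 0.022,"z": 0,"rx": 0,"ry": 0,"rz": 2.1}
    - {"x": 0.03,"y": 0.02,"z": 0,"rx": 0,"ry": 0,"rz": 2.1}
    - {"x": 0.031,"y": 0.019,"z": 0,"rx": 0,"ry": 0,"rz": 2.1}
    - {"x": 0.032,"y": 0.018,"z": 0,"rx": 0,"ry": 0,"rz": 2.1}
    - {"x": 0.032,"y": 0.017,"z": 0,"rx": 0,"ry": 0,"rz": 2.1}
    - {"x": 0.033,"y": 0.016,"z": 0,"rx": 0,"ry": 0,"rz": 2.1}
    - {"x": 0.034,"y": 0.015,"z": 0,"rx": 0,"ry": 0,"rz": 2.1}
    - {"x": 0.034,"y": 0.013,"z": 0,"rx": 0,"ry": 0,"rz": 2.1}

```text
time: 15.0
tool_pos: [0.4963, -0.381, 0.1458]
ee_rot: [-3.138, -0.001, -1.601]
wrist_force: [-0.6, -0.6, -0.1]
width: 0.0341
```

```bash
python3 p.py .462,-.4495,.08,-97;  python3 - <<'E'
from h import *
s=cams.snapshot('wrist');save(s,'w10')
E
```

```text
t 15.0 at [ 0.4963 -0.381   0.1458] psi -91.7 tilt 0.2 w 0.0341 F [-0.6 -0.6 -0.1]
3 [{"x":0.023,"y":0.011,"z":0.022,"rx":-0.1,"ry":0,"rz":1.8},{"x":0.024,"y":0.01,"z":0.022,"rx":0,"ry":0,"rz":1.7},{"x":0.0233,"y":0.0092,"z":0.0219,"rx":-0.1,"ry":-0.1,"rz":1.8}]
end [ 0.462  -0.4495  0.08  ]
```

View pics/w10.png

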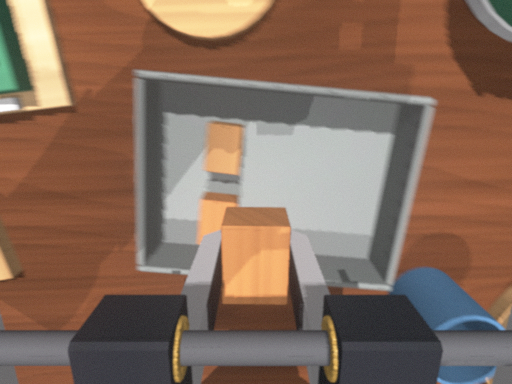

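>>> jog_arm:
  series:
    - {"x": 0.021,"y": 0.01,"z": 0.02,"rx": 0,"ry": 0,"rz": 1.8}
    - {"x": 0.02,"y": 0.009,"z": 0.022,"rx": 0,"ry": 0,"rz": 1.7}
    - {"x": 0.01,"y": 0.007,"z": 0.022,"rx": 0,"ry": 0,"rz": 1.7}
    - {"x": 0,"y": 0,"z": 0.02,"rx": 0,"ry": 0,"rz": 0}

```text
time: 15.38
tool_pos: [0.4638, -0.448, 0.066]
ee_rot: [-3.128, -0.017, -1.711]
wrist_force: [0.0, 0.4, -1.0]
width: 0.0336
```

```bash
python3 p.py .465,-.446,.02,-97
```

```text
t 15.38 at [ 0.4638 -0.448   0.066 ] psi -98.0 tilt 1.26 w 0.0336 F [ 0.   0.4 -1. ]
2 [{"x":-0.001,"y":0,"z":0.023,"rx":-0.4,"ry":-0.5,"rz":-0.5},{"x":-0.0017,"y":-0.0004,"z":0.023,"rx":-0.4,"ry":-0.5,"rz":-0.5}]
end [ 0.465 -0.446  0.02 ]
```

>>> jog_arm:
  series:
    - {"x": -0.001,"y": 0,"z": 0.023,"rx": -0.4,"ry": -0.5,"rz": 0}
    - {"x": -0.001,"y": 0,"z": 0.018,"rx": -0.4,"ry": -0.5,"rz": 0}
    - {"x": 0,"y": 0,"z": 0.001,"rx": 0,"ry": 0,"rz": 0}

```text
time: 15.63
tool_pos: [0.4611, -0.4453, 0.0164]
ee_rot: [3.134, 0.007, -1.714]
wrist_force: [-0.6, -0.5, -1.2]
width: 0.0341
```

>>> jog_arm:
  series:
    - {"x": 0,"y": 0,"z": 0.001,"rx": 0,"ry": 0,"rz": 0}
    - {"x": 0,"y": 0,"z": 0.001,"rx": 0,"ry": 0,"rz": 0}
  claw: 0.5

```text
time: 15.8
tool_pos: [0.4613, -0.4445, 0.0136]
ee_rot: [3.133, 0.008, -1.713]
wrist_force: [-0.3, 0.3, -0.0]
width: 0.0438
```

>>> jog_arm:
  series:
    - {"x": 0,"y": 0,"z": -0.015,"rx": 0,"ry": 0,"rz": 0}
    - {"x": 0,"y": 0,"z": -0.035,"rx": 0,"ry": 0,"rz": 0}
    - {"x": 0,"y": 0,"z": -0.035,"rx": 0,"ry": 0,"rz": 0}

```text
time: 16.05
tool_pos: [0.4597, -0.4406, 0.0935]
ee_rot: [3.121, 0.018, -1.711]
wrist_force: [0.6, 0.3, 1.3]
width: 0.0467
```

```bash
python3 p.py .66,-.09,.12,-79.3;  python3 - <<'E'
from h import *
s=cams.snapshot('wrist');save(s,'w11')
s=cams.snapshot('scene');cv2.imwrite('pics/s11.png',cv2.resize(s['img'][150:300,95:325],None,fx=3.4,fy=3.4)[:,:,::-1])
E
```

```text
t 16.05 at [ 0.4597 -0.4406  0.0935] psi -98.0 tilt 1.56 w 0.0467 F [0.6 0.3 1.3]
11 [{"x":-0.034,"y":-0.014,"z":-0.002,"rx":0.1,"ry":0.1,"rz":-1.7},{"x":-0.034,"y":-0.014,"z":-0.002,"rx":0.1,"ry":0.1,"rz":-1.7},{"x":-0.033,"y":-0.016,"z":-0.002,"rx":0.1,"ry":0.1,"rz":-1.7},{"x":-0.033,"y":-0.016,"z":-0.002,"rx":0.1,"ry":0.1,"rz":-1.7},{"x":-0.032,"y":-0.018,"z":-0.002,"rx":0.1,"ry":0.1,"rz":-1.7},{"x":-0.032,"y":-0.018,"z":-0.002,"rx":0.1,"ry":0.1,"rz":-1.7},{"x":-0.031,"y":-0.019,"z":-0.002,"rx":0.1,"ry":0.1,"rz":-1.7},{"x":-0.031,"y":-0.02,"z":-0.003,"rx":0.1,"ry":0.1,"rz":-1.7},{"x":-0.03,"y":-0.021,"z":-0.002,"rx":0.1,"ry":0.1,"rz":-1.7},{"x":-0.029,"y":-0.023,"z":-0.003,"rx":0,"ry":0.2,"rz":-1.7},{"x":-0.0287,"y":-0.023,"z":-0.0023,"rx":0.1,"ry":0.1,"rz":-1.7}]
end [ 0.66 -0.09  0.12]
```

View pics/s11.png

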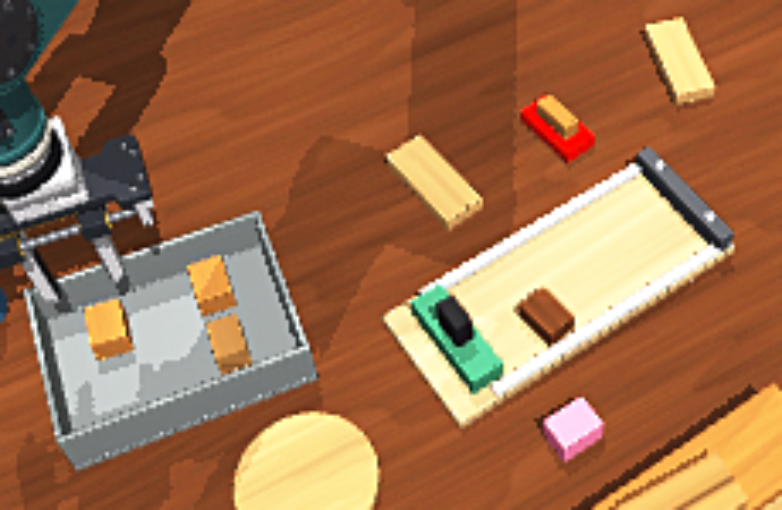

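Three offcuts are in the box. Moving over D, offcut_2.

>>> jog_arm:
  series:
    - {"x": -0.034,"y": -0.014,"z": -0.006,"rx": 0.1,"ry": 0.1,"rz": -1.7}
    - {"x": -0.034,"y": -0.014,"z": -0.002,"rx": 0.1,"ry": 0.1,"rz": -1.7}
    - {"x": -0.033,"y": -0.016,"z": -0.002,"rx": 0.1,"ry": 0.1,"rz": -1.7}
    - {"x": -0.033,"y": -0.016,"z": -0.001,"rx": 0.1,"ry": 0.1,"rz": -1.7}
    - {"x": -0.032,"y": -0.018,"z": -0.001,"rx": 0.1,"ry": 0.1,"rz": -1.7}
    - {"x": -0.032,"y": -0.018,"z": -0.001,"rx": 0.1,"ry": 0.1,"rz": -1.7}
    - {"x": -0.031,"y": -0.019,"z": 0,"rx": 0.1,"ry": 0.1,"rz": -1.7}
    - {"x": -0.031,"y": -0.02,"z": 0,"rx": 0,"ry": 0,"rz": -1.7}
    - {"x": -0.03,"y": -0.021,"z": 0,"rx": 0,"ry": 0,"rz": -1.7}
    - {"x": -0.025,"y": -0.02,"z": 0,"rx": 0,"ry": 0,"rz": -1.7}
    - {"x": -0.01,"y": -0.01,"z": 0.004,"rx": 0,"ry": 0,"rz": -0.5}
    - {"x": 0,"y": 0,"z": 0.004,"rx": 0,"ry": 0,"rz": 0}
  claw: 0.75

```text
time: 17.15
tool_pos: [0.6665, -0.1059, 0.1274]
ee_rot: [-3.104, -0.034, -1.391]
wrist_force: [0.2, 0.6, -0.7]
width: 0.0709
```

```bash
python3 p.py .666,-.0773,.06,-79.3;  python3 - <<'E'
from h import *
s=cams.snapshot('wrist');save(s,'w12');np.save('w12.npy',s,allow_pickle=True)
for P in [(.666,-.077,.036)]: print(px(s,P))
E
```

```text
t 17.15 at [ 0.6665 -0.1059  0.1274] psi -79.7 tilt 2.92 w 0.0709 F [ 0.2  0.6 -0.7]
2 [{"x":-0.015,"y":-0.001,"z":0.033,"rx":-1.1,"ry":-1.0,"rz":-0.2},{"x":-0.0149,"y":-0.0018,"z":0.0338,"rx":-1.1,"ry":-1.0,"rz":-0.1}]
end [ 0.666  -0.0773  0.0599]
[216.54823921 197.26694498]
```

View pics/w12.png

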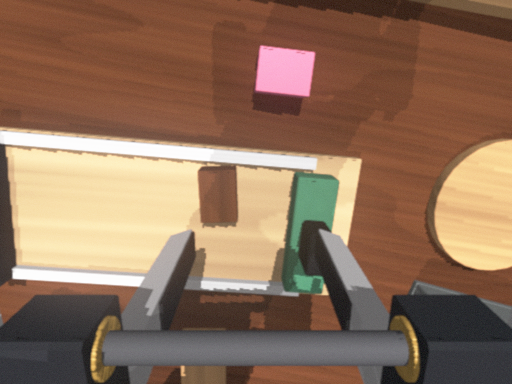

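>>> jog_arm:
  series:
    - {"x": -0.015,"y": 0,"z": 0.03,"rx": -1.1,"ry": -1.0,"rz": 0}
    - {"x": -0.013,"y": 0,"z": 0.03,"rx": -1.1,"ry": -1.0,"rz": 0}

```text
time: 17.37
tool_pos: [0.6663, -0.0856, 0.0739]
ee_rot: [-3.13, -0.008, -1.396]
wrist_force: [-0.4, -0.7, -0.6]
width: 0.0705
```

```bash
python3 p.py .666,-.0773,.016,-79.3
```

```text
t 17.37 at [ 0.6663 -0.0856  0.0739] psi -80.0 tilt 0.79 w 0.0705 F [-0.4 -0.7 -0.6]
2 [{"x":-0.004,"y":0,"z":0.029,"rx":-0.3,"ry":-0.2,"rz":-0.3},{"x":-0.0046,"y":-0.0007,"z":0.0289,"rx":-0.3,"ry":-0.3,"rz":-0.4}]
end [ 0.666  -0.0773  0.016 ]
```

>>> jog_arm:
  series:
    - {"x": -0.003,"y": 0,"z": 0.029,"rx": -0.3,"ry": -0.2,"rz": 0}
    - {"x": -0.003,"y": 0,"z": 0.023,"rx": -0.3,"ry": -0.3,"rz": 0}

```text
time: 17.53
tool_pos: [0.665, -0.0831, 0.0205]
ee_rot: [-3.14, -0.001, -1.4]
wrist_force: [-0.6, 0.5, -1.1]
width: 0.0703
```

```bash
python3 p.py .666,-.0773,.016,-79.3
```

```text
t 17.53 at [ 0.665  -0.0831  0.0205] psi -80.2 tilt 0.07 w 0.0703 F [-0.6  0.5 -1.1]
1 [{"x":-0.0055,"y":-0.002,"z":0.0045,"rx":-0.1,"ry":0,"rz":-0.9}]
end [ 0.666  -0.0773  0.016 ]
```

>>> jog_arm:
  series:
    - {"x": -0.003,"y": -0.002,"z": 0.002,"rx": 0,"ry": 0,"rz": 0}
    - {"x": 0,"y": 0,"z": 0.001,"rx": 0,"ry": 0,"rz": 0}
    - {"x": 0,"y": 0,"z": 0,"rx": 0,"ry": 0,"rz": 0}
    - {"x": 0,"y": 0,"z": 0,"rx": 0,"ry": 0,"rz": 0}
    - {"x": 0,"y": 0,"z": 0,"rx": 0,"ry": 0,"rz": 0}
    - {"x": 0,"y": 0,"z": 0,"rx": 0,"ry": 0,"rz": 0}
    - {"x": 0,"y": 0,"z": 0,"rx": 0,"ry": 0,"rz": 0}
    - {"x": 0,"y": 0,"z": 0,"rx": 0,"ry": 0,"rz": 0}
  claw: 0

```text
time: 18.2
tool_pos: [0.6648, -0.0901, 0.0202]
ee_rot: [-3.14, -0.005, -1.412]
wrist_force: [-0.4, 0.5, 0.2]
width: 0.0316
```

```bash
python3 p.py .65,-.11,.14,-82 .534,-.452,.14,-97
```

```text
t 18.2 at [ 0.6648 -0.0901  0.0202] psi -80.9 tilt 0.33 w 0.0316 F [-0.4  0.5  0.2]
12 [{"x":0.004,"y":0.004,"z":-0.03,"rx":0,"ry":-0.1,"rz":0.3},{"x":0.005,"y":0.004,"z":-0.03,"rx":0,"ry":-0.1,"rz":0.3},{"x":0.004,"y":0.005,"z":-0.03,"rx":-0.1,"ry":-0.1,"rz":0.3},{"x":0.0048,"y":0.0044,"z":-0.0298,"rx":0,"ry":0,"rz":0.2},{"x":0.032,"y":0.016,"z":0,"rx":0,"ry":0,"rz":1.5},{"x":0.033,"y":0.015,"z":0,"rx":0,"ry":0,"rz":1.5},{"x":0.033,"y":0.015,"z":0,"rx":0,"ry":0,"rz":1.5},{"x":0.033,"y":0.014,"z":0,"rx":0,"ry":0,"rz":1.5},{"x":0.034,"y":0.013,"z":0,"rx":0,"ry":0,"rz":1.5},{"x":0.034,"y":0.012,"z":0,"rx":0,"ry":0,"rz":1.5},{"x":0.034,"y":0.011,"z":0,"rx":0,"ry":0,"rz":1.5},{"x":0.035,"y":0.01,"z":0,"rx":0,"ry":0,"rz":1.5}]
2 [{"x":0.035,"y":0.009,"z":0,"rx":0,"ry":0,"rz":1.5},{"x":0.0354,"y":0.0082,"z":0,"rx":0,"ry":0,"rz":1.5}]
end [ 0.534 -0.452  0.14 ]
```

Gripped at 32 mm. Carrying it over.

>>> jog_arm:
  series:
    - {"x": 0.004,"y": 0.004,"z": -0.032,"rx": 0,"ry": -0.1,"rz": 0.3}
    - {"x": 0.005,"y": 0.004,"z": -0.032,"rx": 0,"ry": -0.1,"rz": 0.3}
    - {"x": 0.004,"y": 0.005,"z": -0.032,"rx": -0.1,"ry": -0.1,"rz": 0.3}
    - {"x": 0.005,"y": 0.004,"z": -0.03,"rx": 0,"ry": 0,"rz": 0.2}
    - {"x": 0.032,"y": 0.016,"z": 0,"rx": 0,"ry": 0,"rz": 1.5}
    - {"x": 0.033,"y": 0.015,"z": 0,"rx": 0,"ry": 0,"rz": 1.5}
    - {"x": 0.033,"y": 0.015,"z": 0,"rx": 0,"ry": 0,"rz": 1.5}
    - {"x": 0.033,"y": 0.014,"z": 0,"rx": 0,"ry": 0,"rz": 1.5}
    - {"x": 0.034,"y": 0.013,"z": 0,"rx": 0,"ry": 0,"rz": 1.5}
    - {"x": 0.034,"y": 0.012,"z": 0,"rx": 0,"ry": 0,"rz": 1.5}
    - {"x": 0.034,"y": 0.011,"z": 0,"rx": 0,"ry": 0,"rz": 1.5}
    - {"x": 0.035,"y": 0.01,"z": 0,"rx": 0,"ry": 0,"rz": 1.5}

```text
time: 19.2
tool_pos: [0.5563, -0.3855, 0.1544]
ee_rot: [-3.14, -0.001, -1.632]
wrist_force: [0.1, -0.4, -0.4]
width: 0.0317
```

```bash
python3 p.py .534,-.452,.07,-97
```

```text
t 19.2 at [ 0.5563 -0.3855  0.1544] psi -93.5 tilt 0.12 w 0.0317 F [ 0.1 -0.4 -0.4]
3 [{"x":0.023,"y":0.006,"z":0.028,"rx":0,"ry":0,"rz":1.2},{"x":0.022,"y":0.006,"z":0.028,"rx":-0.1,"ry":0,"rz":1.1},{"x":0.023,"y":0.0049,"z":0.0284,"rx":0,"ry":0,"rz":1.2}]
end [ 0.534 -0.452  0.07 ]
```

>>> jog_arm:
  series:
    - {"x": 0.02,"y": 0.006,"z": 0.026,"rx": 0,"ry": 0,"rz": 1.2}
    - {"x": 0.02,"y": 0.006,"z": 0.026,"rx": 0,"ry": 0,"rz": 1.1}
    - {"x": 0.013,"y": 0.004,"z": 0.028,"rx": 0,"ry": 0,"rz": 1.2}
    - {"x": 0,"y": 0,"z": 0.02,"rx": 0,"ry": 0,"rz": 0}

```text
time: 19.53
tool_pos: [0.5345, -0.4527, 0.0606]
ee_rot: [-3.126, -0.015, -1.708]
wrist_force: [-0.8, 0.0, -1.4]
width: 0.0318
```

```bash
python3 p.py .534,-.452,.02,-97
```

```text
t 19.53 at [ 0.5345 -0.4527  0.0606] psi -97.9 tilt 1.24 w 0.0318 F [-0.8  0.  -1.4]
2 [{"x":-0.001,"y":0.001,"z":0.02,"rx":-0.4,"ry":-0.4,"rz":-0.4},{"x":-0.0001,"y":0.0001,"z":0.0206,"rx":-0.5,"ry":-0.5,"rz":-0.4}]
end [ 0.534 -0.452  0.02 ]
```

>>> jog_arm:
  series:
    - {"x": -0.001,"y": 0,"z": 0.02,"rx": -0.4,"ry": -0.4,"rz": 0}
    - {"x": 0,"y": 0,"z": 0.015,"rx": -0.5,"ry": -0.5,"rz": 0}
    - {"x": 0,"y": 0,"z": 0.001,"rx": 0,"ry": 0,"rz": 0}

```text
time: 19.78
tool_pos: [0.5308, -0.4517, 0.0166]
ee_rot: [3.132, 0.007, -1.711]
wrist_force: [-0.3, 0.6, -1.6]
width: 0.0317
```

>>> jog_arm:
  series:
    - {"x": 0,"y": 0,"z": 0.001,"rx": 0,"ry": 0,"rz": 0}
    - {"x": 0,"y": 0,"z": 0.001,"rx": 0,"ry": 0,"rz": 0}
  claw: 0.5

```text
time: 19.95
tool_pos: [0.5311, -0.4513, 0.0142]
ee_rot: [3.132, 0.008, -1.71]
wrist_force: [-0.6, 0.3, 0.3]
width: 0.0417
```

>>> jog_arm:
  series:
    - {"x": 0,"y": 0,"z": -0.015,"rx": 0,"ry": 0,"rz": 0}
    - {"x": 0,"y": 0,"z": -0.035,"rx": 0,"ry": 0,"rz": 0}
    - {"x": 0,"y": 0,"z": -0.038,"rx": 0,"ry": 0,"rz": 0}
    - {"x": 0,"y": 0,"z": -0.038,"rx": 0,"ry": 0,"rz": 0}

```text
time: 20.28
tool_pos: [0.5301, -0.4473, 0.136]
ee_rot: [3.118, 0.018, -1.708]
wrist_force: [-0.4, -0.8, -0.1]
width: 0.0472
```

```bash
python3 p.py .5,-.15,.25,-83;  python3 - <<'E'
from h import *
s=cams.snapshot('wrist');save(s,'w13')
s=cams.snapshot('scene');cv2.imwrite('pics/s13.png',cv2.resize(s['img'][150:300,95:325],None,fx=3.4,fy=3.4)[:,:,::-1])
E
```

```text
t 20.28 at [ 0.5301 -0.4473  0.136 ] psi -97.8 tilt 1.71 w 0.0472 F [-0.4 -0.8 -0.1]
9 [{"x":-0.037,"y":0.009,"z":-0.013,"rx":0.2,"ry":0.2,"rz":-1.9},{"x":-0.037,"y":0.008,"z":-0.014,"rx":0.1,"ry":0.1,"rz":-1.8},{"x":-0.037,"y":0.007,"z":-0.014,"rx":0.2,"ry":0.2,"rz":-1.9},{"x":-0.037,"y":0.005,"z":-0.014,"rx":0.1,"ry":0.1,"rz":-1.8},{"x":-0.037,"y":0.004,"z":-0.014,"rx":0.2,"ry":0.2,"rz":-1.9},{"x":-0.037,"y":0.003,"z":-0.014,"rx":0.1,"ry":0.1,"rz":-1.8},{"x":-0.037,"y":0.002,"z":-0.014,"rx":0.2,"ry":0.2,"rz":-1.9},{"x":-0.019,"y":0,"z":-0.007,"rx":0.1,"ry":0.1,"rz":-0.9},{"x":-0.0189,"y":0,"z":-0.0063,"rx":0,"ry":0,"rz":-0.9}]
end [ 0.5  -0.15  0.25]
```

View pics/s13.png

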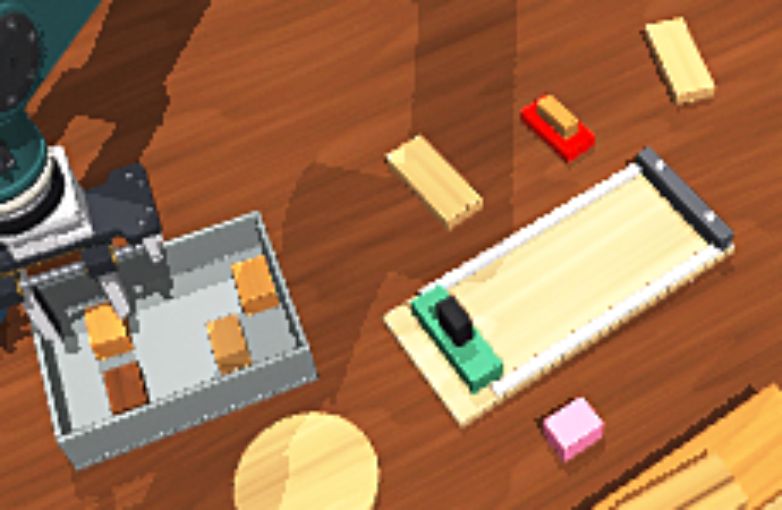

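All four offcuts are in the box. Offcut_0 shifted a little inside it, which is harmless. Now slat A, on the near side.

>>> jog_arm:
  series:
    - {"x": -0.037,"y": 0.009,"z": -0.013,"rx": 0.2,"ry": 0.2,"rz": -1.9}
    - {"x": -0.037,"y": 0.01,"z": -0.014,"rx": 0.1,"ry": 0.1,"rz": -1.8}
    - {"x": -0.037,"y": 0.009,"z": -0.014,"rx": 0.2,"ry": 0.2,"rz": -1.9}
    - {"x": -0.037,"y": 0.008,"z": -0.014,"rx": 0.1,"ry": 0.1,"rz": -1.8}
    - {"x": -0.037,"y": 0.007,"z": -0.01,"rx": 0.2,"ry": 0.2,"rz": -1.9}
    - {"x": -0.037,"y": 0.006,"z": 0,"rx": 0.1,"ry": 0.1,"rz": -1.8}
    - {"x": -0.037,"y": 0.005,"z": 0,"rx": 0.2,"ry": 0.2,"rz": -1.9}
    - {"x": -0.03,"y": 0,"z": 0,"rx": 0.1,"ry": 0.1,"rz": -1.7}
    - {"x": -0.015,"y": 0,"z": 0,"rx": 0,"ry": 0,"rz": -0.9}
    - {"x": 0,"y": 0,"z": 0,"rx": 0,"ry": 0,"rz": 0}
    - {"x": 0,"y": 0,"z": 0,"rx": 0,"ry": 0,"rz": 0}
  claw: 0.85

```text
time: 21.3
tool_pos: [0.4878, -0.1347, 0.2244]
ee_rot: [-3.099, -0.037, -1.417]
wrist_force: [-0.0, 0.2, -0.3]
width: 0.0798
```

Run:
```python
from h import *
s=cams.snapshot('wrist');s=cams.snapshot('wrist');save(s,'w14');np.save('w14.npy',s,allow_pickle=True)
o=robot.get_obs();print(o['tool_pos'],o['ee_rot'],o['qvel'])
```

```text
[ 0.48794054 -0.13582101  0.22404774] [-3.09937731 -0.03608513 -1.41941   ] [-0.02073498  0.02370954  0.00309081 -0.00328983 -0.00074082  0.00206551]
```

View pics/w14.png

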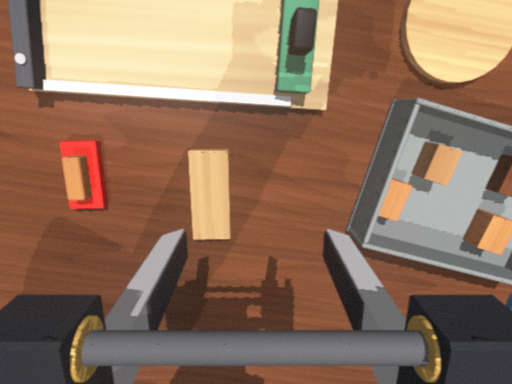

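Run:
```python
from h import *
s=np.load('w14.npy',allow_pickle=True).item()
def quad(v,z):
    P=np.array([w(s,a,b,z)[:2] for a,b in v]);e=np.linalg.norm(np.roll(P,-1,0)-P,axis=1)*1000
    d=P[3]-P[0]+P[2]-P[1];print(np.round(e,1),P.mean(0),np.degrees(np.arctan2(d[1],d[0]))%180)
g=cv2.cvtColor(s['img'],cv2.COLOR_RGB2HSV)
# slat mask
m=((g[...,2]>120)&(g[...,1]<150)&(g[...,0]<30)).astype(np.uint8);m[:125]=0;m[245:]=0;m[:,:170]=0;m[:,260:]=0
c=max(cv2.findContours(m,0,1)[0],key=cv2.contourArea);r=cv2.minAreaRect(c);b=cv2.boxPoints(r);print(r,b)
quad([(190,151),(228,150),(230,239),(193,240)],.018)
a=cv2.resize(s['img'][140:250,170:250],None,fx=5,fy=5,interpolation=cv2.INTER_CUBIC)[:,:,::-1];cv2.imwrite('pics/c14.png',a)
```

```text
((214.49996948242188, 184.5), (88.99998474121094, 118.99998474121094), 0.0) [[169.99997 244.     ]
 [169.99997 125.00001]
 [258.99997 125.     ]
 [258.99997 244.     ]]
[ 44.  110.5  45.8 110.2] [ 0.45760311 -0.09394263] 8.375578681966573
```

View pics/c14.png

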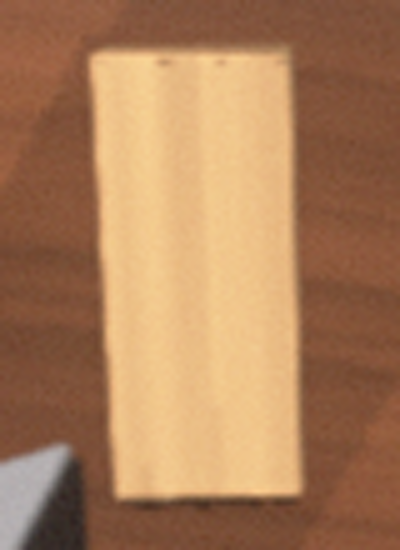

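```bash
python3 p.py .458,-.093,.08,-81.6
```

```text
t 21.4 at [ 0.4879 -0.1358  0.224 ] psi -81.3 tilt 3.18 w 0.0798 F [ 0.2 -0.1 -0.2]
4 [{"x":-0.013,"y":0.007,"z":0.035,"rx":-0.6,"ry":-0.5,"rz":0.1},{"x":-0.013,"y":0.007,"z":0.036,"rx":-0.6,"ry":-0.5,"rz":0.1},{"x":-0.012,"y":0.007,"z":0.036,"rx":-0.6,"ry":-0.5,"rz":0.1},{"x":-0.0121,"y":0.006,"z":0.0353,"rx":-0.6,"ry":-0.6,"rz":0}]
end [ 0.458 -0.093  0.08 ]
```

>>> jog_arm:
  series:
    - {"x": -0.013,"y": 0.007,"z": 0.035,"rx": -0.6,"ry": -0.5,"rz": 0}
    - {"x": -0.013,"y": 0.007,"z": 0.036,"rx": -0.6,"ry": -0.5,"rz": 0}
    - {"x": -0.012,"y": 0.007,"z": 0.036,"rx": -0.6,"ry": -0.5,"rz": 0}
    - {"x": -0.008,"y": 0.006,"z": 0.03,"rx": -0.6,"ry": -0.6,"rz": 0}
    - {"x": 0,"y": 0,"z": 0,"rx": 0,"ry": 0,"rz": 0}

```text
time: 21.82
tool_pos: [0.4624, -0.1049, 0.0838]
ee_rot: [-3.134, -0.006, -1.43]
wrist_force: [-2.1, 0.1, -1.4]
width: 0.08
```

```bash
python3 p.py .458,-.093,.007,-81.6
```

```text
t 21.82 at [ 0.4624 -0.1049  0.0838] psi -82.0 tilt 0.55 w 0.08 F [-2.1  0.1 -1.4]
2 [{"x":-0.006,"y":0.002,"z":0.038,"rx":-0.2,"ry":-0.2,"rz":-0.2},{"x":-0.0067,"y":0.0011,"z":0.0387,"rx":-0.2,"ry":-0.2,"rz":-0.2}]
end [ 0.458 -0.093  0.007]
```

>>> jog_arm:
  series:
    - {"x": -0.006,"y": 0.002,"z": 0.025,"rx": -0.2,"ry": -0.2,"rz": 0}
    - {"x": -0.007,"y": 0.002,"z": 0.025,"rx": -0.2,"ry": -0.2,"rz": 0}

```text
time: 21.98
tool_pos: [0.4617, -0.0975, 0.0376]
ee_rot: [-3.133, -0.005, -1.435]
wrist_force: [-0.4, -0.3, -0.9]
width: 0.0797
```

```bash
python3 p.py .458,-.093,.007,-81.6
```

```text
t 21.98 at [ 0.4617 -0.0975  0.0376] psi -82.2 tilt 0.6 w 0.0797 F [-0.4 -0.3 -0.9]
1 [{"x":-0.0052,"y":0.0033,"z":0.0305,"rx":-0.5,"ry":-0.3,"rz":-0.6}]
end [ 0.458 -0.093  0.007]
```

>>> jog_arm:
  series:
    - {"x": -0.003,"y": 0.003,"z": 0.017,"rx": -0.5,"ry": -0.3,"rz": -0.3}
    - {"x": -0.002,"y": 0.002,"z": 0.01,"rx": 0,"ry": 0,"rz": 0}

```text
time: 22.15
tool_pos: [0.4572, -0.0957, 0.0096]
ee_rot: [3.141, -0.001, -1.433]
wrist_force: [-0.1, 0.3, 0.3]
width: 0.0803
```

```bash
python3 p.py .458,-.093,.007,-81.6
```

```text
t 22.15 at [ 0.4572 -0.0957  0.0096] psi -82.1 tilt 0.04 w 0.0803 F [-0.1  0.3  0.3]
1 [{"x":-0.0026,"y":-0.0012,"z":0.0026,"rx":0,"ry":0,"rz":-0.5}]
end [ 0.458 -0.093  0.007]
```

Good. Closing, with 12 rows because the fingers move about 80 mm/s.

>>> jog_arm:
  series:
    - {"x": -0.002,"y": 0,"z": 0.002,"rx": 0,"ry": 0,"rz": -0.5}
    - {"x": 0,"y": 0,"z": 0,"rx": 0,"ry": 0,"rz": 0}
    - {"x": 0,"y": 0,"z": 0,"rx": 0,"ry": 0,"rz": 0}
    - {"x": 0,"y": 0,"z": 0,"rx": 0,"ry": 0,"rz": 0}
    - {"x": 0,"y": 0,"z": 0,"rx": 0,"ry": 0,"rz": 0}
    - {"x": 0,"y": 0,"z": 0,"rx": 0,"ry": 0,"rz": 0}
    - {"x": 0,"y": 0,"z": 0,"rx": 0,"ry": 0,"rz": 0}
  claw: 0

```text
time: 22.73
tool_pos: [0.4623, -0.0983, 0.0134]
ee_rot: [-3.133, -0.006, -1.428]
wrist_force: [0.0, 0.8, -1.1]
width: 0.0455
```

```bash
python3 p.py .458,-.095,.1,-83
```

```text
t 22.73 at [ 0.4623 -0.0983  0.0134] psi -81.8 tilt 0.61 w 0.0455 F [ 0.   0.8 -1.1]
3 [{"x":-0.001,"y":0.001,"z":-0.029,"rx":-0.2,"ry":-0.1,"rz":0.4},{"x":-0.001,"y":0.001,"z":-0.029,"rx":-0.1,"ry":-0.1,"rz":0.4},{"x":-0.0015,"y":0.0014,"z":-0.0286,"rx":-0.2,"ry":-0.2,"rz":0.4}]
end [ 0.458 -0.095  0.1  ]
```

>>> jog_arm:
  series:
    - {"x": 0,"y": 0.001,"z": 0,"rx": -0.3,"ry": -0.3,"rz": 0}
    - {"x": 0,"y": 0.001,"z": 0.006,"rx": -0.3,"ry": 0,"rz": 0}
  claw: 0.6

```text
time: 22.9
tool_pos: [0.462, -0.0992, 0.0095]
ee_rot: [-3.14, -0.003, -1.428]
wrist_force: [0.6, -0.6, 0.3]
width: 0.0549
```

```bash
python3 p.py .458,-.098,.007,-81.6
```

```text
t 22.9 at [ 0.462  -0.0992  0.0095] psi -81.8 tilt 0.2 w 0.0549 F [ 0.6 -0.6  0.3]
1 [{"x":-0.0018,"y":0.0038,"z":0.0025,"rx":-0.1,"ry":-0.2,"rz":-0.2}]
end [ 0.458 -0.098  0.007]
```

>>> jog_arm:
  series:
    - {"x": 0,"y": 0.004,"z": 0.004,"rx": -0.1,"ry": -0.2,"rz": 0}
    - {"x": 0,"y": 0,"z": 0.001,"rx": 0,"ry": 0,"rz": 0}
    - {"x": 0,"y": 0,"z": 0,"rx": 0,"ry": 0,"rz": 0}
    - {"x": 0,"y": 0,"z": 0,"rx": 0,"ry": 0,"rz": 0}
  claw: 0

```text
time: 23.23
tool_pos: [0.4574, -0.0996, 0.0033]
ee_rot: [3.141, 0.002, -1.428]
wrist_force: [-0.1, 0.8, 1.1]
width: 0.046
```

```bash
python3 p.py .458,-.095,.1,-83 .6207,.0985,.1,-84.9
```

```text
t 23.23 at [ 0.4574 -0.0996  0.0033] psi -81.8 tilt 0.11 w 0.046 F [-0.1  0.8  1.1]
10 [{"x":-0.002,"y":0,"z":-0.032,"rx":0,"ry":0,"rz":0.4},{"x":-0.001,"y":-0.001,"z":-0.032,"rx":0,"ry":0,"rz":0.4},{"x":-0.0017,"y":-0.0001,"z":-0.0327,"rx":0.1,"ry":0.1,"rz":0.4},{"x":-0.025,"y":-0.026,"z":0,"rx":0,"ry":0,"rz":0.3},{"x":-0.025,"y":-0.026,"z":0,"rx":0,"ry":0,"rz":0.3},{"x":-0.025,"y":-0.026,"z":0,"rx":0,"ry":0,"rz":0.3},{"x":-0.025,"y":-0.026,"z":0,"rx":0,"ry":0,"rz":0.2},{"x":-0.025,"y":-0.026,"z":0,"rx":0,"ry":0,"rz":0.3},{"x":-0.025,"y":-0.026,"z":0,"rx":0,"ry":0,"rz":0.2},{"x":-0.025,"y":-0.0265,"z":0.0001,"rx":0,"ry":0,"rz":0.3}]
end [0.6207 0.0985 0.1   ]
```

>>> jog_arm:
  series:
    - {"x": -0.002,"y": 0,"z": -0.034,"rx": 0,"ry": 0,"rz": 0.4}
    - {"x": -0.001,"y": -0.001,"z": -0.034,"rx": 0,"ry": 0,"rz": 0.4}
    - {"x": -0.002,"y": 0,"z": -0.033,"rx": 0,"ry": 0,"rz": 0.4}
    - {"x": -0.02,"y": -0.026,"z": 0,"rx": 0,"ry": 0,"rz": 0.3}
    - {"x": -0.02,"y": -0.026,"z": 0,"rx": 0,"ry": 0,"rz": 0.3}
    - {"x": -0.02,"y": -0.026,"z": 0,"rx": 0,"ry": 0,"rz": 0.3}
    - {"x": -0.02,"y": -0.026,"z": 0,"rx": 0,"ry": 0,"rz": 0.2}
    - {"x": -0.02,"y": -0.026,"z": 0,"rx": 0,"ry": 0,"rz": 0.3}
    - {"x": -0.015,"y": -0.02,"z": 0,"rx": 0,"ry": 0,"rz": 0.2}
    - {"x": -0.005,"y": -0.01,"z": 0,"rx": 0,"ry": 0,"rz": 0.3}

```text
time: 24.07
tool_pos: [0.6052, 0.0464, 0.1035]
ee_rot: [3.132, 0.004, -1.492]
wrist_force: [-1.2, 0.4, -0.3]
width: 0.0456
```

```bash
python3 p.py .625,.051,.06,-84.9
```

```text
t 24.07 at [0.6052 0.0464 0.1035] psi -85.5 tilt 0.6 w 0.0456 F [-1.2  0.4 -0.3]
2 [{"x":-0.001,"y":-0.01,"z":0.022,"rx":0.3,"ry":0.1,"rz":-0.3},{"x":-0.0018,"y":-0.0104,"z":0.0214,"rx":0.3,"ry":0.1,"rz":-0.3}]
end [0.625 0.051 0.06 ]
```

>>> jog_arm:
  series:
    - {"x": 0.003,"y": -0.009,"z": 0.018,"rx": 0.3,"ry": 0.1,"rz": -0.3}
    - {"x": 0.002,"y": -0.008,"z": 0.018,"rx": 0.3,"ry": 0.1,"rz": -0.3}
    - {"x": 0,"y": 0,"z": 0.002,"rx": 0,"ry": 0,"rz": 0}
    - {"x": 0,"y": 0,"z": 0,"rx": 0,"ry": 0,"rz": 0}

```text
time: 24.4
tool_pos: [0.6247, 0.0467, 0.0619]
ee_rot: [3.141, 0.001, -1.475]
wrist_force: [-0.0, 0.2, -1.0]
width: 0.0457
```

```bash
python3 p.py .625,.051,.045,-84.9
python3 - <<'E'
from h import *
s=cams.snapshot('wrist');s=cams.snapshot('wrist');save(s,'w15');np.save('w15.npy',s,allow_pickle=True)
a=cv2.resize(s['img'],(768,576),interpolation=cv2.INTER_CUBIC)[:,:,::-1];cv2.imwrite('pics/c15.png',a)
E
```

```text
t 24.4 at [0.6247 0.0467 0.0619] psi -84.5 tilt 0.07 w 0.0457 F [-0.   0.2 -1. ]
1 [{"x":-0.0042,"y":-0.0007,"z":0.0169,"rx":0,"ry":0.1,"rz":0.4}]
end [0.625 0.051 0.045]
```

View pics/c15.png

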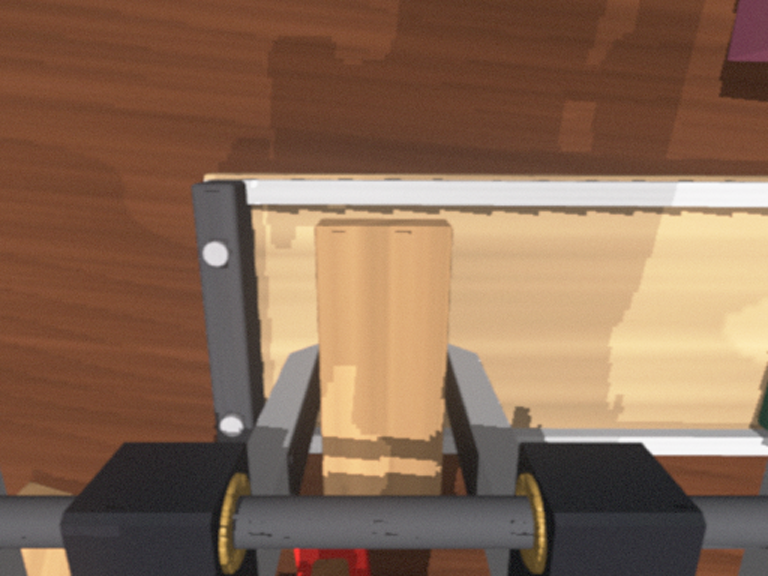

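```bash
cat > tj.py <<'E'
from h import *
def tojig(P,q=(.63208,-.02858,.08893)):
    th=q[2];d=np.array(P[:2])-np.array(q[:2]);return np.round(np.array([np.cos(th)*d[0]+np.sin(th)*d[1],-np.sin(th)*d[0]+np.cos(th)*d[1]])*1000,1)
def world(x,y,q=(.63208,-.02858,.08893)):
    th=q[2];return np.round(np.array(q[:2])+np.array([np.cos(th)*x-np.sin(th)*y,np.sin(th)*x+np.cos(th)*y])/1000,4)
E
python3 - <<'E'
from tj import *
s=np.load('w15.npy',allow_pickle=True).item()
f=lambda X,Y,z:tojig(w(s,(X+.5)/1.5-.5,(Y+.5)/1.5-.5,z))
print('slat end top',f(383,228,.0766),f(383,220,.0586))
print('side edges', f(319,300,.0766),f(450,300,.0766),'L',f(317,228,.0766),f(452,227,.0766))
for X,Y in [(260,205),(400,207),(550,210),(700,212)]: print('far rail inner top',f(X,Y,.02))
for X,Y in [(260,181),(400,183),(550,182),(700,183)]: print('far rail outer top',f(X,Y,.02))
for X,Y in [(560,430),(600,430),(740,429)]: print('near rail inner bed',f(X,Y,.012),f(X,Y,.02))
for X,Y in [(600,453),(740,455)]: print('near rail outer',f(X,Y,.02))
print('fence inner top',f(243,185,.038),f(262,400,.038),f(250,220,.012))
E
```

```text
slat end top [56.3 74.9] [56.3 74.9]
side edges [31.2 96.8] [31.4 51.6] L [56.2 96.7] [56.8 52.1]
far rail inner top [ 56.8 128.9]
far rail inner top [56.2 67.4]
far rail inner top [55.3  1.4]
far rail inner top [ 54.7 -64.7]
far rail outer top [ 67.1 128.2]
far rail outer top [66.6 67.6]
far rail outer top [67.3  2.6]
far rail outer top [ 67.2 -62.3]
near rail inner bed [-59.8 -18. ] [-54.8 -14.8]
near rail inner bed [-59.7 -38.9] [-54.7 -34.9]
near rail inner bed [ -58.7 -111.7] [ -53.7 -105.1]
near rail outer [-68.1 -36.6]
near rail outer [ -68.8 -108.3]
fence inner top [ 66.9 130.8] [-28.8 129.3] [ 49.  135.9]
```

Run:
```python
from tj import *
o=robot.get_obs()['tool_pos'];t=tojig([.6247,.0467]);print(t,tojig(o),o)
g=world(t[0]-2.6,t[1]);print(g)
plan((g[0],g[1],.032,-84.9))
```

```text
[-0.7 75.6] [-0.7 75.4] [0.62472317 0.04647667 0.06278295]
[0.6221 0.0464]
t 24.5 at [0.6247 0.0465 0.0628] psi -84.6 tilt 0.05 w 0.0457 F [ 0.5 -0.5 -1.8]
1 [{"x":-0.0001,"y":0.0026,"z":0.0308,"rx":0,"ry":0,"rz":0.3}]
end [0.6221 0.0464 0.032 ]
```

>>> jog_arm:
  series:
    - {"x": 0,"y": 0.003,"z": 0.015,"rx": 0,"ry": 0,"rz": 0.3}
    - {"x": 0,"y": 0.001,"z": 0.014,"rx": 0,"ry": 0,"rz": 0}

```text
time: 24.67
tool_pos: [0.6238, 0.0457, 0.0393]
ee_rot: [-3.131, -0.0, -1.482]
wrist_force: [0.0, -0.4, -0.4]
width: 0.0454
```

```bash
python3 p.py .6221,.0464,.030,-84.9
```

```text
t 24.67 at [0.6238 0.0457 0.0393] psi -84.9 tilt 0.58 w 0.0454 F [ 0.  -0.4 -0.4]
1 [{"x":-0.0009,"y":0.0017,"z":0.0092,"rx":-0.6,"ry":0,"rz":0}]
end [0.6221 0.0464 0.03  ]
```

>>> jog_arm:
  series:
    - {"x": -0.001,"y": 0.003,"z": 0.007,"rx": -0.6,"ry": 0,"rz": 0}
    - {"x": 0,"y": 0.001,"z": 0.004,"rx": 0,"ry": 0,"rz": 0}

```text
time: 24.83
tool_pos: [0.6187, 0.0458, 0.0286]
ee_rot: [3.141, -0.0, -1.483]
wrist_force: [-0.0, -0.0, -0.9]
width: 0.0454
```

```bash
python3 p.py .6221,.0464,.017,-84.9;python3 - <<'E'
from h import *
s=cams.snapshot('wrist');save(s,'w16');np.save('w16.npy',s,allow_pickle=True)
a=cv2.resize(s['img'],(768,576),interpolation=cv2.INTER_CUBIC)[:,:,::-1];cv2.imwrite('pics/c16.png',a)
E
```

```text
t 24.83 at [0.6187 0.0458 0.0286] psi -85.0 tilt 0.06 w 0.0454 F [-0.  -0.  -0.9]
1 [{"x":-0.0003,"y":-0.0034,"z":0.0116,"rx":0.1,"ry":0,"rz":-0.1}]
end [0.6221 0.0464 0.017 ]
```

View pics/c16.png

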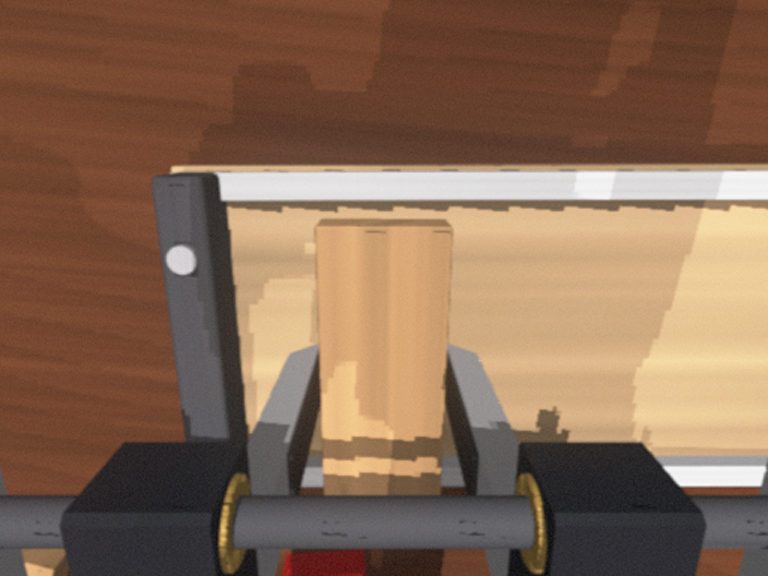

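Run:
```python
from tj import *
s=np.load('w16.npy',allow_pickle=True).item()
f=lambda X,Y,z:tojig(w(s,(X+.5)/1.5-.5,(Y+.5)/1.5-.5,z))
b=.0286-.003
print('slat end top',f(383,227,b+.018),f(383,219,b))
for X,Y in [(260,199),(400,200),(550,200),(700,200)]: print('far rail inner top',f(X,Y,.02), 'outer',f(X,Y-27,.02))
for X,Y in [(690,457),(740,457)]: print('near rail inner bed',f(X,Y,.012),'outer',f(X,486,.02))
print(tojig(robot.get_obs()['tool_pos']))
```

```text
slat end top [51.  74.1] [51.  74.1]
far rail inner top [ 57.7 119.8] outer [ 67.5 119.1]
far rail inner top [57.2 67.8] outer [67.  67.9]
far rail inner top [57.1 12. ] outer [66.9 12.9]
far rail inner top [ 56.9 -43.8] outer [ 66.7 -42. ]
near rail inner bed [-59.4 -65. ] outer [-68.8 -62. ]
near rail inner bed [-59.5 -87.8] outer [-68.8 -84.2]
[-7.2 75.2]
```

Run:
```python
from tj import *
g=world(-3.7,75.4);print(g);plan((g[0],g[1],.0286,-84.9))
```

```text
[0.6217 0.0462]
t 24.88 at [0.6183 0.0457 0.0279] psi -85.0 tilt 0.11 w 0.0457 F [-1.3 -0.6 -1.1]
1 [{"x":-0.0002,"y":-0.0035,"z":-0.0007,"rx":0.1,"ry":0,"rz":-0.1}]
end [0.6217 0.0462 0.0286]
```

>>> jog_arm:
  series:
    - {"x": 0,"y": -0.004,"z": 0,"rx": 0,"ry": 0,"rz": 0}

```text
time: 24.97
tool_pos: [0.6218, 0.0459, 0.0284]
ee_rot: [3.139, -0.0, -1.483]
wrist_force: [0.0, 0.6, -0.4]
width: 0.0458
```

>>> jog_arm:
  series:
    - {"x": 0,"y": 0,"z": 0.003,"rx": 0,"ry": 0,"rz": 0}

```text
time: 25.05
tool_pos: [0.6233, 0.0459, 0.027]
ee_rot: [-3.14, -0.001, -1.484]
wrist_force: [-0.5, 0.4, -1.0]
width: 0.0455
```

```bash
python3 p.py .6217,.0462,.016,-84.9
```

```text
t 25.05 at [0.6233 0.0459 0.027 ] psi -85.0 tilt 0.08 w 0.0455 F [-0.5  0.4 -1. ]
1 [{"x":-0.0005,"y":0.0016,"z":0.011,"rx":-0.1,"ry":0,"rz":-0.1}]
end [0.6217 0.0462 0.016 ]
```

>>> jog_arm:
  series:
    - {"x": 0,"y": 0.002,"z": 0.005,"rx": 0,"ry": 0,"rz": 0}

```text
time: 25.13
tool_pos: [0.6226, 0.0456, 0.0232]
ee_rot: [-3.138, -0.001, -1.484]
wrist_force: [0.7, -0.7, -0.4]
width: 0.0457
```

>>> jog_arm:
  series:
    - {"x": 0,"y": 0,"z": 0.004,"rx": 0,"ry": 0,"rz": 0}

```text
time: 25.22
tool_pos: [0.6229, 0.0456, 0.0195]
ee_rot: [-3.137, -0.001, -1.484]
wrist_force: [0.0, -1.1, -0.9]
width: 0.0455
```

>>> jog_arm:
  series:
    - {"x": 0,"y": 0,"z": 0.003,"rx": 0,"ry": 0,"rz": 0}

```text
time: 25.3
tool_pos: [0.6231, 0.0456, 0.0164]
ee_rot: [-3.136, -0.001, -1.484]
wrist_force: [-0.1, 0.2, 0.2]
width: 0.0457
```

>>> jog_arm:
  series:
    - {"x": 0,"y": 0,"z": 0.002,"rx": 0,"ry": 0,"rz": 0}

```text
time: 25.38
tool_pos: [0.6231, 0.0455, 0.0152]
ee_rot: [-3.136, -0.001, -1.484]
wrist_force: [-4.9, -0.7, 11.8]
width: 0.0457
```

Contact with the bed: 12 N at TCP z = 0.0152, as expected. Releasing to a 60 mm opening and lifting.

>>> jog_arm:
  series:
    - {"x": 0,"y": 0,"z": -0.001,"rx": 0,"ry": 0,"rz": 0}
    - {"x": 0,"y": 0,"z": 0,"rx": 0,"ry": 0,"rz": 0}
    - {"x": 0,"y": 0,"z": 0,"rx": 0,"ry": 0,"rz": 0}
  claw: 0.62

```text
time: 25.63
tool_pos: [0.6237, 0.0455, 0.0169]
ee_rot: [-3.135, -0.001, -1.484]
wrist_force: [-0.0, 0.2, -0.0]
width: 0.0581
```

>>> jog_arm:
  series:
    - {"x": 0,"y": 0,"z": -0.02,"rx": 0,"ry": 0,"rz": 0}
    - {"x": 0,"y": 0,"z": -0.035,"rx": 0,"ry": 0,"rz": 0}
    - {"x": 0,"y": 0,"z": -0.035,"rx": 0,"ry": 0,"rz": 0}
    - {"x": 0,"y": 0,"z": -0.03,"rx": 0,"ry": 0,"rz": 0}
    - {"x": 0,"y": 0,"z": 0,"rx": 0,"ry": 0,"rz": 0}

```text
time: 26.05
tool_pos: [0.6202, 0.0457, 0.1364]
ee_rot: [3.138, -0.0, -1.484]
wrist_force: [0.2, -0.3, 1.4]
width: 0.058
```

```bash
python3 p.py .45,.23,.15,-105.9;python3 - <<'E'
from h import *
s=cams.snapshot('wrist');s=cams.snapshot('wrist');np.save('w17.npy',s,allow_pickle=True)
a=cv2.resize(s['img'],(768,576),interpolation=cv2.INTER_CUBIC)[:,:,::-1];cv2.imwrite('pics/c17.png',a)
E
```

```text
t 26.05 at [0.6202 0.0457 0.1364] psi -85.0 tilt 0.18 w 0.058 F [ 0.2 -0.3  1.4]
7 [{"x":-0.028,"y":0.022,"z":-0.002,"rx":0,"ry":0,"rz":3.0},{"x":-0.027,"y":0.023,"z":-0.002,"rx":0,"ry":0,"rz":3.0},{"x":-0.026,"y":0.025,"z":-0.002,"rx":0,"ry":0,"rz":3.0},{"x":-0.025,"y":0.026,"z":-0.002,"rx":0,"ry":0,"rz":3.0},{"x":-0.023,"y":0.027,"z":-0.002,"rx":0.1,"ry":0,"rz":3.0},{"x":-0.022,"y":0.029,"z":-0.002,"rx":0,"ry":0,"rz":2.9},{"x":-0.02,"y":0.0297,"z":-0.0012,"rx":0.1,"ry":-0.1,"rz":3.0}]
end [0.45 0.23 0.15]
```

View pics/c17.png

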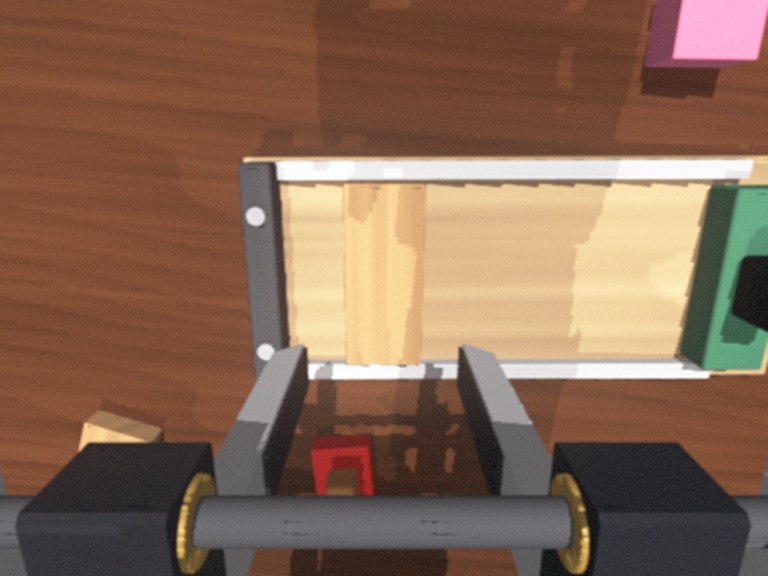

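Slat 1 lies flat in the channel. On to slat B.

>>> jog_arm:
  series:
    - {"x": -0.028,"y": 0.022,"z": -0.008,"rx": 0,"ry": 0,"rz": 3.0}
    - {"x": -0.027,"y": 0.023,"z": -0.008,"rx": 0,"ry": 0,"rz": 3.0}
    - {"x": -0.026,"y": 0.025,"z": -0.008,"rx": 0,"ry": 0,"rz": 3.0}
    - {"x": -0.025,"y": 0.026,"z": -0.008,"rx": 0,"ry": 0,"rz": 3.0}
    - {"x": -0.023,"y": 0.027,"z": -0.008,"rx": 0,"ry": 0,"rz": 3.0}
    - {"x": -0.015,"y": 0.02,"z": -0.004,"rx": 0,"ry": 0,"rz": 2.9}
    - {"x": -0.007,"y": 0.01,"z": 0,"rx": 0,"ry": 0,"rz": 2}
    - {"x": 0,"y": 0,"z": 0,"rx": 0,"ry": 0,"rz": 0}
    - {"x": 0,"y": 0,"z": 0,"rx": 0,"ry": 0,"rz": 0}
  claw: 0.85

```text
time: 26.9
tool_pos: [0.4576, 0.2085, 0.1548]
ee_rot: [3.097, -0.02, -1.85]
wrist_force: [-0.1, 0.3, -0.9]
width: 0.0795
```

```bash
python3 p.py .45,.229,.1,-105.5;python3 - <<'E'
from h import *
s=cams.snapshot('wrist');s=cams.snapshot('wrist');np.save('w18.npy',s,allow_pickle=True)
a=cv2.resize(s['img'],(768,576),interpolation=cv2.INTER_CUBIC)[:,:,::-1];cv2.imwrite('pics/c18.png',a)
E
```

```text
t 26.9 at [0.4576 0.2085 0.1548] psi -106.0 tilt 2.82 w 0.0795 F [-0.1  0.3 -0.9]
2 [{"x":-0.009,"y":0.005,"z":0.027,"rx":1.3,"ry":-0.6,"rz":-0.3},{"x":-0.0095,"y":0.0061,"z":0.028,"rx":1.3,"ry":-0.6,"rz":-0.2}]
end [0.45  0.229 0.1  ]
```

View pics/c18.png

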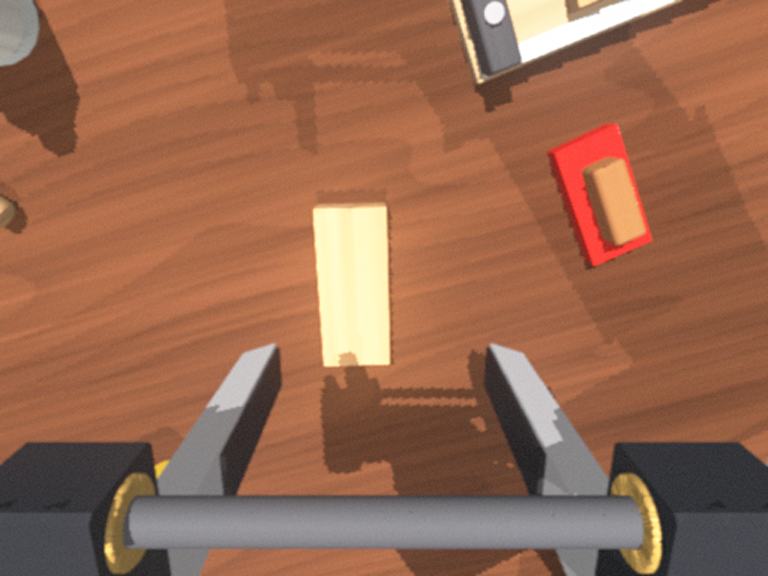

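```bash
python3 - <<'E'
from tj import *
s=np.load('w18.npy',allow_pickle=True).item()
def quad(v,z):
    P=np.array([w(s,(a+.5)/1.5-.5,(b+.5)/1.5-.5,z)[:2] for a,b in v]);e=np.linalg.norm(np.roll(P,-1,0)-P,axis=1)*1000
    d=P[3]-P[0]+P[2]-P[1];print(np.round(e,1),P.mean(0),np.degrees(np.arctan2(d[1],d[0])))
quad([(313,209),(387,205),(389,363),(323,366)],.018)
quad([(548,152),(618,126),(652,240),(594,266)],.016)
E
python3 p.py .45,.229,.07,-105.5
```

```text
[ 46.2 109.8  45.9 109.3] [0.44783647 0.22765682] 164.82759328980674
[43.4 77.7 39.5 82.1] [0.46078973 0.05879909] -169.44216554440152
t 27.0 at [0.4582 0.2078 0.1548] psi -106.1 tilt 2.84 w 0.0799 F [-0.2 -0.6 -0.6]
3 [{"x":-0.007,"y":0.003,"z":0.028,"rx":0.9,"ry":-0.4,"rz":-0.2},{"x":-0.006,"y":0.004,"z":0.028,"rx":0.8,"ry":-0.4,"rz":-0.2},{"x":-0.0063,"y":0.0042,"z":0.0289,"rx":0.9,"ry":-0.4,"rz":-0.3}]
end [0.45  0.229 0.07 ]
```

>>> jog_arm:
  series:
    - {"x": -0.007,"y": 0.004,"z": 0.028,"rx": 0.9,"ry": -0.4,"rz": -0.2}
    - {"x": -0.006,"y": 0.005,"z": 0.028,"rx": 0.8,"ry": -0.4,"rz": -0.2}
    - {"x": -0.006,"y": 0.004,"z": 0.027,"rx": 0.9,"ry": -0.4,"rz": -0.3}

```text
time: 27.25
tool_pos: [0.4574, 0.2275, 0.0752]
ee_rot: [-3.126, 0.008, -1.846]
wrist_force: [0.5, -0.1, -0.4]
width: 0.0799
```

```bash
python3 p.py .448,.2277,.007,-105.2
```

```text
t 27.25 at [0.4574 0.2275 0.0752] psi -105.8 tilt 1.0 w 0.0799 F [ 0.5 -0.1 -0.4]
2 [{"x":0.001,"y":0.005,"z":0.034,"rx":-0.4,"ry":0.2,"rz":-0.3},{"x":0.0018,"y":0.0049,"z":0.0341,"rx":-0.5,"ry":0.3,"rz":-0.3}]
end [0.448  0.2277 0.007 ]
```

>>> jog_arm:
  series:
    - {"x": 0.002,"y": 0.005,"z": 0.025,"rx": -0.4,"ry": 0.2,"rz": -0.3}
    - {"x": 0.003,"y": 0.005,"z": 0.025,"rx": -0.5,"ry": 0.3,"rz": -0.3}

```text
time: 27.42
tool_pos: [0.4477, 0.2242, 0.0218]
ee_rot: [-3.141, -0.001, -1.836]
wrist_force: [0.2, -0.3, 0.8]
width: 0.0796
```

```bash
python3 p.py .448,.2277,.007,-105.2
```

```text
t 27.42 at [0.4477 0.2242 0.0218] psi -105.2 tilt 0.05 w 0.0796 F [ 0.2 -0.3  0.8]
1 [{"x":-0.0034,"y":0.0006,"z":0.0148,"rx":0,"ry":0,"rz":0}]
end [0.448  0.2277 0.007 ]
```

>>> jog_arm:
  series:
    - {"x": -0.004,"y": 0,"z": 0.012,"rx": 0,"ry": 0,"rz": 0}

```text
time: 27.5
tool_pos: [0.4462, 0.2255, 0.0053]
ee_rot: [3.136, -0.006, -1.837]
wrist_force: [-0.1, -0.5, -0.9]
width: 0.08
```

>>> jog_arm:
  series:
    - {"x": 0,"y": 0,"z": 0.002,"rx": 0,"ry": 0,"rz": 0}

```text
time: 27.58
tool_pos: [0.4452, 0.2246, 0.0003]
ee_rot: [3.131, -0.008, -1.838]
wrist_force: [-4.4, 1.8, 19.7]
width: 0.0801
```

>>> jog_arm:
  series:
    - {"x": 0,"y": -0.001,"z": -0.003,"rx": 0.6,"ry": 0,"rz": 0}

```text
time: 27.67
tool_pos: [0.4463, 0.2233, 0.002]
ee_rot: [3.14, -0.009, -1.84]
wrist_force: [-0.6, -0.7, -0.0]
width: 0.08
```

>>> jog_arm:
  series:
    - {"x": 0,"y": 0,"z": 0,"rx": 0,"ry": 0,"rz": 0}
    - {"x": 0,"y": 0,"z": 0,"rx": 0,"ry": 0,"rz": 0}
    - {"x": 0,"y": 0,"z": 0,"rx": 0,"ry": 0,"rz": 0}
    - {"x": 0,"y": 0,"z": 0,"rx": 0,"ry": 0,"rz": 0}
    - {"x": 0,"y": 0,"z": 0,"rx": 0,"ry": 0,"rz": 0}
    - {"x": 0,"y": 0,"z": 0,"rx": 0,"ry": 0,"rz": 0}
  claw: 0

```text
time: 28.17
tool_pos: [0.4503, 0.2212, 0.0044]
ee_rot: [-3.139, -0.008, -1.843]
wrist_force: [0.4, 0.2, -1.0]
width: 0.0455
```

```bash
python3 p.py .45,.22,.11,-103 .6290,-.0285,.11,-84.9
```

```text
t 28.17 at [0.4503 0.2212 0.0044] psi -105.6 tilt 0.48 w 0.0455 F [ 0.4  0.2 -1. ]
11 [{"x":0.001,"y":0,"z":-0.035,"rx":-0.1,"ry":-0.2,"rz":-0.9},{"x":0,"y":0,"z":-0.035,"rx":0,"ry":-0.1,"rz":-0.8},{"x":0.0008,"y":-0.0002,"z":-0.0356,"rx":-0.1,"ry":-0.2,"rz":-0.9},{"x":0.025,"y":-0.029,"z":0,"rx":0,"ry":0,"rz":-2.3},{"x":0.026,"y":-0.028,"z":0,"rx":0,"ry":0,"rz":-2.3},{"x":0.028,"y":-0.027,"z":0,"rx":0,"ry":0,"rz":-2.2},{"x":0.028,"y":-0.025,"z":0,"rx":0,"ry":0,"rz":-2.3},{"x":0.03,"y":-0.024,"z":0,"rx":0,"ry":0,"rz":-2.2},{"x":0.03,"y":-0.023,"z":0,"rx":0,"ry":0,"rz":-2.3},{"x":0.031,"y":-0.022,"z":0,"rx":0,"ry":0,"rz":-2.2},{"x":0.0327,"y":-0.0213,"z":-0.0003,"rx":0,"ry":0.1,"rz":-2.3}]
end [ 0.629  -0.0285  0.11  ]
```

>>> jog_arm:
  series:
    - {"x": 0.001,"y": 0,"z": -0.037,"rx": -0.1,"ry": -0.2,"rz": -0.9}
    - {"x": 0,"y": 0,"z": -0.037,"rx": 0,"ry": -0.1,"rz": -0.8}
    - {"x": 0.001,"y": 0,"z": -0.036,"rx": -0.1,"ry": -0.2,"rz": -0.9}
    - {"x": 0.025,"y": -0.029,"z": 0,"rx": 0,"ry": 0,"rz": -2.3}
    - {"x": 0.026,"y": -0.028,"z": 0,"rx": 0,"ry": 0,"rz": -2.3}
    - {"x": 0.028,"y": -0.027,"z": 0,"rx": 0,"ry": 0,"rz": -2.2}
    - {"x": 0.028,"y": -0.025,"z": 0,"rx": 0,"ry": 0,"rz": -2.3}
    - {"x": 0.03,"y": -0.024,"z": 0,"rx": 0,"ry": 0,"rz": -2.2}
    - {"x": 0.03,"y": -0.023,"z": 0,"rx": 0,"ry": 0,"rz": -2.3}
    - {"x": 0.025,"y": -0.018,"z": 0,"rx": 0,"ry": 0,"rz": -2}
    - {"x": 0.015,"y": -0.01,"z": 0,"rx": 0,"ry": 0,"rz": -1}

```text
time: 29.08
tool_pos: [0.6192, -0.0092, 0.1208]
ee_rot: [-3.14, -0.0, -1.477]
wrist_force: [-0.0, 0.8, -0.3]
width: 0.0456
```

```bash
python3 p.py .629,-.0285,.065,-84.9
```

```text
t 29.08 at [ 0.6192 -0.0092  0.1208] psi -84.7 tilt 0.11 w 0.0456 F [-0.   0.8 -0.3]
2 [{"x":0.01,"y":-0.004,"z":0.028,"rx":-0.1,"ry":0,"rz":0.1},{"x":0.0101,"y":-0.0039,"z":0.0278,"rx":0,"ry":0,"rz":0.1}]
end [ 0.629  -0.0285  0.065 ]
```

>>> jog_arm:
  series:
    - {"x": 0.006,"y": -0.003,"z": 0.024,"rx": 0,"ry": 0,"rz": 0.3}
    - {"x": 0.007,"y": -0.003,"z": 0.024,"rx": 0,"ry": 0,"rz": 0.2}
    - {"x": 0.003,"y": 0,"z": 0.006,"rx": 0,"ry": 0,"rz": 0}
    - {"x": 0,"y": 0,"z": 0,"rx": 0,"ry": 0,"rz": 0}

```text
time: 29.42
tool_pos: [0.631, -0.0316, 0.0662]
ee_rot: [-3.136, -0.003, -1.493]
wrist_force: [0.1, 0.3, -0.1]
width: 0.0458
```

```bash
python3 p.py .629,-.0285,.045,-84.9
python3 - <<'E'
from tj import *
s=cams.snapshot('wrist');s=cams.snapshot('wrist');np.save('w19.npy',s,allow_pickle=True)
a=cv2.resize(s['img'],(768,576),interpolation=cv2.INTER_CUBIC)[:,:,::-1];cv2.imwrite('pics/c19.png',a)
o=robot.get_obs()['tool_pos'];print(o,tojig(o))
E
```

```text
t 29.42 at [ 0.631  -0.0316  0.0662] psi -85.5 tilt 0.38 w 0.0458 F [ 0.1  0.3 -0.1]
1 [{"x":-0.0033,"y":0.0019,"z":0.0212,"rx":-0.3,"ry":-0.2,"rz":-0.6}]
end [ 0.629  -0.0285  0.045 ]
[ 0.63147989 -0.03067368  0.06781652] [-0.8 -2. ]
```

View pics/c19.png

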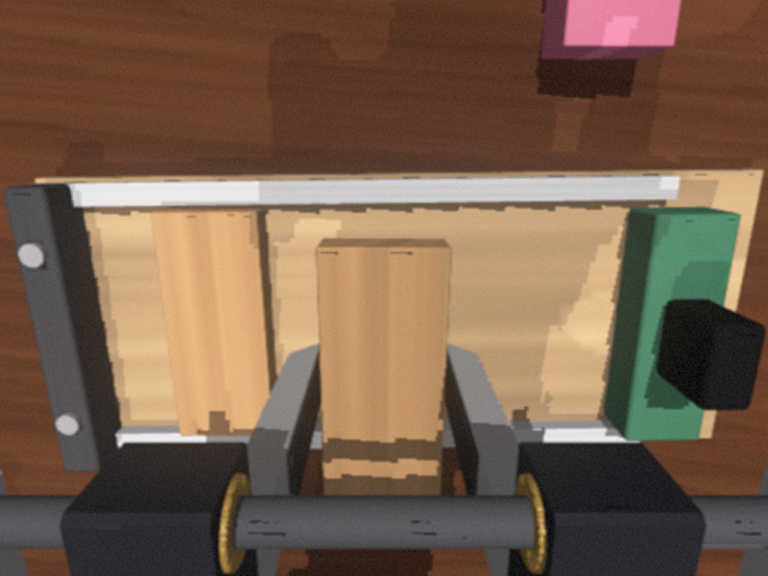

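Run:
```python
from tj import *
s=np.load('w19.npy',allow_pickle=True).item()
f=lambda X,Y,z:tojig(w(s,(X+.5)/1.5-.5,(Y+.5)/1.5-.5,z))
b=.0634
print('slat end top',f(383,249,b+.018),f(383,240,b))
print('slat sides',f(317,249,b+.018),f(325,400,b+.018),f(451,248,b+.018),f(446,400,b+.018))
for X,Y in [(200,208),(400,206),(600,203)]: print('far rail inner top',f(X,Y,.02), 'outer',f(X,Y-25,.02))
for X,Y in [(130,429),(550,428)]: print('near rail inner bed',f(X,Y,.012))
print('slat1',f(155,212,.03),f(260,209,.03),f(272,428,.03),f(183,432,.03))
print('jawface top',f(630,212,.039),f(620,435,.039))
```

```text
slat end top [48.6 -4. ] [48.4 -4.1]
slat sides [48.9 18.1] [-7.4 17.9] [ 48.7 -26.8] [ -8.  -26.5]
far rail inner top [56.  77.9] outer [67.  76.7]
far rail inner top [ 55.8 -12. ] outer [ 66.8 -12. ]
far rail inner top [  56.1 -101.8] outer [  67.1 -100.6]
near rail inner bed [-60.7 131.1]
near rail inner bed [-63.  -91.7]
slat1 [55.7 93.9] [56.4 48.6] [-50.1  51.3] [-51.8  95.1]
jawface top [  54.4 -106.4] [ -50.5 -115. ]
```

Run:
```python
from tj import *
g=world(4.5,-3);print(g);plan((g[0],g[1],.036,-84.9))
```

```text
[ 0.6368 -0.0312]
t 29.52 at [ 0.6315 -0.0307  0.0678] psi -85.5 tilt 0.5 w 0.0456 F [-0.1 -0.5 -1.2]
1 [{"x":0.0009,"y":-0.005,"z":0.0319,"rx":-0.5,"ry":-0.2,"rz":-0.6}]
end [ 0.6368 -0.0312  0.036 ]
```

>>> jog_arm:
  series:
    - {"x": 0,"y": -0.004,"z": 0.015,"rx": -0.5,"ry": -0.2,"rz": -0.6}
    - {"x": 0,"y": -0.002,"z": 0.015,"rx": 0,"ry": 0,"rz": 0}

```text
time: 29.68
tool_pos: [0.6412, -0.0291, 0.0448]
ee_rot: [-3.131, -0.001, -1.479]
wrist_force: [0.1, 0.4, -0.7]
width: 0.0456
```

```bash
python3 p.py .6368,-.0312,.03,-84.9
```

```text
t 29.68 at [ 0.6412 -0.0291  0.0448] psi -84.7 tilt 0.62 w 0.0456 F [ 0.1  0.4 -0.7]
1 [{"x":0.0016,"y":0.0047,"z":0.0148,"rx":-0.6,"ry":-0.1,"rz":0.2}]
end [ 0.6368 -0.0312  0.03  ]
```

>>> jog_arm:
  series:
    - {"x": 0.001,"y": 0.004,"z": 0.008,"rx": -0.6,"ry": 0,"rz": 0.2}

```text
time: 29.77
tool_pos: [0.6379, -0.0295, 0.0375]
ee_rot: [-3.14, -0.001, -1.481]
wrist_force: [-0.5, 0.3, -1.1]
width: 0.0461
```

>>> jog_arm:
  series:
    - {"x": 0,"y": 0,"z": 0.005,"rx": 0,"ry": 0,"rz": 0}

```text
time: 29.85
tool_pos: [0.6377, -0.0289, 0.033]
ee_rot: [-3.14, -0.001, -1.48]
wrist_force: [0.0, 0.1, -1.7]
width: 0.0454
```

```bash
python3 p.py .6368,-.0312,.03,-84.9
python3 - <<'E'
from tj import *
s=cams.snapshot('wrist');np.save('w20.npy',s,allow_pickle=True)
a=cv2.resize(s['img'],(768,576),interpolation=cv2.INTER_CUBIC)[:,:,::-1];cv2.imwrite('pics/c20.png',a)
o=robot.get_obs()['tool_pos'];print(o,tojig(o))
E
```

```text
t 29.85 at [ 0.6377 -0.0289  0.033 ] psi -84.8 tilt 0.13 w 0.0454 F [ 0.   0.1 -1.7]
1 [{"x":0.0022,"y":0.0011,"z":0.003,"rx":-0.1,"ry":-0.1,"rz":0.1}]
end [ 0.6368 -0.0312  0.03  ]
[ 0.63736294 -0.02859795  0.03213413] [ 5.3 -0.5]
```

View pics/c20.png

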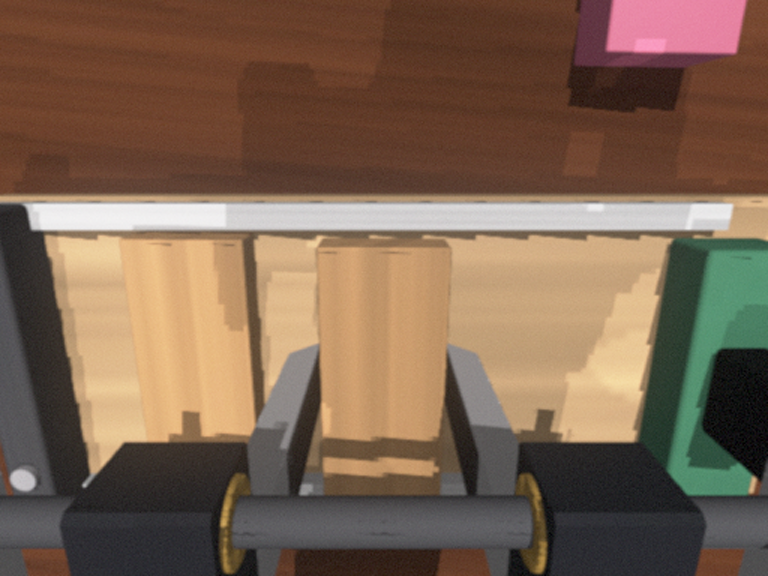

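Run:
```python
from tj import *
s=np.load('w20.npy',allow_pickle=True).item()
f=lambda X,Y,z:tojig(w(s,(X+.5)/1.5-.5,(Y+.5)/1.5-.5,z))
b=.033-.0044
print('slat end top',f(383,250,b+.018),f(383,241,b))
for X in (200,383,600): print('rail inner top',f(X,230,.02), 'outer',f(X,204,.02))
print('slat1 end top',f(190,240,.03),f(190,236,.012))
```

```text
slat end top [55.1 -1.7] [54.8 -1.8]
rail inner top [57.5 69.1] outer [67.5 68.1]
rail inner top [57.5 -1.8] outer [67.5 -1.8]
rail inner top [ 57.5 -85.9] outer [ 67.5 -84.7]
slat1 end top [55.4 69.5] [53.7 76.3]
```

>>> jog_arm:
  series:
    - {"x": 0.001,"y": 0,"z": 0.006,"rx": 0,"ry": 0,"rz": 0}

```text
time: 29.98
tool_pos: [0.6385, -0.0292, 0.0281]
ee_rot: [-3.137, -0.002, -1.479]
wrist_force: [1.0, -0.8, 0.2]
width: 0.0456
```

>>> jog_arm:
  series:
    - {"x": 0,"y": 0,"z": 0.004,"rx": 0,"ry": 0,"rz": 0}

```text
time: 30.07
tool_pos: [0.6385, -0.029, 0.0243]
ee_rot: [-3.137, -0.002, -1.479]
wrist_force: [-1.1, -0.3, -0.8]
width: 0.0454
```

>>> jog_arm:
  series:
    - {"x": 0,"y": 0.002,"z": 0.002,"rx": -0.2,"ry": 0,"rz": 0}

```text
time: 30.15
tool_pos: [0.6367, -0.029, 0.0225]
ee_rot: [-3.14, -0.002, -1.479]
wrist_force: [0.5, -0.4, -1.3]
width: 0.0454
```

>>> jog_arm:
  series:
    - {"x": 0,"y": 0.001,"z": 0.004,"rx": 0,"ry": 0,"rz": 0}

```text
time: 30.23
tool_pos: [0.6361, -0.0291, 0.0191]
ee_rot: [-3.138, -0.002, -1.479]
wrist_force: [0.4, -0.4, -0.2]
width: 0.0459
```

>>> jog_arm:
  series:
    - {"x": 0,"y": 0,"z": 0.003,"rx": 0,"ry": 0,"rz": 0}

```text
time: 30.32
tool_pos: [0.6359, -0.0291, 0.0163]
ee_rot: [-3.138, -0.002, -1.479]
wrist_force: [-5.1, 1.2, 16.8]
width: 0.0458
```

On the bed. Releasing and lifting.

>>> jog_arm:
  series:
    - {"x": 0,"y": 0,"z": -0.001,"rx": 0,"ry": 0,"rz": 0}
    - {"x": 0,"y": 0,"z": 0,"rx": 0,"ry": 0,"rz": 0}
    - {"x": 0,"y": 0,"z": 0,"rx": 0,"ry": 0,"rz": 0}
  claw: 0.6

```text
time: 30.57
tool_pos: [0.6362, -0.0293, 0.0179]
ee_rot: [-3.137, -0.002, -1.479]
wrist_force: [1.2, 0.0, 1.1]
width: 0.0563
```

>>> jog_arm:
  series:
    - {"x": 0,"y": 0,"z": -0.02,"rx": 0,"ry": 0,"rz": 0}
    - {"x": 0,"y": 0,"z": -0.035,"rx": 0,"ry": 0,"rz": 0}
    - {"x": 0,"y": 0,"z": -0.035,"rx": 0,"ry": 0,"rz": 0}
    - {"x": 0,"y": 0,"z": -0.03,"rx": 0,"ry": 0,"rz": 0}
    - {"x": 0,"y": 0,"z": 0,"rx": 0,"ry": 0,"rz": 0}
    - {"x": 0,"y": 0,"z": 0,"rx": 0,"ry": 0,"rz": 0}

```text
time: 31.07
tool_pos: [0.6341, -0.0291, 0.1396]
ee_rot: [3.14, -0.001, -1.479]
wrist_force: [-0.1, 0.5, -1.1]
width: 0.0564
```

Run:
```python
from tj import *
s=cams.snapshot('wrist');s=cams.snapshot('wrist');np.save('w21.npy',s,allow_pickle=True)
a=cv2.resize(s['img'],(768,576),interpolation=cv2.INTER_CUBIC)[:,:,::-1];cv2.imwrite('pics/c21.png',a)
o=robot.get_obs()['tool_pos'];print(o,tojig(o))
```

```text
[ 0.63390764 -0.02913686  0.13893235] [ 1.8 -0.7]
```

View pics/c21.png

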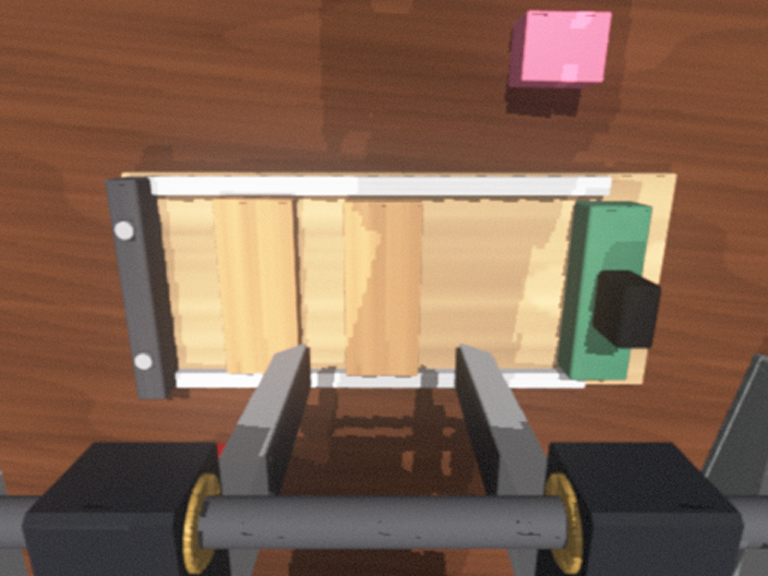

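Both slats are flat in the channel. Next I'll push the jaw by the back of its handle with closed fingers.

Run:
```python
from tj import *
s=np.load('w21.npy',allow_pickle=True).item()
f=lambda X,Y,z:tojig(w(s,(X+.5)/1.5-.5,(Y+.5)/1.5-.5,z))
print('jaw top corners',f(588,203,.039),f(651,206,.039),f(628,379,.039),f(582,380,.039))
print('handle top',f(598,272,.075),f(640,270,.075),f(658,287,.075),f(655,346,.075),f(617,346,.075),f(612,290,.075))
for c in [(-1,-178),(-1,-22)]: print(world(*c))
g=world(-1,-178); plan((g[0],g[1],.13,-84.9),(g[0],g[1],.06,-84.9))
```

```text
jaw top corners [  54.8 -116.2] [  53.2 -151.6] [ -53.  -153.8] [ -53.7 -125.4]
handle top [  24.4 -110.6] [  25.5 -131.7] [  16.5 -142.2] [ -15.9 -145.8] [ -15.9 -125.7] [  14.9 -119. ]
[ 0.6469 -0.206 ]
[ 0.633  -0.0506]
t 31.17 at [ 0.6339 -0.0291  0.1389] psi -84.8 tilt 0.13 w 0.0565 F [ 0.1 -0.   0. ]
7 [{"x":0.035,"y":0.001,"z":0.002,"rx":0,"ry":0,"rz":0},{"x":0.036,"y":0.001,"z":0.002,"rx":0,"ry":0,"rz":0},{"x":0.035,"y":0,"z":0.002,"rx":0,"ry":0,"rz":0},{"x":0.036,"y":0.001,"z":0.002,"rx":0.1,"ry":0,"rz":0.1},{"x":0.0353,"y":0.0001,"z":0.0011,"rx":0,"ry":-0.1,"rz":0},{"x":0,"y":0,"z":0.035,"rx":0,"ry":0,"rz":0},{"x":0.0001,"y":0,"z":0.035,"rx":0,"ry":0,"rz":0}]
end [ 0.6469 -0.206   0.06  ]
```

>>> jog_arm:
  series:
    - {"x": 0.035,"y": 0.001,"z": 0.002,"rx": 0,"ry": 0,"rz": 0}
    - {"x": 0.036,"y": 0.001,"z": 0.002,"rx": 0,"ry": 0,"rz": 0}
    - {"x": 0.035,"y": 0,"z": 0.002,"rx": 0,"ry": 0,"rz": 0}
    - {"x": 0.036,"y": 0.001,"z": 0.002,"rx": 0,"ry": 0,"rz": 0}
    - {"x": 0.03,"y": 0,"z": 0.001,"rx": 0,"ry": 0,"rz": 0}
    - {"x": 0.01,"y": 0,"z": 0,"rx": 0,"ry": 0,"rz": 0}
    - {"x": 0,"y": 0,"z": 0,"rx": 0,"ry": 0,"rz": 0}
  claw: 0

```text
time: 31.75
tool_pos: [0.6426, -0.2125, 0.1131]
ee_rot: [3.119, 0.011, -1.473]
wrist_force: [0.1, -0.0, 0.3]
width: 0.0132
```

```bash
python3 p.py .6469,-.206,.055,-84.9
```

```text
t 31.75 at [ 0.6426 -0.2125  0.1131] psi -84.4 tilt 1.42 w 0.0132 F [ 0.1 -0.   0.3]
2 [{"x":-0.003,"y":-0.003,"z":0.029,"rx":0.6,"ry":0.3,"rz":0.3},{"x":-0.0026,"y":-0.0029,"z":0.0291,"rx":0.7,"ry":0.3,"rz":0.2}]
end [ 0.6469 -0.206   0.055 ]
```

>>> jog_arm:
  series:
    - {"x": 0,"y": -0.003,"z": 0.028,"rx": 0.6,"ry": 0.3,"rz": 0.3}
    - {"x": 0,"y": -0.003,"z": 0.026,"rx": 0.7,"ry": 0.3,"rz": 0.2}
    - {"x": 0,"y": 0,"z": 0.001,"rx": 0,"ry": 0,"rz": 0}

```text
time: 32.0
tool_pos: [0.6473, -0.2091, 0.0546]
ee_rot: [3.141, 0.003, -1.483]
wrist_force: [-1.3, -0.6, -1.3]
width: 0.0005
```

Run:
```python
from tj import *
s=cams.snapshot('wrist')
a=cv2.resize(s['img'],(768,576),interpolation=cv2.INTER_CUBIC)[:,:,::-1];cv2.imwrite('pics/c22.png',a)
print(tojig(robot.get_obs()['tool_pos']))
g=world(-1,-100);plan((g[0],g[1],.055,-84.9),step=.02)
```

```text
[  -0.4 -181.2]
t 32.05 at [ 0.6478 -0.2091  0.0564] psi -84.9 tilt 0.15 w 0.0002 F [-0.   1.1 -1. ]
5 [{"x":-0.016,"y":0,"z":0,"rx":0,"ry":0,"rz":0},{"x":-0.016,"y":0,"z":0,"rx":0,"ry":0,"rz":0},{"x":-0.016,"y":0,"z":0.001,"rx":0,"ry":0,"rz":0},{"x":-0.017,"y":0,"z":0,"rx":0,"ry":0.1,"rz":0},{"x":-0.0162,"y":0.0006,"z":0.0006,"rx":0,"ry":0,"rz":0}]
end [ 0.64   -0.1283  0.055 ]
```

View pics/c22.png

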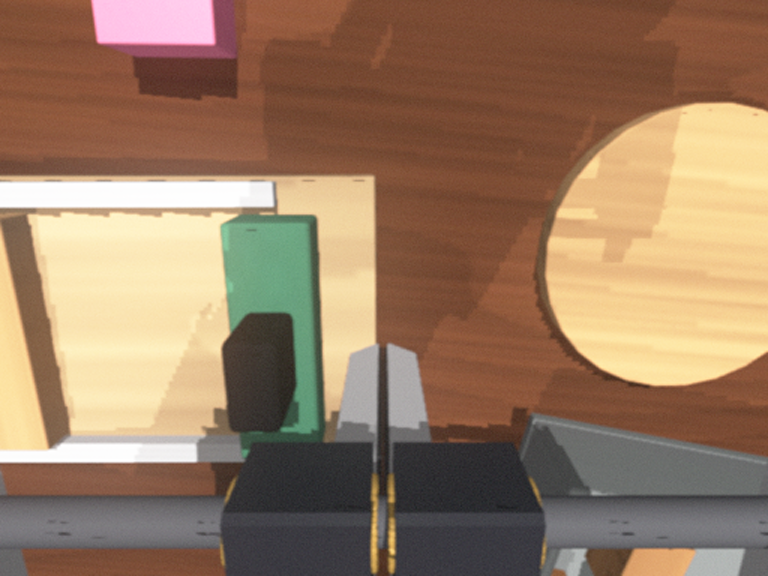

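>>> jog_arm:
  series:
    - {"x": -0.008,"y": 0,"z": 0,"rx": 0,"ry": 0,"rz": 0}
    - {"x": -0.012,"y": 0,"z": 0,"rx": 0,"ry": 0,"rz": 0}
    - {"x": -0.012,"y": 0,"z": 0,"rx": 0,"ry": 0,"rz": 0}
    - {"x": -0.012,"y": 0,"z": 0,"rx": 0,"ry": 0,"rz": 0}
    - {"x": -0.012,"y": 0,"z": 0,"rx": 0,"ry": 0,"rz": 0}
    - {"x": -0.012,"y": 0,"z": 0,"rx": 0,"ry": 0,"rz": 0}

```text
time: 32.55
tool_pos: [0.6429, -0.1366, 0.0616]
ee_rot: [-3.137, -0.006, -1.481]
wrist_force: [1.0, -4.0, -2.2]
width: 0.0005
```

Run:
```python
from tj import *
print(tojig(robot.get_obs()['tool_pos']))
g=world(-1,-40);plan((g[0],g[1],.055,-84.9),step=.014)
```

```text
[   1.2 -108.5]
t 32.55 at [ 0.6429 -0.1366  0.0616] psi -84.8 tilt 0.43 w 0.0005 F [ 1.  -4.  -2.2]
5 [{"x":-0.014,"y":0,"z":0.001,"rx":-0.1,"ry":-0.1,"rz":0},{"x":-0.014,"y":0.001,"z":0.001,"rx":0,"ry":-0.1,"rz":0},{"x":-0.014,"y":0,"z":0.001,"rx":-0.1,"ry":0,"rz":0},{"x":-0.013,"y":0.001,"z":0.002,"rx":0,"ry":-0.1,"rz":0},{"x":-0.0136,"y":0.0001,"z":0.0014,"rx":-0.1,"ry":0,"rz":0.1}]
end [ 0.6346 -0.0685  0.055 ]
```

Pushing against 4 N, and z is drifting up, so I'll compensate for that.

>>> jog_arm:
  series:
    - {"x": -0.012,"y": 0,"z": 0.003,"rx": -0.1,"ry": -0.1,"rz": 0}
    - {"x": -0.012,"y": 0.001,"z": 0.002,"rx": 0,"ry": -0.1,"rz": 0}
    - {"x": -0.012,"y": 0,"z": 0.002,"rx": 0,"ry": 0,"rz": 0}
    - {"x": -0.012,"y": 0.001,"z": 0.002,"rx": 0,"ry": 0,"rz": 0}
    - {"x": -0.01,"y": 0,"z": 0.001,"rx": 0,"ry": 0,"rz": 0}

```text
time: 32.97
tool_pos: [0.6386, -0.0731, 0.0579]
ee_rot: [-3.127, -0.007, -1.479]
wrist_force: [-0.4, -3.9, 1.9]
width: 0.0005
```

Run:
```python
from tj import *
print(tojig(robot.get_obs()['tool_pos']))
g=world(-1,-12);plan((g[0],g[1],.055,-84.9),step=.01)
s=cams.snapshot('wrist')
a=cv2.resize(s['img'],(768,576),interpolation=cv2.INTER_CUBIC)[:,:,::-1];cv2.imwrite('pics/c23.png',a)
```

```text
[  2.6 -44.9]
t 32.97 at [ 0.6386 -0.0731  0.0579] psi -84.7 tilt 0.96 w 0.0005 F [-0.4 -3.9  1.9]
4 [{"x":-0.008,"y":0.001,"z":0.001,"rx":-0.2,"ry":-0.1,"rz":0},{"x":-0.008,"y":0.001,"z":0.001,"rx":-0.2,"ry":-0.1,"rz":0.1},{"x":-0.008,"y":0.001,"z":0,"rx":-0.2,"ry":-0.1,"rz":0},{"x":-0.0089,"y":0.0006,"z":0.0007,"rx":-0.3,"ry":-0.1,"rz":0.1}]
end [ 0.6321 -0.0406  0.055 ]
```

View pics/c23.png

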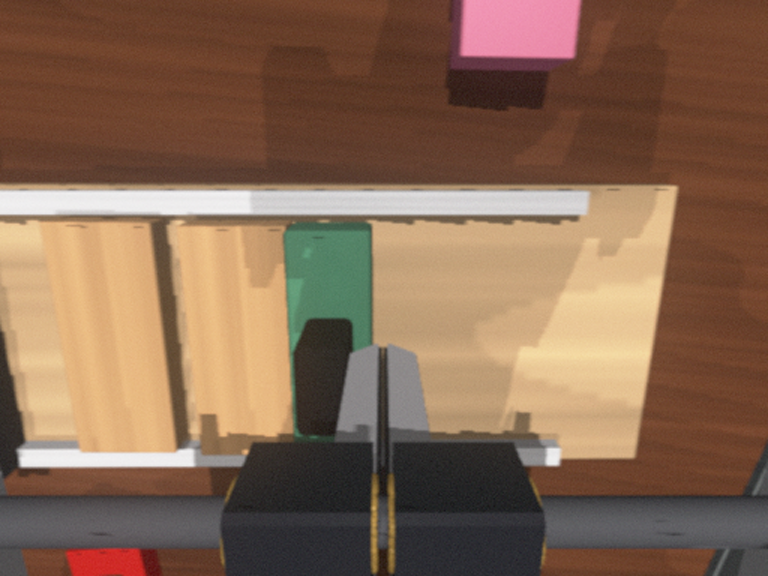

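The jaw now touches slat 2, and everything is in line. Carrying on slowly.

>>> jog_arm:
  series:
    - {"x": -0.008,"y": 0.002,"z": 0.002,"rx": -0.4,"ry": -0.1,"rz": 0}
    - {"x": -0.008,"y": 0.001,"z": 0.001,"rx": -0.3,"ry": -0.1,"rz": 0}
    - {"x": -0.008,"y": 0.001,"z": 0.001,"rx": -0.2,"ry": -0.1,"rz": 0}
    - {"x": -0.008,"y": 0,"z": 0.001,"rx": 0,"ry": 0,"rz": 0}

```text
time: 33.35
tool_pos: [0.6327, -0.0381, 0.0535]
ee_rot: [-3.14, -0.002, -1.479]
wrist_force: [-0.5, -4.0, 3.0]
width: 0.0006
```

Run:
```python
from tj import *
print(tojig(robot.get_obs()['tool_pos']))
g=world(-1,2);plan((g[0],g[1],.055,-84.9),step=.01)
```

```text
[-0.3 -9.5]
t 33.35 at [ 0.6327 -0.0381  0.0535] psi -84.7 tilt 0.17 w 0.0006 F [-0.5 -4.   3. ]
2 [{"x":-0.006,"y":0,"z":-0.001,"rx":0,"ry":-0.1,"rz":0.1},{"x":-0.0055,"y":0.0007,"z":-0.0005,"rx":-0.1,"ry":0,"rz":0.1}]
end [ 0.6309 -0.0267  0.055 ]
```

>>> jog_arm:
  series:
    - {"x": -0.005,"y": 0,"z": 0,"rx": 0,"ry": 0,"rz": 0}

```text
time: 33.43
tool_pos: [0.632, -0.0321, 0.0532]
ee_rot: [-3.141, -0.002, -1.479]
wrist_force: [1.3, -4.8, 1.8]
width: 0.0003
```

>>> jog_arm:
  series:
    - {"x": -0.004,"y": 0,"z": 0,"rx": 0,"ry": 0,"rz": 0}

```text
time: 33.52
tool_pos: [0.6315, -0.0277, 0.0531]
ee_rot: [-3.141, -0.002, -1.479]
wrist_force: [1.4, -4.9, 2.1]
width: 0.0001
```

>>> jog_arm:
  series:
    - {"x": -0.004,"y": 0,"z": 0,"rx": 0,"ry": 0,"rz": 0}

```text
time: 33.6
tool_pos: [0.6313, -0.0257, 0.0531]
ee_rot: [-3.141, -0.008, -1.479]
wrist_force: [1.4, -16.0, 2.1]
width: 0.0005
```

>>> jog_arm:
  series:
    - {"x": -0.003,"y": 0,"z": 0,"rx": 0,"ry": 0,"rz": 0}
    - {"x": -0.003,"y": 0,"z": 0,"rx": 0,"ry": 0,"rz": 0}

```text
time: 33.77
tool_pos: [0.6313, -0.0261, 0.0533]
ee_rot: [-3.141, -0.021, -1.481]
wrist_force: [1.6, -9.1, 2.1]
width: 0.0004
```

>>> jog_arm:
  series:
    - {"x": 0.01,"y": 0,"z": 0,"rx": 0,"ry": 0.3,"rz": 0}
    - {"x": 0.02,"y": 0,"z": -0.02,"rx": 0,"ry": 0,"rz": 0}
    - {"x": 0.01,"y": 0,"z": -0.035,"rx": 0,"ry": 0,"rz": 0}
    - {"x": 0,"y": 0,"z": -0.035,"rx": 0,"ry": 0,"rz": 0}
    - {"x": 0,"y": 0,"z": 0,"rx": 0,"ry": 0,"rz": 0}
    - {"x": 0,"y": 0,"z": 0,"rx": 0,"ry": 0,"rz": 0}

```text
time: 34.27
tool_pos: [0.628, -0.0586, 0.1366]
ee_rot: [3.12, -0.007, -1.478]
wrist_force: [0.1, 1.2, -0.5]
width: 0.0005
```

Run:
```python
from tj import *
s=cams.snapshot('wrist');s=cams.snapshot('wrist');np.save('w24.npy',s,allow_pickle=True)
a=cv2.resize(s['img'],(768,576),interpolation=cv2.INTER_CUBIC)[:,:,::-1];cv2.imwrite('pics/c24.png',a)
plan((.4608,.0588,.1,-79.4))
```

```text
t 34.37 at [ 0.6281 -0.0586  0.1365] psi -84.7 tilt 1.29 w 0.0003 F [ 0.   0.2 -1. ]
6 [{"x":-0.022,"y":0.026,"z":0.006,"rx":0.2,"ry":-0.1,"rz":-0.9},{"x":-0.023,"y":0.025,"z":0.006,"rx":0.2,"ry":-0.1,"rz":-0.9},{"x":-0.023,"y":0.025,"z":0.007,"rx":0.2,"ry":0,"rz":-0.9},{"x":-0.023,"y":0.025,"z":0.006,"rx":0.2,"ry":-0.1,"rz":-0.9},{"x":-0.024,"y":0.025,"z":0.006,"rx":0.2,"ry":0,"rz":-0.8},{"x":-0.0236,"y":0.0239,"z":0.0068,"rx":0.2,"ry":-0.1,"rz":-0.9}]
end [0.4608 0.0588 0.1   ]
```

View pics/c24.png

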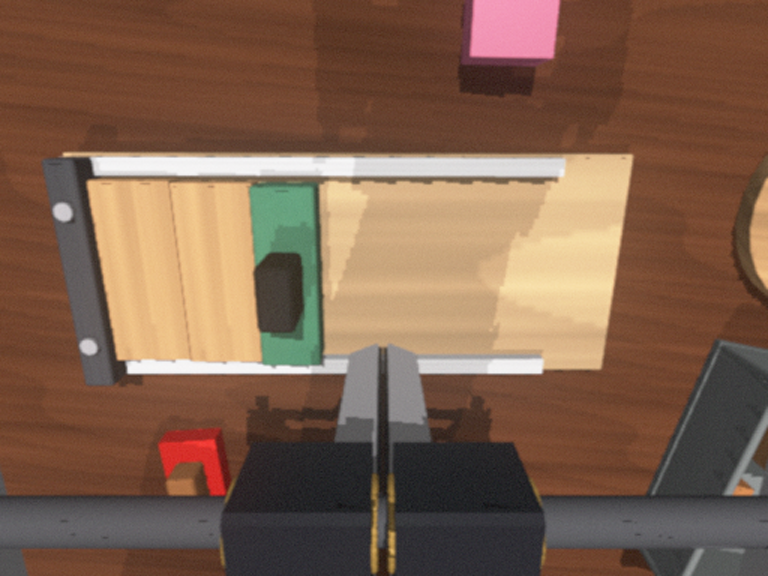

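The slats are tight. Now the caul.

>>> jog_arm:
  series:
    - {"x": -0.022,"y": 0.026,"z": 0.003,"rx": 0.2,"ry": 0,"rz": -0.9}
    - {"x": -0.023,"y": 0.025,"z": 0.004,"rx": 0.2,"ry": 0,"rz": -0.9}
    - {"x": -0.023,"y": 0.025,"z": 0.004,"rx": 0.2,"ry": 0,"rz": -0.9}
    - {"x": -0.023,"y": 0.025,"z": 0.004,"rx": 0.2,"ry": 0,"rz": -0.9}
    - {"x": -0.018,"y": 0.019,"z": 0.006,"rx": 0.2,"ry": 0,"rz": -0.8}
    - {"x": -0.008,"y": 0.009,"z": 0.006,"rx": 0.2,"ry": 0,"rz": -0.5}
    - {"x": 0,"y": 0,"z": 0,"rx": 0,"ry": 0,"rz": 0}
    - {"x": 0,"y": 0,"z": 0,"rx": 0,"ry": 0,"rz": 0}
  claw: 0.55

```text
time: 35.03
tool_pos: [0.4682, 0.0491, 0.0906]
ee_rot: [3.111, 0.008, -1.385]
wrist_force: [-0.4, -0.5, 0.5]
width: 0.0499
```

Run:
```python
from tj import *
s=cams.snapshot('wrist');s=cams.snapshot('wrist');np.save('w25.npy',s,allow_pickle=True)
a=cv2.resize(s['img'],(768,576),interpolation=cv2.INTER_CUBIC)[:,:,::-1];cv2.imwrite('pics/c25.png',a)
plan((.4608,.0588,.1,-79.4))
for P in [(.4608,.0588,.038)]: print(px(s,P)*1.5)
```

```text
t 35.13 at [0.4693 0.0484 0.091 ] psi -79.5 tilt 1.77 w 0.0514 F [ 0.2 -0.8  0.4]
1 [{"x":-0.0118,"y":0.0067,"z":-0.0087,"rx":1.7,"ry":0.4,"rz":0}]
end [0.4608 0.0588 0.1   ]
[359.1257236  328.00074435]
```

View pics/c25.png

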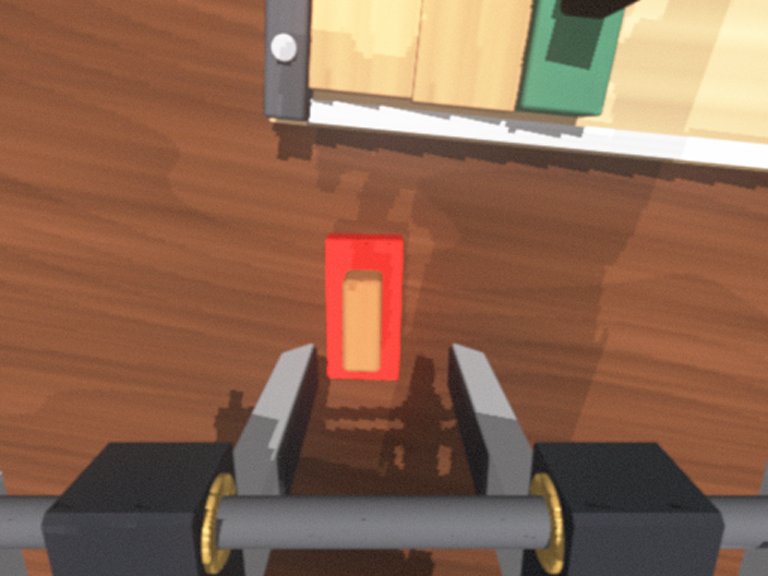

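Run:
```python
from tj import *
s=np.load('w25.npy',allow_pickle=True).item()
g=w(s,362/1.5,325.5/1.5,.038);print(g)
a=w(s,363/1.5,280/1.5,.038);b=w(s,361.5/1.5,370.5/1.5,.038);print(np.degrees(np.arctan2(*(a-b)[:2][::-1])),np.linalg.norm(a-b))
plan((g[0],g[1],.06,-79.4))
```

```text
[0.46238062 0.0576285  0.038     ]
8.921452171768792 0.048279191403148146
t 35.13 at [0.4693 0.0484 0.091 ] psi -79.5 tilt 1.77 w 0.0514 F [ 0.2 -0.8  0.4]
1 [{"x":-0.0101,"y":0.0042,"z":0.0312,"rx":1.7,"ry":0.4,"rz":0}]
end [0.4623 0.0577 0.06  ]
```

>>> jog_arm:
  series:
    - {"x": -0.006,"y": 0.003,"z": 0.015,"rx": 1.0,"ry": 0.3,"rz": 0}
    - {"x": -0.004,"y": 0.002,"z": 0.014,"rx": 0.7,"ry": 0,"rz": 0}

```text
time: 35.3
tool_pos: [0.4677, 0.0561, 0.065]
ee_rot: [-3.132, 0.0, -1.389]
wrist_force: [-1.0, 0.4, -0.5]
width: 0.0519
```

```bash
python3 p.py .4618,.0582,.022,-80.2
```

```text
t 35.3 at [0.4677 0.0561 0.065 ] psi -79.6 tilt 0.53 w 0.0519 F [-1.   0.4 -0.5]
2 [{"x":-0.002,"y":0.003,"z":0.021,"rx":-0.3,"ry":0,"rz":0.3},{"x":-0.0011,"y":0.0027,"z":0.0219,"rx":-0.2,"ry":0,"rz":0.3}]
end [0.4618 0.0582 0.022 ]
```

>>> jog_arm:
  series:
    - {"x": -0.002,"y": 0.004,"z": 0.02,"rx": -0.3,"ry": 0,"rz": 0.3}
    - {"x": -0.001,"y": 0.003,"z": 0.017,"rx": -0.3,"ry": 0,"rz": 0.3}

```text
time: 35.47
tool_pos: [0.4643, 0.0571, 0.0288]
ee_rot: [-3.137, -0.001, -1.402]
wrist_force: [-0.1, -0.8, -0.1]
width: 0.0519
```

```bash
python3 p.py .4618,.0582,.022,-80.2
```

```text
t 35.47 at [0.4643 0.0571 0.0288] psi -80.3 tilt 0.29 w 0.0519 F [-0.1 -0.8 -0.1]
1 [{"x":-0.0015,"y":0.0023,"z":0.0068,"rx":-0.3,"ry":0,"rz":-0.1}]
end [0.4618 0.0582 0.022 ]
```

>>> jog_arm:
  series:
    - {"x": -0.001,"y": 0.003,"z": 0.006,"rx": -0.3,"ry": 0,"rz": 0}

```text
time: 35.55
tool_pos: [0.4608, 0.057, 0.0208]
ee_rot: [3.138, -0.0, -1.403]
wrist_force: [-1.0, 0.4, -1.3]
width: 0.0514
```

>>> jog_arm:
  series:
    - {"x": 0,"y": 0,"z": 0.001,"rx": 0,"ry": 0,"rz": 0}
    - {"x": 0,"y": 0,"z": 0,"rx": 0,"ry": 0,"rz": 0}
    - {"x": 0,"y": 0,"z": 0,"rx": 0,"ry": 0,"rz": 0}
    - {"x": 0,"y": 0,"z": 0,"rx": 0,"ry": 0,"rz": 0}
    - {"x": 0,"y": 0,"z": 0,"rx": 0,"ry": 0,"rz": 0}
    - {"x": 0,"y": 0,"z": 0,"rx": 0,"ry": 0,"rz": 0}
    - {"x": 0,"y": 0,"z": 0,"rx": 0,"ry": 0,"rz": 0}
  claw: 0

```text
time: 36.13
tool_pos: [0.4646, 0.0556, 0.0215]
ee_rot: [3.14, -0.0, -1.406]
wrist_force: [-0.4, 0.8, -3.5]
width: 0.0198
```

Run:
```python
from tj import *
g=world(-1,88);print(g);plan((.46,.0575,.1,-75),(g[0],g[1],.10,5.1))
```

```text
[0.6233 0.059 ]
t 36.13 at [0.4646 0.0556 0.0215] psi -80.6 tilt 0.08 w 0.0198 F [-0.4  0.8 -3.5]
12 [{"x":-0.001,"y":0.002,"z":-0.039,"rx":0,"ry":0,"rz":-2.8},{"x":-0.0018,"y":0.0023,"z":-0.0395,"rx":0.1,"ry":0,"rz":-2.8},{"x":0.003,"y":-0.013,"z":0,"rx":0,"ry":0,"rz":-6.7},{"x":0.005,"y":-0.013,"z":0,"rx":0,"ry":0,"rz":-6.7},{"x":0.006,"y":-0.012,"z":0,"rx":0,"ry":0,"rz":-6.7},{"x":0.008,"y":-0.011,"z":0,"rx":0,"ry":0,"rz":-6.7},{"x":0.009,"y":-0.01,"z":0,"rx":0,"ry":0,"rz":-6.7},{"x":0.01,"y":-0.009,"z":0,"rx":0,"ry":0,"rz":-6.7},{"x":0.011,"y":-0.008,"z":0,"rx":0,"ry":0,"rz":-6.6},{"x":0.012,"y":-0.007,"z":0,"rx":0,"ry":0,"rz":-6.7},{"x":0.013,"y":-0.005,"z":0,"rx":0,"ry":0,"rz":-6.6},{"x":0.013,"y":-0.003,"z":0,"rx":0,"ry":0,"rz":-6.7}]
2 [{"x":0.014,"y":-0.002,"z":0,"rx":0,"ry":0,"rz":-6.6},{"x":0.0132,"y":-0.0006,"z":0.0001,"rx":0,"ry":0,"rz":-6.7}]
end [0.6233 0.059  0.1   ]
```

>>> jog_arm:
  series:
    - {"x": 0,"y": 0,"z": -0.039,"rx": 0,"ry": 0,"rz": 0}
    - {"x": 0,"y": 0,"z": -0.039,"rx": 0,"ry": 0,"rz": -5}
    - {"x": 0.003,"y": -0.013,"z": 0,"rx": 0,"ry": 0,"rz": -6.7}
    - {"x": 0.005,"y": -0.013,"z": 0,"rx": 0,"ry": 0,"rz": -6.7}
    - {"x": 0.006,"y": -0.012,"z": 0,"rx": 0,"ry": 0,"rz": -6.7}
    - {"x": 0.008,"y": -0.011,"z": 0,"rx": 0,"ry": 0,"rz": -6.7}
    - {"x": 0.009,"y": -0.01,"z": 0,"rx": 0,"ry": 0,"rz": -6.7}
    - {"x": 0.01,"y": -0.009,"z": 0,"rx": 0,"ry": 0,"rz": -6.7}
    - {"x": 0.011,"y": -0.008,"z": 0,"rx": 0,"ry": 0,"rz": -6.6}
    - {"x": 0.012,"y": -0.007,"z": 0,"rx": 0,"ry": 0,"rz": -6.7}
    - {"x": 0.013,"y": -0.005,"z": 0,"rx": 0,"ry": 0,"rz": -6.6}
    - {"x": 0.013,"y": -0.003,"z": 0,"rx": 0,"ry": 0,"rz": -6.7}

```text
time: 37.13
tool_pos: [0.6001, 0.059, 0.0983]
ee_rot: [3.138, 0.01, -0.092]
wrist_force: [-0.1, -0.1, -1.9]
width: 0.0198
```

```bash
python3 p.py .6233,.059,.1,5.1
```

```text
t 37.13 at [0.6001 0.059  0.0983] psi -5.2 tilt 0.63 w 0.0198 F [-0.1 -0.1 -1.9]
2 [{"x":0.012,"y":-0.001,"z":-0.001,"rx":0.1,"ry":0.3,"rz":-5.2},{"x":0.0112,"y":-0.0001,"z":-0.0009,"rx":0.1,"ry":0.3,"rz":-5.1}]
end [0.6233 0.059  0.1   ]
```

>>> jog_arm:
  series:
    - {"x": 0.011,"y": -0.001,"z": 0,"rx": 0.1,"ry": 0.3,"rz": -4.8}
    - {"x": 0.008,"y": 0,"z": 0,"rx": 0.1,"ry": 0.3,"rz": -3.5}
    - {"x": 0,"y": 0,"z": 0,"rx": 0,"ry": 0,"rz": 0}
    - {"x": 0,"y": 0,"z": 0,"rx": 0,"ry": 0,"rz": 0}

```text
time: 37.47
tool_pos: [0.6209, 0.0587, 0.095]
ee_rot: [-3.141, 0.003, 0.063]
wrist_force: [0.5, -0.3, -2.2]
width: 0.0196
```

```bash
python3 p.py .6233,.059,.08,5.1
python3 - <<'E'
from tj import *
s=cams.snapshot('wrist');s=cams.snapshot('wrist');np.save('w26.npy',s,allow_pickle=True)
a=cv2.resize(s['img'],(768,576),interpolation=cv2.INTER_CUBIC)[:,:,::-1];cv2.imwrite('pics/c26.png',a)
o=robot.get_obs()['tool_pos'];print(o,tojig(o))
s=cams.snapshot('scene');cv2.imwrite('pics/s26.png',cv2.resize(s['img'][150:300,95:325],None,fx=3.4,fy=3.4)[:,:,::-1])
E
```

```text
t 37.47 at [0.6209 0.0587 0.095 ] psi 3.6 tilt 0.2 w 0.0196 F [ 0.5 -0.3 -2.2]
1 [{"x":0.0024,"y":-0.0002,"z":0.015,"rx":0,"ry":0.2,"rz":-1.5}]
end [0.6233 0.059  0.08  ]
[0.62059162 0.05871404 0.09510921] [-3.7 88. ]
```

View pics/c26.png

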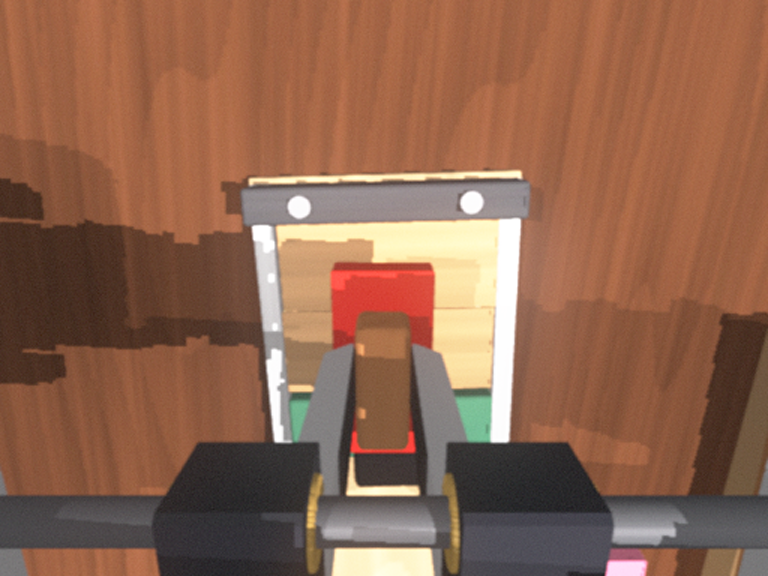

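View pics/s26.png

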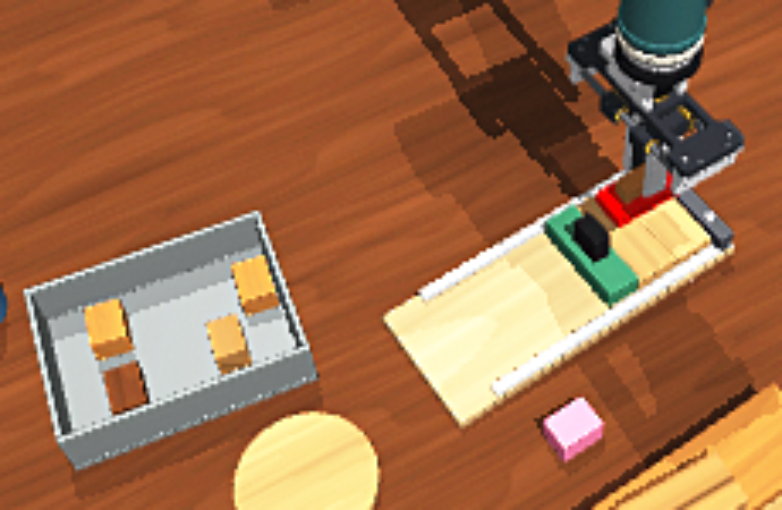

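Run:
```python
from tj import *
s=np.load('w26.npy',allow_pickle=True).item()
f=lambda X,Y,z:tojig(w(s,(X+.5)/1.5-.5,(Y+.5)/1.5-.5,z))
b=.0951-.0215
print('caul front top',f(333,272,b+.016),f(433,272,b+.016),'bottom',f(333,264,b),f(433,264,b))
print('bar end', f(357,330,b+.038),f(410,330,b+.038),f(358,445,b+.038),f(409,445,b+.038))
print('fence inner top',f(250,222,.038),f(520,216,.038),' slat/fence line',f(300,222,.03),f(480,219,.03))
print('slat seam',f(300,312,.03),f(480,308,.03))
print('jaw front top',f(300,394,.039),f(480,390,.039),f(300,390,.03),f(480,388,.03))
```

```text
caul front top [-21. 124.] [ 17.1 123. ] bottom [-22.6 123.4] [ 18.6 122.3]
bar end [-11.3 108.6] [  7.1 108.1] [-12.9  62.7] [ 6.2 62.2]
fence inner top [-64.7 136.4] [ 63.  135.8]  slat/fence line [-42.4 134.6] [ 45.7 133.7]
slat seam [-45.9  88.1] [47.  87.8]
jaw front top [-47.6  45.9] [46.5 45.8] [-49.2  43.5] [48.3 42.2]
```

Run:
```python
from tj import *
g=world(-2.5,93);print(g);plan((g[0],g[1],.07,5.1))
```

```text
[0.6213 0.0638]
t 37.62 at [0.6206 0.0588 0.0954] psi 3.6 tilt 0.17 w 0.0194 F [-0.4  0.6 -2.8]
1 [{"x":0.0011,"y":-0.005,"z":0.0254,"rx":0,"ry":0.2,"rz":-1.5}]
end [0.6213 0.0638 0.07  ]
```

>>> jog_arm:
  series:
    - {"x": 0.001,"y": -0.003,"z": 0.01,"rx": 0,"ry": 0.2,"rz": -1.2}
    - {"x": 0,"y": -0.003,"z": 0.013,"rx": 0,"ry": 0,"rz": -0.5}

```text
time: 37.78
tool_pos: [0.623, 0.0647, 0.0753]
ee_rot: [3.141, -0.008, 0.093]
wrist_force: [-1.0, -0.4, -3.2]
width: 0.0198
```

```bash
python3 p.py .6213,.0638,.062,5.1
```

```text
t 37.78 at [0.623  0.0647 0.0753] psi 5.4 tilt 0.47 w 0.0198 F [-1.  -0.4 -3.2]
1 [{"x":-0.0018,"y":0.0007,"z":0.0133,"rx":0,"ry":-0.5,"rz":0.3}]
end [0.6213 0.0638 0.062 ]
```

>>> jog_arm:
  series:
    - {"x": -0.002,"y": 0.001,"z": 0.007,"rx": 0,"ry": -0.5,"rz": 0}
    - {"x": 0,"y": 0,"z": 0.004,"rx": 0,"ry": 0,"rz": 0}

```text
time: 37.95
tool_pos: [0.6189, 0.0643, 0.0613]
ee_rot: [3.142, 0.005, 0.095]
wrist_force: [0.1, 0.4, -2.8]
width: 0.0196
```

```bash
python3 p.py .6213,.0638,.053,5.1
python3 - <<'E'
from tj import *
s=cams.snapshot('wrist');np.save('w27.npy',s,allow_pickle=True)
a=cv2.resize(s['img'],(768,576),interpolation=cv2.INTER_CUBIC)[:,:,::-1];cv2.imwrite('pics/c27.png',a)
o=robot.get_obs()['tool_pos'];print(o,tojig(o))
E
```

```text
t 37.95 at [0.6189 0.0643 0.0613] psi 5.4 tilt 0.27 w 0.0196 F [ 0.1  0.4 -2.8]
1 [{"x":0.0024,"y":0.0007,"z":0.0083,"rx":0,"ry":0.3,"rz":0.3}]
end [0.6213 0.0638 0.053 ]
[0.6181615  0.06443256 0.0601869 ] [-5.6 93.9]
```

View pics/c27.png

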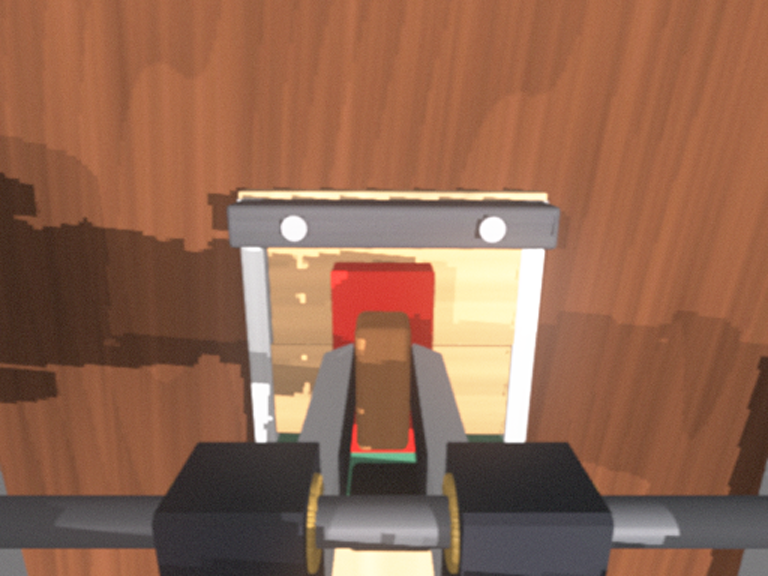

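Run:
```python
from tj import *
s=np.load('w27.npy',allow_pickle=True).item()
f=lambda X,Y,z:tojig(w(s,(X+.5)/1.5-.5,(Y+.5)/1.5-.5,z))
b=.061-.0215
print('caul front top',f(333,272,b+.016),f(433,272,b+.016),'rear top',f(360,452,b+.016))
print('fence inner top',f(250,247,.038),f(520,247,.038))
print('slat seam',f(300,345,.03),f(480,346,.03))
print('jaw front',f(300,434,.03),f(480,435,.03))
```

```text
caul front top [-23.6 129.1] [ 14.6 129.3] rear top [-13.9  49.7]
fence inner top [-59.5 135. ] [ 51.8 135.6]
slat seam [-42.1  88.2] [39.7 88.2]
jaw front [-44.1  42. ] [42.5 42.1]
```

>>> jog_arm:
  series:
    - {"x": 0.002,"y": 0.001,"z": 0.004,"rx": 0,"ry": 0.2,"rz": 0}

```text
time: 38.08
tool_pos: [0.6204, 0.0638, 0.0565]
ee_rot: [-3.141, 0.002, 0.095]
wrist_force: [0.7, 0.1, -1.7]
width: 0.0196
```

>>> jog_arm:
  series:
    - {"x": 0.001,"y": 0,"z": 0.003,"rx": 0,"ry": 0,"rz": 0}

```text
time: 38.17
tool_pos: [0.6212, 0.0637, 0.0529]
ee_rot: [-3.141, 0.003, 0.095]
wrist_force: [-0.2, 1.0, -2.4]
width: 0.0197
```

>>> jog_arm:
  series:
    - {"x": 0,"y": 0,"z": 0.002,"rx": 0,"ry": 0,"rz": 0}

```text
time: 38.25
tool_pos: [0.6214, 0.0637, 0.0509]
ee_rot: [-3.141, 0.002, 0.095]
wrist_force: [-4.4, 0.4, 13.9]
width: 0.0198
```

Contact at TCP z = 0.051, as expected. Holding the press.

>>> jog_arm:
  series:
    - {"x": 0,"y": 0,"z": 0.002,"rx": 0,"ry": 0,"rz": 0}
    - {"x": 0,"y": 0,"z": 0.002,"rx": 0,"ry": 0,"rz": 0}
    - {"x": 0,"y": 0,"z": 0.002,"rx": 0,"ry": 0,"rz": 0}
    - {"x": 0,"y": 0,"z": 0.002,"rx": 0,"ry": 0,"rz": 0}

```text
time: 38.58
tool_pos: [0.6216, 0.0637, 0.051]
ee_rot: [-3.141, 0.0, 0.094]
wrist_force: [-4.0, 0.8, 4.7]
width: 0.0196
```

>>> jog_arm:
  series:
    - {"x": 0,"y": 0,"z": -0.001,"rx": 0,"ry": 0,"rz": 0}
    - {"x": 0,"y": 0,"z": 0,"rx": 0,"ry": 0,"rz": 0}
    - {"x": 0,"y": 0,"z": 0,"rx": 0,"ry": 0,"rz": 0}
  claw: 0.45

```text
time: 38.83
tool_pos: [0.6241, 0.0636, 0.0545]
ee_rot: [3.141, -0.007, 0.094]
wrist_force: [0.4, -0.2, -0.4]
width: 0.0365
```

Released. I'll lift, look, and press once more from the top of the bar to be sure.

>>> jog_arm:
  series:
    - {"x": 0,"y": 0,"z": -0.02,"rx": 0,"ry": 0,"rz": 0}
    - {"x": 0,"y": 0,"z": -0.03,"rx": 0,"ry": 0,"rz": 0}
    - {"x": 0,"y": 0,"z": -0.02,"rx": 0,"ry": 0,"rz": 0}
    - {"x": 0,"y": 0,"z": 0,"rx": 0,"ry": 0,"rz": 0}

```text
time: 39.17
tool_pos: [0.6236, 0.0632, 0.1244]
ee_rot: [3.141, -0.004, 0.094]
wrist_force: [-0.2, 0.5, 0.6]
width: 0.0422
```

Run:
```python
from tj import *
s=cams.snapshot('wrist');s=cams.snapshot('wrist');np.save('w28.npy',s,allow_pickle=True)
a=cv2.resize(s['img'],(768,576),interpolation=cv2.INTER_CUBIC)[:,:,::-1];cv2.imwrite('pics/c28.png',a)
o=robot.get_obs()['tool_pos'];print(o,tojig(o))
```

```text
[0.6216758  0.06314511 0.12029319] [-2.2 92.3]
```

View pics/c28.png

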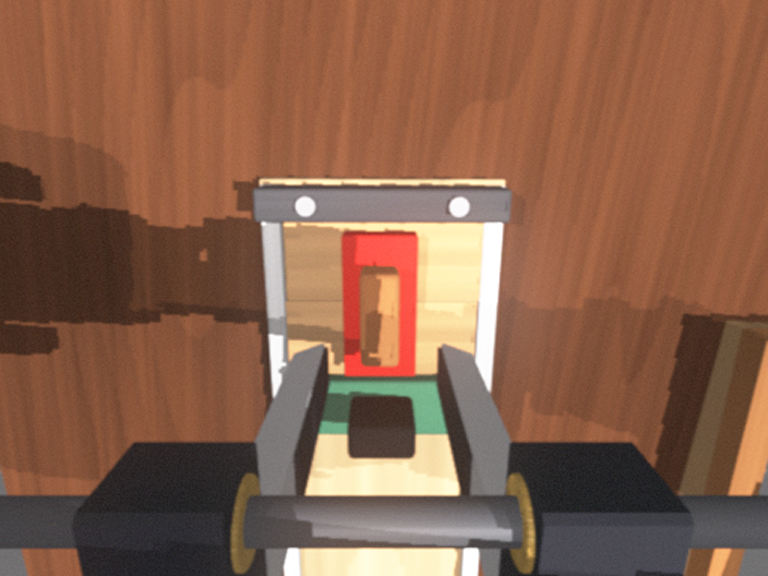

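Run:
```python
from tj import *
s=np.load('w28.npy',allow_pickle=True).item()
f=lambda X,Y,z:tojig(w(s,(X+.5)/1.5-.5,(Y+.5)/1.5-.5,z))
print('caul',f(344,237,.046),f(417,237,.046),f(415,374,.046),f(345,374,.046))
print('bar',f(361,276,.068),f(399,274,.068),f(398,366,.068),f(361,364,.068))
print('seam',f(310,302,.03),f(450,302,.03),'jaw',f(300,376,.03),f(450,377,.03))
g=world(-2.5,89);plan((g[0],g[1],.09,5.1))
```

```text
caul [-20.3 128.2] [ 17.5 128.3] [18.2 50.4] [-21.2  50.4]
bar [-10.8 113.2] [  7.6 114.2] [ 7.7 65.6] [-11.2  66.7]
seam [-41.6  87.6] [38.4 87.9] jaw [-49.3  41.2] [40.4 40.7]
t 39.27 at [0.6217 0.0631 0.1203] psi 5.4 tilt 0.09 w 0.0426 F [-0.8  0.4 -1.5]
1 [{"x":-0.0002,"y":0.0033,"z":0.0303,"rx":0,"ry":0.1,"rz":0.3}]
end [0.6217 0.0598 0.09  ]
```

>>> jog_arm:
  series:
    - {"x": 0,"y": 0.003,"z": 0.008,"rx": 0,"ry": 0,"rz": 0}
    - {"x": 0,"y": 0.001,"z": 0.01,"rx": 0,"ry": 0,"rz": 0}
    - {"x": 0,"y": 0,"z": 0.008,"rx": 0,"ry": 0,"rz": 0}
    - {"x": 0,"y": 0,"z": 0.002,"rx": 0,"ry": 0,"rz": 0}
    - {"x": 0,"y": 0,"z": 0,"rx": 0,"ry": 0,"rz": 0}
    - {"x": 0,"y": 0,"z": 0,"rx": 0,"ry": 0,"rz": 0}
    - {"x": 0,"y": 0,"z": 0,"rx": 0,"ry": 0,"rz": 0}
  claw: 0

```text
time: 39.85
tool_pos: [0.6161, 0.0584, 0.0775]
ee_rot: [-3.14, 0.02, 0.093]
wrist_force: [-0.3, -0.4, -0.8]
width: 0.001
```

```bash
python3 p.py .6217,.0603,.072,5.1
```

```text
t 39.85 at [0.6161 0.0584 0.0775] psi 5.4 tilt 1.13 w 0.001 F [-0.3 -0.4 -0.8]
1 [{"x":0.0059,"y":-0.0014,"z":0.0053,"rx":-0.1,"ry":1.1,"rz":0.3}]
end [0.6217 0.0603 0.072 ]
```

>>> jog_arm:
  series:
    - {"x": 0.006,"y": -0.001,"z": 0.002,"rx": 0,"ry": 1.1,"rz": 0}

```text
time: 39.93
tool_pos: [0.6222, 0.0599, 0.0753]
ee_rot: [-3.14, -0.0, 0.093]
wrist_force: [-0.1, 0.3, 0.2]
width: 0.0004
```

>>> jog_arm:
  series:
    - {"x": 0,"y": 0,"z": 0.003,"rx": 0,"ry": 0,"rz": 0}

```text
time: 40.02
tool_pos: [0.6231, 0.0601, 0.0727]
ee_rot: [-3.14, -0.003, 0.093]
wrist_force: [-0.3, 1.0, -0.6]
width: 0.0005
```

>>> jog_arm:
  series:
    - {"x": 0,"y": 0,"z": 0.003,"rx": 0,"ry": 0,"rz": 0}

```text
time: 40.1
tool_pos: [0.6235, 0.0602, 0.0699]
ee_rot: [-3.14, -0.004, 0.094]
wrist_force: [0.2, -0.3, 0.7]
width: 0.0004
```

>>> jog_arm:
  series:
    - {"x": 0,"y": 0,"z": 0.003,"rx": 0,"ry": 0,"rz": 0}

```text
time: 40.18
tool_pos: [0.6238, 0.0603, 0.0682]
ee_rot: [-3.14, -0.005, 0.094]
wrist_force: [-6.1, -0.4, 14.9]
width: 0.0005
```

>>> jog_arm:
  series:
    - {"x": 0,"y": 0,"z": 0.003,"rx": 0,"ry": 0,"rz": 0}

```text
time: 40.27
tool_pos: [0.6238, 0.0603, 0.0682]
ee_rot: [-3.14, -0.006, 0.094]
wrist_force: [-6.1, 0.1, 16.6]
width: 0.0006
```

>>> jog_arm:
  series:
    - {"x": 0,"y": 0,"z": 0.003,"rx": 0,"ry": 0,"rz": 0}

```text
time: 40.35
tool_pos: [0.6238, 0.0603, 0.0683]
ee_rot: [-3.141, -0.007, 0.094]
wrist_force: [-5.7, -0.1, 11.1]
width: 0.0008
```

>>> jog_arm:
  series:
    - {"x": 0,"y": 0,"z": 0.003,"rx": 0,"ry": 0,"rz": 0}

```text
time: 40.43
tool_pos: [0.6238, 0.0603, 0.0683]
ee_rot: [-3.141, -0.008, 0.094]
wrist_force: [-6.0, -0.5, 10.4]
width: 0.0006
```

Over 10 N held for more than 0.25 s. Lifting clear and making the final checks.

>>> jog_arm:
  series:
    - {"x": 0,"y": 0,"z": -0.01,"rx": 0,"ry": 0,"rz": 0}
    - {"x": 0,"y": 0,"z": -0.035,"rx": 0,"ry": 0,"rz": 0}
    - {"x": 0,"y": 0,"z": -0.04,"rx": 0,"ry": 0,"rz": 0}
    - {"x": -0.02,"y": 0,"z": -0.035,"rx": 0,"ry": 0,"rz": 0}
    - {"x": -0.02,"y": 0.02,"z": -0.03,"rx": 0,"ry": 0,"rz": 0}
    - {"x": -0.02,"y": 0.02,"z": 0,"rx": 0,"ry": 0,"rz": 0}
    - {"x": 0,"y": 0,"z": 0,"rx": 0,"ry": 0,"rz": 0}
    - {"x": 0,"y": 0,"z": 0,"rx": 0,"ry": 0,"rz": 0}

```text
time: 41.1
tool_pos: [0.5656, 0.0141, 0.2291]
ee_rot: [3.14, -0.014, 0.097]
wrist_force: [0.1, 0.9, 1.1]
width: 0.0004
```

Run:
```python
from tj import *
s=cams.snapshot('wrist');s=cams.snapshot('wrist');np.save('w29.npy',s,allow_pickle=True)
a=cv2.resize(s['img'],(768,576),interpolation=cv2.INTER_CUBIC)[:,:,::-1];cv2.imwrite('pics/c29.png',a)
s=cams.snapshot('side');cv2.imwrite('pics/d29.png',cv2.resize(s['img'][140:240,180:360],None,fx=4.4,fy=4.4,interpolation=cv2.INTER_CUBIC)[:,:,::-1])
s=cams.snapshot('scene');cv2.imwrite('pics/s29.png',cv2.resize(s['img'],(768,576))[:,:,::-1])
print(robot.get_obs()['tool_pos'])
```

```text
[0.56513297 0.01503518 0.22558356]
```

View pics/c29.png

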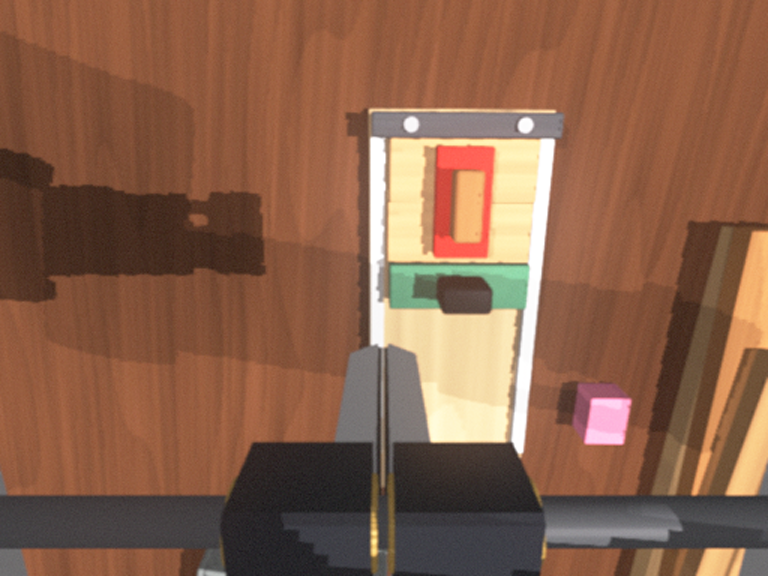

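View pics/d29.png

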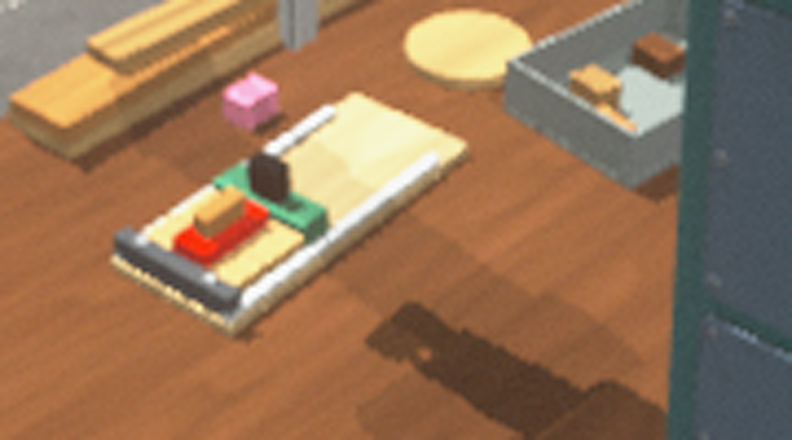

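View pics/s29.png

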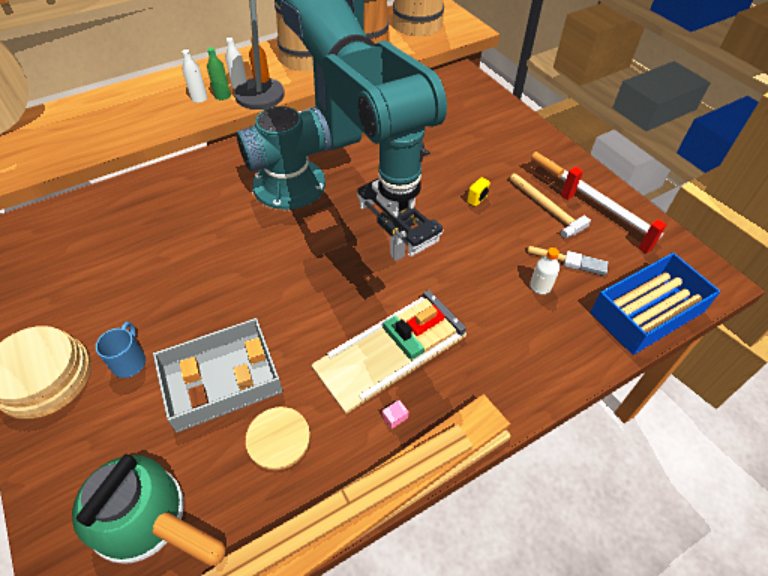

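The final pictures show four offcuts in the box, both slats tight, and the caul level and centred. The bystanders look undisturbed.

Run:
```python
from h import *
print(robot.get_obs()['qvel'].round(3)); print(ticket.close_job())
```

```text
[ 0.004  0.012  0.008 -0.002 -0.    -0.   ]
the job is handed in; nothing more can be done
None
```

The job is done and handed in at about 41 s of robot time; the hand-in gives no verdict, so success is unconfirmed.

- **Offcuts:** all four are in the scrap box. Offcut_0 shifted a little inside the box after I dropped it but stayed in.
- **Slats:** I found only two, and both lie flat across the channel. I pushed the jaw until it resisted with about 16 N. The last pictures show no gap between jaw, slats and fence.
- **Caul:** it lies along the channel, about 1 to 2 mm off the middle line and within 2 mm of the seam between the slats. I pressed it twice. The first press peaked at 14 N but fell to about 5 N, so I pressed again on top of the bar and held 10 to 17 N for about 0.3 s. It looks level in the side view.
- **Corrections and slips:** I had to regrip one offcut and one slat that were held too high. The fingertips once touched the bench with about 20 N while reaching for the second slat.
- **Last checks:** the gripper is clear of everything, and the bystanders and the pink block look where they started. My jig measurements varied by up to about 4 mm between views, so I set the final positions against the rails, fence and jaw in close pictures instead. No check disagreed at the end.

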